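# Pack the spice jars and clip the box shut

### The arm

A 6-joint arm with a two-finger parallel gripper is mounted at the origin on a cart in front of the work surface, level with it; the furniture and walls round the work are solid. World frame = base frame: x ahead of the robot, y to its left, z up, the work surface at z = 0. Lengths are in mm, angles in rad, forces in N, time in s.
With the tool pointing down it reaches from about 300 to 1000 mm from the base axis. Payload 5.1 kg.
Tool frame: the origin (TCP) lies midway between the tips of the shut fingers; the grasp point (between the pads) lies 19 mm behind it; z points along the fingers, y is the direction in which the jaws open and shut (so a half turn about z gives the same grasp; the last joint's range is limited). The gripper opens to 95 mm and grips with 3 to 60 N. Pads are 20 mm wide; open, the fingers measure 119 mm over their backs; the gripper's body (75 mm by 180 mm) begins 59 mm behind the grasp point.
Start: joints at [1.098, 0.124, 1.65, -0, 1.367, -0.083], TCP at [247.021, 601.22, 214.656] pointing down, gripper open.
Joint ranges: [-2.61, 2.61], [-1.02, 2.33], [0.03, 2.71], [-1.35, 4.49], [0.32, 2.68], [-2.91, 2.91]. Speed limits (rad/s): [2.57, 2.57, 3.14, 3.14, 3.14, 3.14].

### API

Orientations are given as a rotation vector (axis times angle).
In Python, from rig import observe, grab_frame, get_calibration, job_done, boxes_of, place_of gives the robot as it stands.
- The arm moves only by the shell command python3 -m pendant 'ROWS'. ROWS is JSON, a list of rows, each an object of numbers: "dx", "dy", "dz": the shift along the tool's x, y, z as a fraction of full scale; "wx", "wy", "wz": the turn, a rotation vector about the tool's x, y, z as a fraction of full scale; "grip": the opening, from 0 (shut) to 1 (fully open). A call has 1 to 5 rows; each row is the pose to reach, as a shift and turn from the pose commanded when the call began, along the tool's axes at that moment, turning the shorter way round; what a row does not reach only later rows make up. Full scale, the value 1, is 100 mm for a shift and 180 degrees for a turn. A row lasts 1/8 s, in which the tool goes at most 62.5 mm and 10.7 degrees, less where a joint would pass 70% of its speed; a pose out of reach is approached as far as the arm can. A call with a number of a shift or a turn outside -1 to 1 is refused whole. A call with a gripper value outside its range is refused whole. The fingers move at their own pace and stop on an object; the grip force is fixed at half the most. Time passes only in rows, so rows that repeat a pose let the fingers close. It gives the time, the measured TCP pose, the force and the opening at its end, in the units of the state.
- observe(): the state, without advancing time (a new reading comes with each control period).
- grab_frame(name): name is "scene" or "side" or "wrist"; returns the picture (420x560x3 uint8, red, green, blue); there is no depth.
- get_calibration(name): a dict with "fx", "fy", "cx", "cy" (pixels), "dist_coeffs" ([k1, k2, p1, p2, k3] as OpenCV has them; the pictures are not rectified), "R" (3x3) and "t" (3): a world point X has camera coordinates R X + t. Camera axes: x right, y down, z forward; pixel columns grow to the right and rows downward; lengths in mm; the calibration is good to about 2 mm. A picture is of the moment at which its call begins: read the wrist's pose just before it. get_calibration takes no time and is no camera call; for the wrist camera it gives the pose at the moment of the call.
- job_done(): hands the job in, once; it reports no verdict.
Trained networks look in the newest picture that a camera, given by its name, has taken for a name from the list of things; names that differ only in an ending like _2 or _b are one class to them, and where a whole thing is asked for, a point or a joint stands for the part that bears it (a point fixed in the world has none). Each returns a list of dicts, best first, with "confidence" (0 to 1); they miss things now and then, are a little off and sometimes report something else, mostly with a low value. They report only what shows in the picture. A call takes as long as a camera call. They do not tell look-alikes from the thing itself.
- boxes_of(camera, thing): "rect" ([left, top, width, height] in pixels, round what is visible of it).
- place_of(camera, thing): "location" ([row, column] in pixels: a listed point, or the origin of a listed thing).
The state is a dict: "t": time; "joint_pos": joint angles; "qvel": joint speeds; "tau": joint torques, N m; "tcp_pos": TCP position; "ee_rot": TCP orientation; "force": force on the tool from outside, world axes, zero at the start; "torque": the same for the moment, N m; "opening": opening from 0.0 (shut) to 1.0 (fully open).
Only numpy, scipy, OpenCV 4.12 (cv2) and the standard library are available. Lean on these libraries where they do the work, as an engineer would, in place of code of your own. Each camera call takes 0.05 s, during which the arm holds its last target.

### The job

Pack the spices for the trip: pick every red-capped spice jar out of the crate and stand it upright inside the white storage box, and leave the jam jar and the tin standing in the crate. When all the jars are in, put the grey lid squarely on the box, fully down, and flip its four side clips all the way down against the walls.

Things in the scene. Friction and masses are not known exactly. Their poses are not given: they have to be found in the camera images.
- storage_box: White plastic food storage box, open at the top, fixed in place on rubber feet. Outer 198 (x) x 126 (y) x 120 mm high, walls and floor 4 mm, so 190 x 118 mm inside. Origin: centre of its underside; x along its long side, z up. A rib stands 5 mm out round the walls 17 mm below the rim; the lid's clips hook under it.
- lid: Loose grey snap-lock lid, 0.3 kg, starts flat and right way up on the worktop. Plate 212 (x) x 140 (y) x 6 mm; origin: centre of the plate's underside, x along its long side, z up. A frame under it, 10 mm deep, 183 x 111 mm outside, drops into the box mouth with 3.5 mm play. Seated, its origin is 120 mm above the box's origin; either way round (half turn) fits.
- lid_grip (a point): Centre of the grip bar on the lid, 29 mm above the lid's origin. The bar runs along the lid's x: 94 mm long, 18 mm wide in y, 14 mm thick (its underside 16 mm above the plate), on two posts. Axes as the lid's. On the robot's right a wall cabinet hangs over the worktop from about 0.6 m ahead, 0.42 m above it: keep the arm drawn in there.
- crate: Shallow open wooden crate, fixed, standing on the glass hob (5 mm above the worktop), outer 260 (x) x 190 (y) x 50 mm high, walls and floor 6 mm. Origin: centre of its underside, z up.
- spice_a: Glass spice jar with a red cap, 45 mm across, 106 mm tall (cap from 85 mm up), 0.11 kg, starts upright in the crate. Origin: centre of its underside, z up. Two or three of the four such jars are there.
- spice_b: Glass spice jar with a red cap, 45 mm across, 106 mm tall (cap from 85 mm up), 0.11 kg, starts upright in the crate. Origin: centre of its underside, z up. Two or three of the four such jars are there.
- spice_d: Glass spice jar with a red cap, 45 mm across, 106 mm tall (cap from 85 mm up), 0.11 kg, starts upright in the crate. Origin: centre of its underside, z up. Two or three of the four such jars are there.
- spice_e: Glass spice jar with a red cap, 45 mm across, 106 mm tall (cap from 85 mm up), 0.11 kg, starts upright in the crate. Origin: centre of its underside, z up. Two or three of the four such jars are there.
- jam_jar: Wide jam jar with a green lid, 73 mm across, 84 mm tall, in the crate; stays there. Origin: centre of its underside, z up.
- tin_beans: Low food tin, 75 mm across, 58 mm tall, in the crate; stays there. Origin: centre of its underside, z up.
- clip0 (a joint): Hinged white clip on the lid's +x (short side) edge: a flap 50 mm wide that reaches 34 mm out from its hinge, 4 mm thick. 0 = sticking straight out level, negative = tilted up, 1.57 = folded fully down against the box wall (its stop). A slight friction (0.02 N m) keeps it where it is left; no spring.
- clip0_hinge (a point): Middle of the hinge line of clip0: in the lid's frame 110 mm along x from the centre towards +x, 3 mm above the lid's origin; the hinge line runs along that edge.
- clip1 (a joint): Hinged white clip on the lid's +y (long side) edge: a flap 50 mm wide that reaches 34 mm out from its hinge, 4 mm thick. 0 = sticking straight out level, negative = tilted up, 1.57 = folded fully down against the box wall (its stop). A slight friction (0.02 N m) keeps it where it is left; no spring.
- clip1_hinge (a point): Middle of the hinge line of clip1: in the lid's frame 74 mm along y from the centre towards +y, 3 mm above the lid's origin; the hinge line runs along that edge.
- clip2 (a joint): Hinged white clip on the lid's -x (short side) edge: a flap 50 mm wide that reaches 34 mm out from its hinge, 4 mm thick. 0 = sticking straight out level, negative = tilted up, 1.57 = folded fully down against the box wall (its stop). A slight friction (0.02 N m) keeps it where it is left; no spring.
- clip2_hinge (a point): Middle of the hinge line of clip2: in the lid's frame 110 mm along x from the centre towards -x, 3 mm above the lid's origin; the hinge line runs along that edge.
- clip3 (a joint): Hinged white clip on the lid's -y (long side) edge: a flap 50 mm wide that reaches 34 mm out from its hinge, 4 mm thick. 0 = sticking straight out level, negative = tilted up, 1.57 = folded fully down against the box wall (its stop). A slight friction (0.02 N m) keeps it where it is left; no spring.
- clip3_hinge (a point): Middle of the hinge line of clip3: in the lid's frame 74 mm along y from the centre towards -y, 3 mm above the lid's origin; the hinge line runs along that edge.
Not all that is in view belongs to the job. What is shaped like the spice_b but blue or pink is not meant.

How it is judged:
By the outcome, as a careful person would: the job done as asked, in the order asked, and still so for the second after the job is handed in, with the robot touching nothing.
Of spice_a, spice_b, spice_d, spice_e only 2 to 3 are there at a start; the rules pass over those that are not, and their reading is None.
At some moment in a run one of lid, tin_beans may be knocked a few centimetres aside while the robot is not near it.
It also fails if it takes over 210 s, if anything falls off the work surface, if the arm or the gripper's body presses on something with over 40 N, if the wrist force passes 120 N, or if a joint passes its speed limit or range.

## Working session

There is one attempt and no reset: what is moved stays moved. The work goes in short steps, Python scripts to look and compute and a shell command to move; the robot and the scene stay as the last step left them, time stands still between calls to the robot, and variables do not carry over. Pictures are saved under pics/ and viewed, and the job is handed in when it is done.

```bash
ls; mkdir -p pics; python3 - <<'E'
from rig import *
import cv2
print(observe())
for n in ["scene","side","wrist"]:
    im=grab_frame(n); cv2.imwrite(f"pics/{n}0.png",im[:,:,::-1])
    c=get_calibration(n); print(n,c)
E
```

```text
pics
{'t': 0.0, 'joint_pos': array([ 1.09840672e+00,  1.24511766e-01,  1.65168856e+00, -3.24135854e-05,
        1.36745892e+00, -8.26205407e-02]), 'qvel': array([ 0.00090785, -0.00060031,  0.00083953,  0.00076981,  0.00035392,
       -0.00074307]), 'tau': array([ 3.96879595e-04, -4.17606854e+01, -3.59927380e+01,  7.74864410e-02,
        4.90817532e-02, -1.53139117e-04]), 'tcp_pos': array([246.73874834, 600.65541208, 213.37411413]), 'ee_rot': array([-0.60826548, -3.08159739,  0.00313514]), 'force': array([0.33429789, 0.61562612, 0.15973544]), 'torque': array([-0.03207372,  0.05382977,  0.0313302 ]), 'opening': 1.0002512620271313}
scene {'fx': 422.7493976019421, 'fy': 422.7493976019421, 'cx': 284.71619246292244, 'cy': 210.87163224683403, 'dist_coeffs': array([-0.06347457,  0.        ,  0.        ,  0.        ,  0.        ]), 'R': array([[ 0.83283693, -0.55314551,  0.02031506],
       [-0.41979821, -0.65513378, -0.62814744],
       [ 0.36076601,  0.51461615, -0.77782909]]), 't': array([-373.91496962,  237.16927175, 1067.39040078])}
side {'fx': 432.0068895306143, 'fy': 432.0068895306143, 'cx': 283.30069493293763, 'cy': 216.94401244581655, 'dist_coeffs': array([-0.09933214,  0.        ,  0.        ,  0.        ,  0.        ]), 'R': array([[-0.99608066, -0.08811773,  0.00765393],
       [-0.06316739,  0.64812334, -0.75891108],
       [ 0.06191283, -0.75642013, -0.65114929]]), 't': array([ 456.75028999,   52.69753513, 1192.26578981])}
wrist {'fx': 378.1526855379854, 'fy': 378.1526855379854, 'cx': 284.2544232015585, 'cy': 207.17888419032485, 'dist_coeffs': array([-0.08489086,  0.        ,  0.        ,  0.        ,  0.        ]), 'R': array([[ 0.38047045,  0.92479165, -0.0016247 ],
       [ 0.89439205, -0.3675158 ,  0.25494116],
       [ 0.23517036, -0.0984507 , -0.9669552 ]]), 't': array([-650.28955826,  -28.76298745,  390.62733872])}
```

View pics/scene0.png

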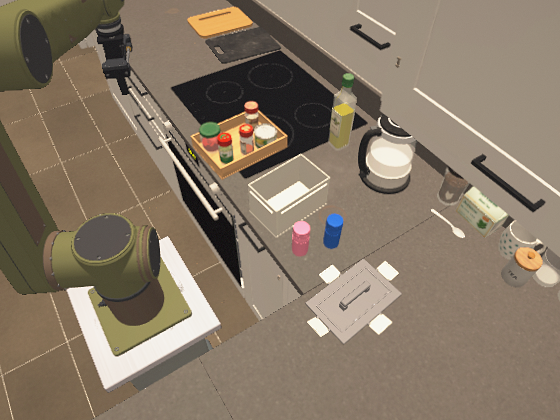

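View pics/side0.png

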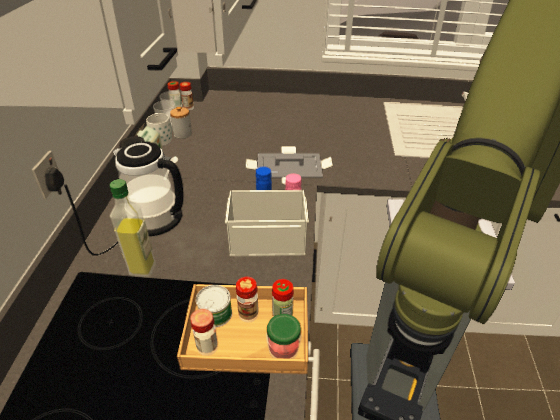

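View pics/wrist0.png

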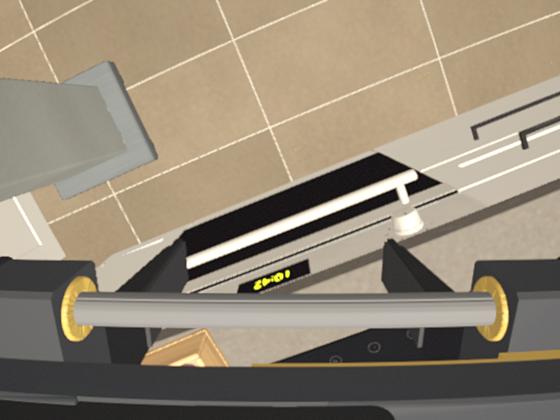

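The scene view shows the crate at (238,140) with three red caps (251,108), (246,132), (224,142), the white box at (290,195), and the lid at (353,300). The pink (301,238) and blue (333,231) jars are look-alikes, so not wanted.

```bash
cat > h.py <<'E'
import numpy as np, cv2
from rig import *
from scipy.spatial.transform import Rotation as Ro
from scipy.optimize import least_squares
def ray(c,px):  # px=(col,row)
    K=np.array([[c['fx'],0,c['cx']],[0,c['fy'],c['cy']],[0,0,1]])
    u=cv2.undistortPoints(np.array([[px]],float),K,np.array(c['dist_coeffs']))[0,0]
    R=np.array(c['R']);d=R.T@np.array([u[0],u[1],1]); o=-R.T@np.array(c['t'])
    return o,d/np.linalg.norm(d)
def atz(c,px,z):
    o,d=ray(c,px); return o+d*(z-o[2])/d[2]
def proj(c,X):
    K=np.array([[c['fx'],0,c['cx']],[0,c['fy'],c['cy']],[0,0,1]])
    p,_=cv2.projectPoints(np.atleast_2d(np.array(X,float)),cv2.Rodrigues(np.array(c['R']))[0],np.array(c['t']),K,np.array(c['dist_coeffs']))
    return p[:,0]
E
python3 - <<'E'
from h import *
np.set_printoptions(precision=1,suppress=True)
H=dict(spice_a=5+6,jam_jar=11,tin_beans=11,crate=5,storage_box=0,lid=10,lid_grip=39,clip0_hinge=13,clip1_hinge=13)
for cam in ["scene","side"]:
    grab_frame(cam); c=get_calibration(cam)
    for k,z in H.items():
        for d in place_of(cam,k)[:6]:
            r,co=d['location']; print(cam,k,round(d['confidence'],2),(round(co),round(r)),atz(c,(co,r),z))
print(observe()['t'])
E
```

```text
scene spice_a 0.95 (249, 152) [516.8 319.4  11. ]
scene spice_a 0.94 (332, 244) [ 526.1 -125.3   11. ]
scene spice_a 0.87 (250, 133) [571.1 400.7  11. ]
scene spice_a 0.83 (296, 250) [427.9 -88.6  11. ]
scene spice_a 0.72 (229, 162) [438.2 314.5  11. ]
scene jam_jar 0.79 (212, 145) [428.4 416.1  11. ]
scene tin_beans 0.72 (263, 145) [575.4 326.6  11. ]
scene tin_beans 0.16 (338, 281) [ 464.8 -227.3   11. ]
scene crate 0.8 (239, 148) [502.2 359.1   5. ]
scene crate 0.45 (338, 280) [ 469.7 -223.9    5. ]
scene crate 0.23 (265, 146) [583.3 324.1   5. ]
scene storage_box 0.93 (287, 205) [502.8  68.    0. ]
scene lid 0.68 (286, 202) [503.2  73.3  10. ]
scene lid 0.67 (356, 298) [ 472.8 -292.9   10. ]
scene lid_grip 0.63 (352, 293) [ 460.9 -284.6   39. ]
scene clip0_hinge 0.57 (321, 321) [ 359.5 -293.9   13. ]
scene clip1_hinge 0.56 (374, 320) [ 470.5 -365.4   13. ]
side spice_a 0.84 (206, 351) [583.6 425.4  11. ]
side spice_a 0.82 (282, 318) [432.  323.9  11. ]
side spice_a 0.66 (250, 319) [503.5 333.8  11. ]
side spice_a 0.54 (264, 197) [ 526.9 -111.2   11. ]
side jam_jar 0.89 (283, 346) [424.1 397.7  11. ]
side tin_beans 0.61 (214, 314) [588.1 327.9  11. ]
side crate 0.65 (250, 330) [501.6 357.9   5. ]
side storage_box 0.92 (268, 239) [496.6  58.7   0. ]
side storage_box 0.29 (289, 151) [ 471.7 -392.1    0. ]
side lid 0.78 (290, 163) [ 461.3 -303.2   10. ]
side lid_grip 0.71 (290, 155) [ 462.  -306.5   39. ]
side clip0_hinge 0.96 (321, 163) [ 360.8 -306.5   13. ]
side clip0_hinge 0.47 (269, 241) [490.1  80.4  13. ]
side clip1_hinge 0.84 (289, 153) [ 470.4 -358.9   13. ]
side clip1_hinge 0.39 (284, 320) [428.8 330.2  13. ]
1.15
```

```bash
python3 - <<'E'
import cv2
a=cv2.imread('pics/scene0.png')[90:260,170:350]; b=cv2.imread('pics/side0.png')[170:380,160:340]
a=cv2.resize(a,None,fx=2.2,fy=2.2,interpolation=3)
b=cv2.resize(b,None,fx=2.2,fy=2.2,interpolation=3)
h=max(a.shape[0],b.shape[0]);a=cv2.copyMakeBorder(a,0,h-a.shape[0],0,0,0);b=cv2.copyMakeBorder(b,0,h-b.shape[0],0,0,0)
cv2.imwrite('pics/crop1.png',cv2.hconcat([a,b]))
l=cv2.imread('pics/scene0.png')[240:350,290:420];cv2.imwrite('pics/lid1.png',cv2.resize(l,None,fx=5,fy=5,interpolation=3))
E
```

```text
(no output)
```

View pics/crop1.png

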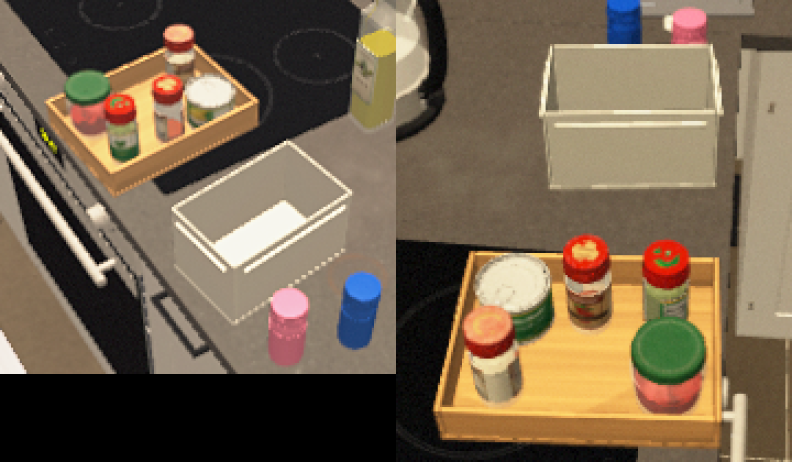

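View pics/lid1.png

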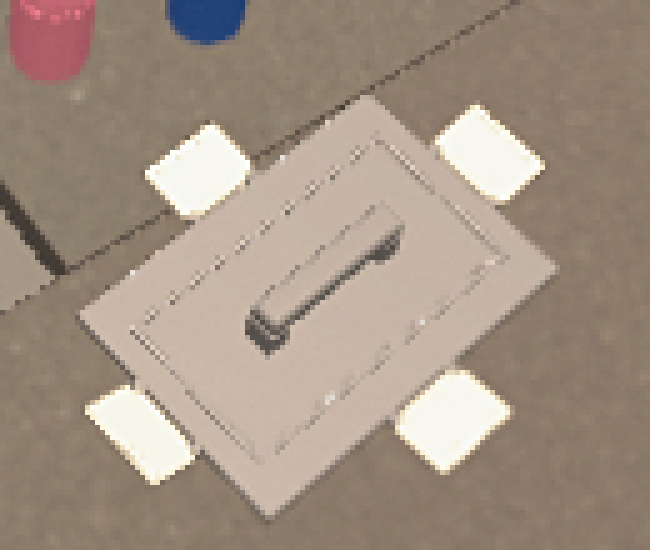

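```bash
python3 - <<'E'
from h import *
def zoom(n,x0,y0,x1,y1,f,out):
    a=cv2.imread(f'pics/{n}.png')[y0:y1,x0:x1]; a=cv2.resize(a,None,fx=f,fy=f,interpolation=cv2.INTER_CUBIC)
    for x in range(x0,x1,10): cv2.putText(a,str(x),((x-x0)*f,8),0,.3,(0,255,255)); a[:, (x-x0)*f]=a[:, (x-x0)*f]//2+np.array([0,60,60],np.uint8)
    for y in range(y0,y1,10): cv2.putText(a,str(y),(0,(y-y0)*f),0,.3,(0,255,255)); a[(y-y0)*f]=a[(y-y0)*f]//2+np.array([0,60,60],np.uint8)
    cv2.imwrite(out,a)
zoom('scene0',240,150,340,245,6,'pics/bz1.png')
zoom('side0',220,180,315,262,7,'pics/bz2.png')
# red caps
for n in ['scene','side']:
    im=cv2.imread(f'pics/{n}0.png'); hsv=cv2.cvtColor(im,cv2.COLOR_BGR2HSV)
    m=(((hsv[...,0]<9)|(hsv[...,0]>172))&(hsv[...,1]>120)).astype(np.uint8)
    k,l,s,cc=cv2.connectedComponentsWithStats(m)
    for i in range(1,k):
        if s[i][4]>60: print(n,s[i],cc[i])
E
```

```text
scene [244 101  15  13  91] [251.16483516 108.42857143]
scene [239 124  15  14 120] [245.96666667 131.125     ]
scene [202 132  30  15 279] [217.61290323 140.40501792]
scene [293 231  17  19 101] [301.27722772 239.14851485]
side [167  81  25  10 166] [179.19879518  86.04819277]
side [285 180  16  10 121] [292.70247934 184.98347107]
side [236 276  21  23 317] [246.07570978 287.92744479]
side [272 278  22  23 356] [282.31460674 289.7752809 ]
side [191 319  23  14 159] [202.2327044  326.83647799]
side [269 339  30  19 363] [283.17630854 349.13498623]
```

View pics/bz1.png

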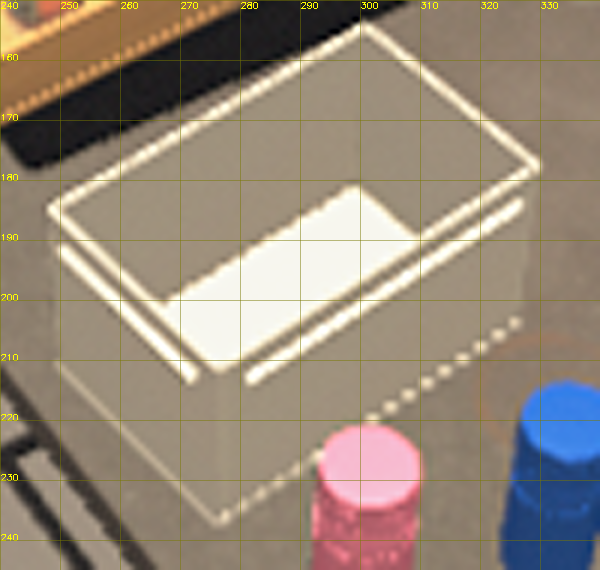

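View pics/bz2.png

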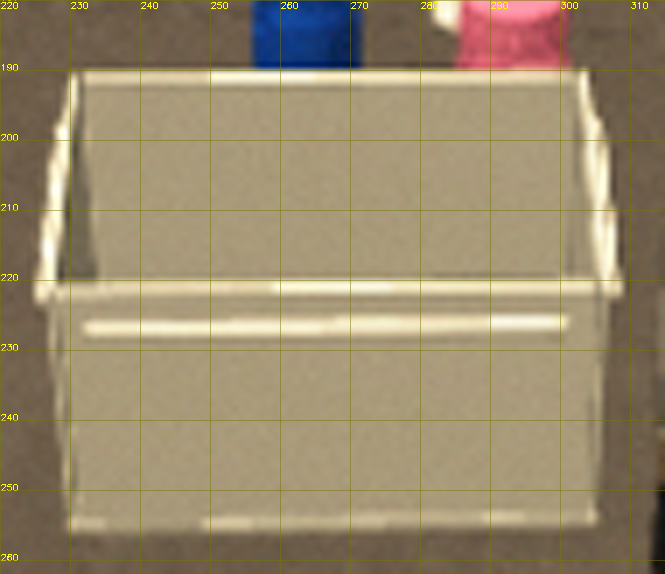

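```bash
python3 - <<'E'
from h import *
np.set_printoptions(precision=2,suppress=True)
import json
C={n:get_calibration(n) for n in['scene','side']}
L=[('scene',-1,1,120,248.5,184.5),('scene',1,1,120,300.5,154.5),('scene',1,-1,120,329.5,177.3),('scene',-1,-1,120,275.5,212),('scene',-1,-1,0,275.5,237),
('side',1,-1,120,229.5,190),('side',-1,-1,120,303.5,190),('side',-1,1,120,307.7,222),('side',1,1,120,225,222.5),('side',1,1,0,229.5,255.5),('side',-1,1,0,304.5,254.5)]
def f(p):
    r=[]
    for n,a,b,z,u,v in L:
        X,Y=a*99,b*63;c,s=np.cos(p[2]),np.sin(p[2])
        r.append(proj(C[n],[p[0]+c*X-s*Y,p[1]+s*X+c*Y,p[3]+z])[0]-[u,v])
    return np.ravel(r)
s=least_squares(f,[500,65,0,3],loss='soft_l1');print('box',s.x);print(f(s.x).reshape(-1,2))
# caps
def cyl(x,y,z0,z1,r):
    a=np.linspace(0,2*np.pi,48);return np.array([[x+r*np.cos(t),y+r*np.sin(t),z] for t in a for z in(z0,z1)])
im={n:cv2.imread(f'pics/{n}0.png') for n in C}
from rig import *
# refine w/ looser red mask
for n in C:
    hsv=cv2.cvtColor(im[n],cv2.COLOR_BGR2HSV)
caps={'mid':((511,327),(239,124,15,14),(236,276,21,23)),'left':((435,319),None,(272,278,22,23))}
for k,(g,b1,b2) in caps.items():
    for n,b in(('scene',b1),('side',b2)):
        if b is None: continue
        P=proj(C[n],cyl(*g,96,117,22.5)); print(k,n,P.min(0),P.max(0),b)
E
python3 - <<'E'
import cv2
a=cv2.imread('pics/scene0.png')[95:175,190:290]; a=cv2.resize(a,None,fx=8,fy=7,interpolation=2);
import numpy as np
f=7
def z(n,x0,y0,x1,y1,f,out):
    a=cv2.imread(f'pics/{n}.png')[y0:y1,x0:x1]; a=cv2.resize(a,None,fx=f,fy=f,interpolation=2)
    for x in range(x0,x1,10): cv2.putText(a,str(x),((x-x0)*f,8),0,.3,(0,255,255)); a[:, (x-x0)*f]=a[:, (x-x0)*f]//2+np.array([0,60,60],np.uint8)
    for y in range(y0,y1,10): cv2.putText(a,str(y),(0,(y-y0)*f),0,.3,(0,255,255)); a[(y-y0)*f]=a[(y-y0)*f]//2+np.array([0,60,60],np.uint8)
    cv2.imwrite(out,a)
z('scene0',188,95,298,178,7,'pics/cz1.png')
z('side0',175,265,315,375,5,'pics/cz2.png')
E
```

```text
box [498.08  57.9    0.11  -2.47]
[[-1.59 -0.01]
 [-0.07 -0.85]
 [ 0.23  0.39]
 [ 0.03 -0.04]
 [-0.11  1.25]
 [-0.25  0.44]
 [ 0.02 -0.14]
 [-1.2  -1.08]
 [ 0.49 -0.86]
 [-0.34  0.51]
 [ 0.04  0.76]]
mid scene [237.35 122.24] [251.9  136.63] (239, 124, 15, 14)
mid side [234.19 277.48] [256.05 300.42] (236, 276, 21, 23)
left side [270.75 277.26] [292.26 300.18] (272, 278, 22, 23)
```

View pics/cz1.png

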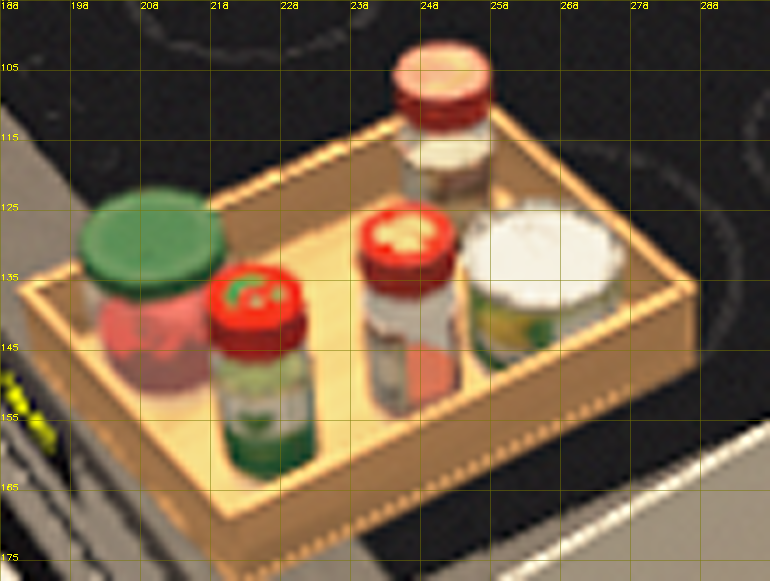

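View pics/cz2.png

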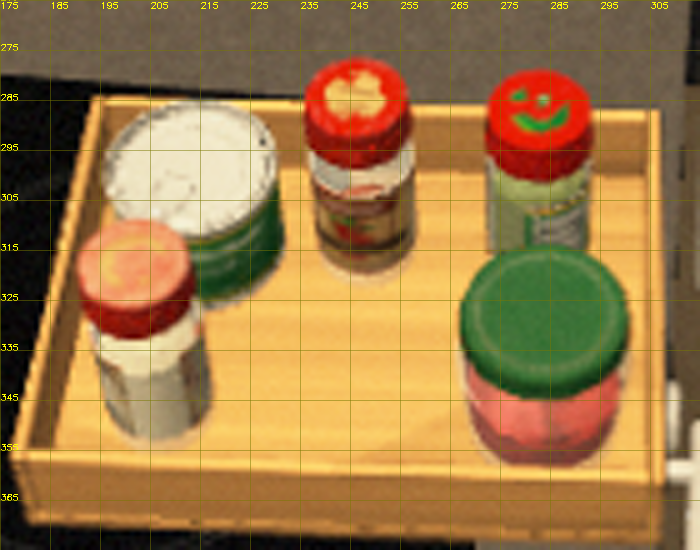

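```bash
python3 - <<'E'
from h import *
np.set_printoptions(precision=2,suppress=True)
C={n:get_calibration(n) for n in['scene','side']}
def cyl(x,y,z0,z1,r):
    a=np.linspace(0,2*np.pi,48);return np.array([[x+r*np.cos(t),y+r*np.sin(t),z] for t in a for z in(z0,z1)])
caps={'far':((577,413),(244,101,258.5,113.5),(191,319,213.5,342.5)),
'mid':((508,327),(239,124,253.3,137.5),(236,276.5,257,298.5)),
'left':((435,319),(217.5,132.5,231.5,147),(272,279,293,301))}
T={'jam':((428,400),95,80,36.5,(199,121.5,220,138),(267,313.5,301,345)),}
for k,(g,b1,b2) in caps.items():
    for use in (('scene','side'),('scene',),('side',)):
        def f(p):
            r=[]
            for n,b in(('scene',b1),('side',b2)):
                if n in use:
                    P=proj(C[n],cyl(p[0],p[1],96,117,22.5)); r+=list(np.r_[P.min(0),P.max(0)]-b)
            return np.array(r)
        s=least_squares(f,g,loss='soft_l1'); print(k,use,s.x,s.fun)
k,(g,z1,z0,r,b1,b2)=list(T.items())[0]
for use in (('scene',),('side',)):
    def f(p):
        rr=[]
        for n,b in(('scene',b1),('side',b2)):
            if n in use:
                P=proj(C[n],cyl(p[0],p[1],z0,z1,r)); rr+=list(np.r_[P.min(0),P.max(0)]-b)
        return np.array(rr)
    print(k,use,least_squares(f,g,loss='soft_l1').x)
o=observe();R=Ro.from_rotvec(o['ee_rot']).as_matrix();print(R,o['tcp_pos'],o['t'])
E
```

```text
far ('scene', 'side') [579.85 434.97] [-4.58 -3.05 -5.41 -2.25 -1.68 -2.9   0.39 -0.72]
far ('scene',) [586.7  413.61] [ 0.4  -0.46 -0.4   0.45]
far ('side',) [577.72 438.6 ] [-1.05 -1.3   1.09  0.99]
mid ('scene', 'side') [509.83 321.29] [-1.08 -0.66 -0.8   0.28 -0.79 -0.99 -0.04 -0.19]
mid ('scene',) [511.92 318.98] [-0.13 -0.49  0.14  0.46]
mid ('side',) [508.71 322.71] [-0.38 -0.45  0.39  0.39]
left ('scene', 'side') [433.1  320.83] [-1.26 -0.56 -0.08 -0.22 -0.44 -1.03  0.1  -0.06]
left ('scene',) [434.04 318.18] [-0.59 -0.19  0.6   0.16]
left ('side',) [432.62 322.18] [-0.28 -0.54  0.28  0.47]
jam ('scene',) [425.45 407.52]
jam ('side',) [422.07 404.68]
[[-0.92  0.38  0.  ]
 [ 0.38  0.92 -0.  ]
 [-0.   -0.   -1.  ]] [247.01 601.22 214.65] 1.15
```

```bash
python3 - <<'E'
from h import *
np.set_printoptions(precision=2,suppress=True)
C={n:get_calibration(n) for n in['scene','side']}
def cyl(x,y,z0,z1,r):
    a=np.linspace(0,2*np.pi,48);return np.array([[x+r*np.cos(t),y+r*np.sin(t),z] for t in a for z in(z0,z1)])
g,b1,b2=((577,413),(244,101,258.5,113.5),(190.6,308.7,213.8,332.6))
for use in (('scene','side'),('side',)):
        def f(p):
            r=[]
            for n,b in(('scene',b1),('side',b2)):
                if n in use:
                    P=proj(C[n],cyl(p[0],p[1],96,117,22.5)); r+=list(np.r_[P.min(0),P.max(0)]-b)
            return np.array(r)
        s=least_squares(f,g,loss='soft_l1'); print(use,s.x,s.fun)
# lid corners, scene zoom (f=5, origin 290,240)
L=[(-1,1,77,315),(1,1,365,95),(1,-1,558,268),(-1,-1,268,520)]
c=C['scene']
def f(p):
    r=[]
    for a,b,u,v in L:
        X,Y=a*106,b*70;cc,ss=np.cos(p[2]),np.sin(p[2])
        r.append(proj(c,[p[0]+cc*X-ss*Y,p[1]+ss*X+cc*Y,16])[0]-[290+u/5,240+v/5])
    return np.ravel(r)
s=least_squares(f,[465,-295,0]);print('lid',s.x,s.fun)
E
```

```text
('scene', 'side') [584.09 414.68] [-0.45 -0.37 -1.23  0.54 -0.87 -1.04  0.07  0.13]
('side',) [583.07 415.56] [-0.47 -0.64  0.48  0.55]
lid [ 466.5  -292.67    0.11] [-0.62 -0.01  0.07 -0.86  0.51  0.13  0.06  0.48]
```

```bash
cat >> h.py <<'E'
def go(x,y,z,yaw=None,tilt=True,pose=None):
    """delta in tool fractions to world target; yaw = world angle (deg) of tool y, tool pointing down"""
    o=observe();R=Ro.from_rotvec(o['ee_rot']).as_matrix();p=o['tcp_pos']
    cur=np.degrees(np.arctan2(R[1,1],R[0,1]))
    if yaw is None: yaw=cur
    a=np.radians(yaw); yv=np.array([np.cos(a),np.sin(a),0]);zv=np.array([0,0,-1.]);Rt=np.column_stack([np.cross(yv,zv),yv,zv])
    w=Ro.from_matrix(R.T@Rt).as_rotvec()/np.pi
    d=R.T@(np.array([x,y,z])-p)/100
    print('d',np.round(d,3),'w',np.round(w,3),'curyaw',round(cur,1),'pos',np.round(p,1),'q',np.round(o['joint_pos'],2),'F',np.round(o['force'],1),'op',round(o['opening'],3),'t',round(o['t'],2))
E
python3 -c "
from h import *
go(510,321,200,96.3)"
python3 -m pendant '[{"wz":-0.05},{"wz":-0.1,"dy":-0.3},{"wz":-0.16,"dy":-0.7},{"wz":-0.16,"dy":-1},{"wz":-0.16,"dy":-1}]'
python3 -c "
from h import *
go(510,321,200,96.3)"
```

```text
d [-3.497 -1.593  0.147] w [-0.     0.    -0.159] curyaw 67.7 pos [247.  601.2 214.6] q [ 1.1   0.12  1.65 -0.    1.37 -0.08] F [ 0.7 -0.2  1. ] op 0.998 t 1.15
d [-3.497 -1.593  0.147] w [-0.     0.    -0.159] curyaw 67.7 pos [247.  601.2 214.6] q [ 1.1   0.12  1.65 -0.    1.37 -0.08] F [ 0.7 -0.2  1. ] op 0.998 t 1.15$[0]: bad value
```

```bash
python3 -m pendant '[{"dx":0,"dy":0,"dz":0,"wx":0,"wy":0,"wz":-0.05,"grip":1},{"dx":0,"dy":-0.3,"dz":0,"wx":0,"wy":0,"wz":-0.1,"grip":1},{"dx":0,"dy":-0.7,"dz":0,"wx":0,"wy":0,"wz":-0.16,"grip":1},{"dx":0,"dy":-1,"dz":0,"wx":0,"wy":0,"wz":-0.16,"grip":1}]'
python3 -c "
from h import *
go(510,321,200,96.3)"
```

```text
t: 1.65
tcp_pos: [208.5, 507.6, 214.6]
ee_rot: [0.179, -3.136, 0.0]
force: [0.8, 0.2, 0.5]
opening: 0.999
d [-2.783 -2.196  0.146] w [-0.    -0.     0.001] curyaw 96.5 pos [208.5 507.6 214.6] q [ 1.08 -0.1   1.88 -0.    1.37 -0.6 ] F [0.8 0.2 0.5] op 0.999 t 1.65
```

```bash
python3 -m pendant '[{"dx":-0.5,"dy":-0.36,"dz":0,"wx":0,"wy":0,"wz":0,"grip":0.8},{"dx":-0.93,"dy":-0.73,"dz":0,"wx":0,"wy":0,"wz":0,"grip":0.8}]'
python3 -m pendant '[{"dx":-0.5,"dy":-0.36,"dz":0,"wx":0,"wy":0,"wz":0,"grip":0.8},{"dx":-0.93,"dy":-0.73,"dz":0,"wx":0,"wy":0,"wz":0,"grip":0.8}]'
python3 -c "
from h import *
go(510,321,200,96.3)
cv2.imwrite('pics/w1.png',grab_frame('wrist')[:,:,::-1])"
```

```text
t: 1.9
tcp_pos: [310.3, 446.0, 215.1]
ee_rot: [-0.18, 3.135, 0.001]
force: [0.9, 0.2, 0.3]
opening: 0.848
t: 2.15
tcp_pos: [411.9, 383.5, 215.0]
ee_rot: [-0.177, 3.136, 0.001]
force: [0.1, 0.1, 0.3]
opening: 0.803
d [-0.904 -0.731  0.15 ] w [0.    0.    0.001] curyaw 96.5 pos [411.9 383.5 215. ] q [ 0.65 -0.07  1.85  0.    1.36 -1.03] F [0.1 0.1 0.3] op 0.803 t 2.15
```

View pics/w1.png

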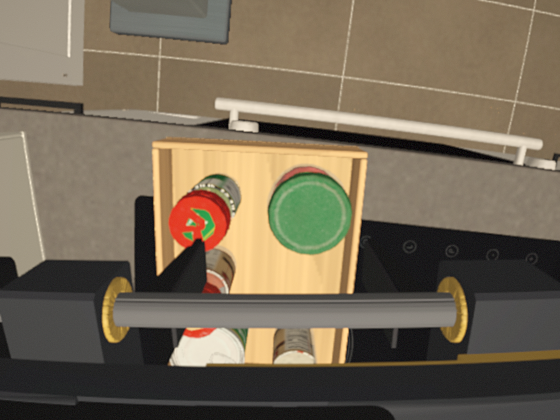

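```bash
python3 -c "
from h import *
c=get_calibration('wrist')
print(atz(c,(200,222),117), atz(c,(310,211),95), atz(c,(207,315),117))"
python3 -m pendant '[{"dx":-0.5,"dy":-0.36,"dz":0,"wx":0,"wy":0,"wz":0,"grip":0.8},{"dx":-0.9,"dy":-0.73,"dz":0,"wx":0,"wy":0,"wz":0,"grip":0.8},{"dx":-0.9,"dy":-0.73,"dz":0.15,"wx":0,"wy":0,"wz":0,"grip":0.8}]'
python3 -c "
from h import *
go(510,321,64,96.3)
im=grab_frame('wrist');c=get_calibration('wrist')
cv2.imwrite('pics/w2.png',im[:,:,::-1])"
```

```text
[434.98994439 319.28380626 117.        ] [423.61667187 401.77397712  95.        ] [512.80781868 328.36491934 117.        ]
t: 2.58
tcp_pos: [511.0, 320.7, 200.9]
ee_rot: [-0.17, 3.134, 0.002]
force: [0.3, 0.9, 0.1]
opening: 0.797
d [0.014 0.003 1.369] w [ 0.     0.001 -0.001] curyaw 96.2 pos [511.  320.7 200.9] q [ 0.47  0.03  1.77 -0.    1.34 -1.21] F [0.3 0.9 0.1] op 0.797 t 2.58
```

View pics/w2.png

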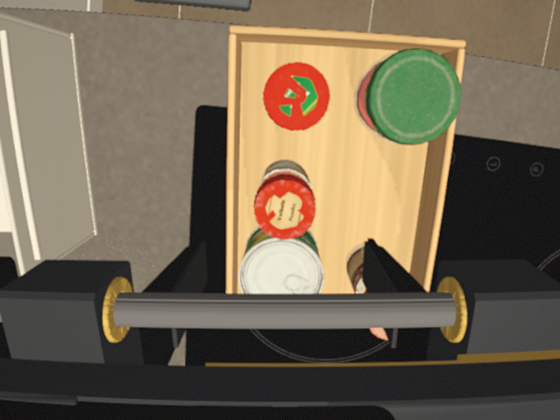

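```bash
python3 -c "
from h import *
c=get_calibration('wrist')
print(atz(c,(285,209),117), atz(c,(296,96),117),atz(c,(413,96),95),atz(c,(281,273),69),observe()['tcp_pos'])"
```

```text
[504.01189687 321.94332378 117.        ] [428.8069923  320.73150105 117.        ] [418.24317177 403.12662571  95.        ] [573.49710286 326.26442991  69.        ] [507.93229292 321.00946705 197.05517417]
```

```bash
python3 -m pendant '[{"dx":0.02,"dy":0,"dz":0.5,"wx":0,"wy":0,"wz":0,"grip":0.8},{"dx":0.02,"dy":0,"dz":1,"wx":0,"wy":0,"wz":0,"grip":0.8},{"dx":0.02,"dy":0,"dz":1,"wx":0,"wy":0,"wz":0,"grip":0.8}]'
python3 -c "
from h import *
go(508,321.5,64,96.3)"
```

```text
t: 3.0
tcp_pos: [501.0, 321.1, 94.3]
ee_rot: [0.179, -3.126, 0.007]
force: [-0.0, -0.1, -0.1]
opening: 0.801
d [-0.073 -0.003  0.302] w [-0.001 -0.003  0.001] curyaw 96.6 pos [501.  321.1  94.3] q [ 0.48  0.12  1.87  0.    1.17 -1.21] F [-0.  -0.1 -0.1] op 0.801 t 3.0
```

```bash
python3 -m pendant '[{"dx":-0.06,"dy":0,"dz":0.2,"wx":0,"wy":0,"wz":0,"grip":0.8},{"dx":-0.06,"dy":0,"dz":0.31,"wx":0,"wy":0,"wz":0,"grip":0.8},{"dx":-0.06,"dy":0,"dz":0.31,"wx":0,"wy":0,"wz":0,"grip":0.8}]'
python3 -c "
from h import *
go(508,321.5,64,96.3)"
```

```text
t: 3.38
tcp_pos: [511.8, 322.7, 68.5]
ee_rot: [0.177, -3.136, 0.0]
force: [-1.2, -0.2, -0.8]
opening: 0.802
d [ 0.039 -0.007  0.045] w [-0.    -0.     0.001] curyaw 96.5 pos [511.8 322.7  68.5] q [ 0.47  0.16  1.87  0.    1.11 -1.21] F [-1.2 -0.2 -0.8] op 0.802 t 3.38
```

```bash
python3 -m pendant '[{"dx":0.02,"dy":0,"dz":0.04,"wx":0,"wy":0,"wz":0,"grip":0.8},{"dx":0.02,"dy":0,"dz":0.04,"wx":0,"wy":0,"wz":0,"grip":0.3},{"dx":0.02,"dy":0,"dz":0.04,"wx":0,"wy":0,"wz":0,"grip":0.3},{"dx":0.02,"dy":0,"dz":0.04,"wx":0,"wy":0,"wz":0,"grip":0.3},{"dx":0.02,"dy":0,"dz":0.04,"wx":0,"wy":0,"wz":0,"grip":0.3}]'
python3 -c "
from h import *
go(508,321.5,200,96.3)"
```

```text
t: 4.0
tcp_pos: [510.1, 322.4, 64.9]
ee_rot: [-0.177, 3.136, -0.0]
force: [-0.1, -0.7, 0.8]
opening: 0.463
d [ 0.021 -0.007 -1.351] w [-0.     0.     0.001] curyaw 96.5 pos [510.1 322.4  64.9] q [ 0.47  0.16  1.88 -0.    1.11 -1.21] F [-0.1 -0.7  0.8] op 0.463 t 4.0
```

```bash
python3 -m pendant '[{"dx":0,"dy":0,"dz":-0.3,"wx":0,"wy":0,"wz":0,"grip":0.3},{"dx":0,"dy":0,"dz":-0.8,"wx":0,"wy":0,"wz":0,"grip":0.3},{"dx":0,"dy":0,"dz":-1,"wx":0,"wy":0,"wz":0,"grip":0.3}]'
python3 -m pendant '[{"dx":0,"dy":-0.2,"dz":-0.35,"wx":0,"wy":0,"wz":0,"grip":0.3},{"dx":0.1,"dy":-0.7,"dz":-0.45,"wx":0,"wy":0,"wz":0,"grip":0.3},{"dx":0.1,"dy":-1,"dz":-0.45,"wx":0,"wy":0,"wz":0,"grip":0.3}]'
python3 -c "
from h import *
go(498,58,210,96.3)
im=grab_frame('wrist');cv2.imwrite('pics/w3.png',im[:,:,::-1])"
```

```text
t: 4.38
tcp_pos: [511.4, 323.2, 168.0]
ee_rot: [-0.177, 3.132, 0.003]
force: [-0.1, 0.5, -0.4]
opening: 0.465
t: 4.75
tcp_pos: [511.2, 220.6, 210.1]
ee_rot: [-0.177, 3.135, 0.0]
force: [-0.1, 0.0, -1.3]
opening: 0.469
d [ 3.140e-01 -1.601e+00  1.000e-03] w [0.    0.    0.001] curyaw 96.5 pos [511.2 220.6 210.1] q [ 0.31 -0.08  1.87 -0.    1.36 -1.37] F [-0.1  0.  -1.3] op 0.469 t 4.75
```

View pics/w3.png

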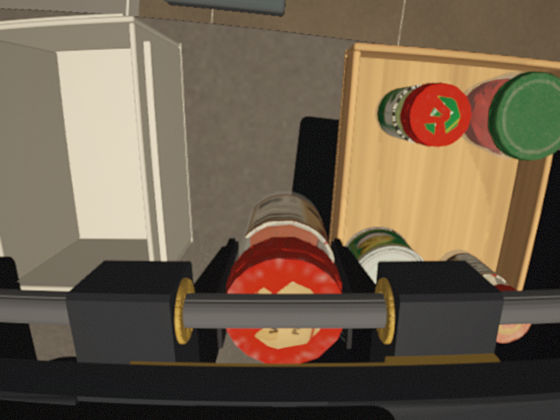

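```bash
python3 -m pendant '[{"dx":0.1,"dy":-0.4,"dz":0,"wx":0,"wy":0,"wz":0,"grip":0.3},{"dx":0.3,"dy":-0.9,"dz":0,"wx":0,"wy":0,"wz":0,"grip":0.3}]'
python3 -m pendant '[{"dx":0,"dy":-0.4,"dz":0,"wx":0,"wy":0,"wz":0,"grip":0.3},{"dx":0,"dy":-0.7,"dz":0,"wx":0,"wy":0,"wz":0,"grip":0.3},{"dx":0,"dy":-0.7,"dz":0,"wx":0,"wy":0,"wz":0,"grip":0.3}]'
python3 -c "
from h import *
go(498,58,210,96.3)
c=get_calibration('wrist');im=grab_frame('wrist');cv2.imwrite('pics/w4.png',im[:,:,::-1])
import pickle;pickle.dump(c,open('w4.pkl','wb'))"
```

```text
t: 5.05
tcp_pos: [491.1, 128.5, 208.4]
ee_rot: [0.179, -3.135, 0.0]
force: [-0.4, -1.2, -0.8]
opening: 0.466
t: 5.42
tcp_pos: [499.1, 58.4, 208.6]
ee_rot: [0.172, -3.135, -0.0]
force: [0.6, 0.8, -0.4]
opening: 0.466
d [ 0.012 -0.002 -0.014] w [ 0. -0. -0.] curyaw 96.3 pos [499.1  58.4 208.6] q [ 0.01 -0.2   1.98  0.    1.37 -1.67] F [ 0.6  0.8 -0.4] op 0.466 t 5.42
```

View pics/w4.png

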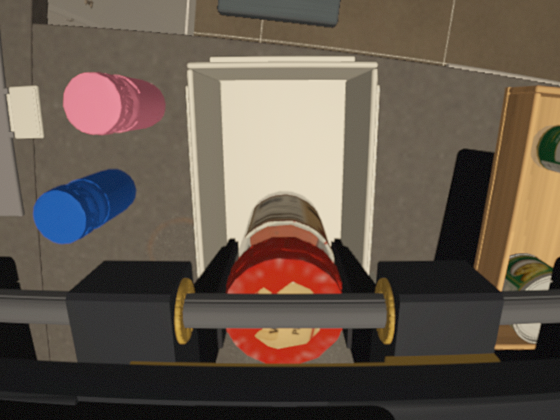

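```bash
python3 - <<'E'
from h import *;import pickle
c=pickle.load(open('w4.pkl','rb'))
A=np.array([498.08,57.9]);th=.11;ux=np.array([np.cos(th),np.sin(th)]);uy=np.array([-ux[1],ux[0]])
for z in (120,125):
    print(z,[np.round(atz(c,p,z)[:2],1) for p in((189,64),(377.5,64),(190,235),(373,235))])
for a,b in((-1,-1),(-1,1),(0,-1),(0,1)):
    P=A+a*99*ux+b*63*uy; print(P,proj(c,[*P,120]))
im=cv2.imread('pics/w4.png')[40:280,170:400];cv2.imwrite('pics/w4z.png',cv2.resize(im,None,fx=2.5,fy=2.5))
E
```

```text
120 [array([406.7, -13.6]), array([393.3, 109.1]), array([524.5,  -6.8]), array([510. , 125.3])]
125 [array([407.1, -12.3]), array([394., 108.]), array([522.6,  -5.7]), array([508.5, 123.9])]
[406.59437926 -15.58728595] [[186.01257247  63.50675095]]
[392.76231335 109.65118239] [[378.4242534   63.30611105]]
[504.99603295  -4.71923417] [[194.0714559  209.52724022]]
[491.16396705 120.51923417] [[370.90208078 209.35120609]]
```

View pics/w4z.png

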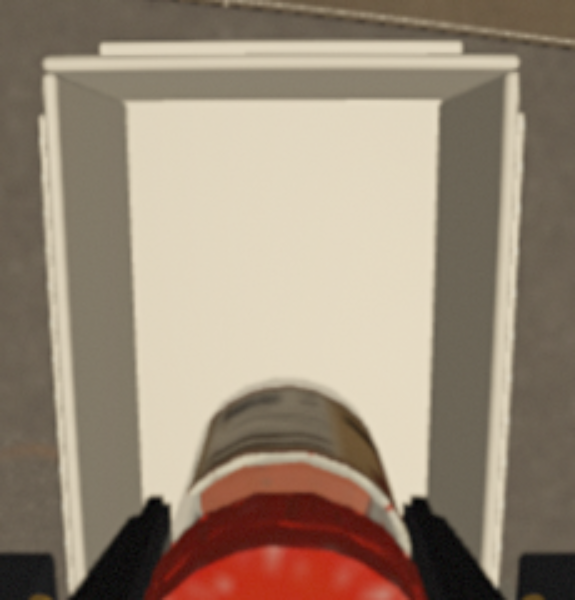

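```bash
python3 -m pendant '[{"dx":-0.3,"dy":0,"dz":0,"wx":0,"wy":0,"wz":0,"grip":0.3},{"dx":-0.58,"dy":0,"dz":0,"wx":0,"wy":0,"wz":0,"grip":0.3},{"dx":-0.58,"dy":0,"dz":0.1,"wx":0,"wy":0,"wz":0,"grip":0.3},{"dx":-0.58,"dy":0,"dz":0.2,"wx":0,"wy":0,"wz":0,"grip":0.3},{"dx":-0.58,"dy":0,"dz":0.2,"wx":0,"wy":0,"wz":0,"grip":0.3}]'
python3 -c "
from h import *
go(555.7,64.4,62,96.3)"
```

```text
t: 6.1
tcp_pos: [555.3, 66.5, 187.6]
ee_rot: [0.178, -3.133, -0.0]
force: [0.2, 0.3, -0.6]
opening: 0.466
d [-0.006 -0.022  1.256] w [ 0.    -0.001  0.001] curyaw 96.5 pos [555.3  66.5 187.6] q [ 0.02 -0.06  1.88  0.    1.32 -1.66] F [ 0.2  0.3 -0.6] op 0.466 t 6.1
```

```bash
python3 -m pendant '[{"dx":0,"dy":-0.01,"dz":0.3,"wx":0,"wy":0,"wz":0,"grip":0.3},{"dx":0,"dy":-0.01,"dz":0.7,"wx":0,"wy":0,"wz":0,"grip":0.3},{"dx":0,"dy":-0.01,"dz":1,"wx":0,"wy":0,"wz":0,"grip":0.3},{"dx":0,"dy":-0.01,"dz":1,"wx":0,"wy":0,"wz":0,"grip":0.3}]'
python3 -c "
from h import *
go(555.7,64.4,62,96.3)"
python3 -m pendant '[{"dx":0,"dy":0,"dz":0.1,"wx":0,"wy":0,"wz":0,"grip":0.3},{"dx":0,"dy":0,"dz":0.18,"wx":0,"wy":0,"wz":0,"grip":0.3},{"dx":0,"dy":0,"dz":0.24,"wx":0,"wy":0,"wz":0,"grip":0.3},{"dx":0,"dy":0,"dz":0.24,"wx":0,"wy":0,"wz":0,"grip":0.3}]'
python3 -c "
from h import *
go(555.7,64.4,62,96.3)"
```

```text
t: 6.6
tcp_pos: [554.4, 65.1, 86.9]
ee_rot: [0.177, -3.131, -0.0]
force: [0.3, 0.1, -0.6]
opening: 0.461
d [-0.013 -0.009  0.249] w [ 0.    -0.002  0.001] curyaw 96.5 pos [554.4  65.1  86.9] q [ 0.02  0.04  1.96  0.    1.14 -1.66] F [ 0.3  0.1 -0.6] op 0.461 t 6.6
t: 7.1
tcp_pos: [556.9, 65.1, 65.3]
ee_rot: [0.177, -3.136, -0.0]
force: [0.1, 0.7, 0.2]
opening: 0.46
d [ 0.013 -0.006  0.033] w [ 0.    -0.     0.001] curyaw 96.5 pos [556.9  65.1  65.3] q [ 0.02  0.07  1.97  0.    1.1  -1.66] F [0.1 0.7 0.2] op 0.46 t 7.1
```

```bash
python3 -m pendant '[{"dx":0.01,"dy":0,"dz":0.02,"wx":0,"wy":0,"wz":0,"grip":0.3},{"dx":0.01,"dy":0,"dz":0.04,"wx":0,"wy":0,"wz":0,"grip":0.3},{"dx":0.01,"dy":0,"dz":0.04,"wx":0,"wy":0,"wz":0,"grip":0.3}]'
python3 -m pendant '[{"dx":0,"dy":0,"dz":0.02,"wx":0,"wy":0,"wz":0,"grip":0.3},{"dx":0,"dy":0,"dz":0.02,"wx":0,"wy":0,"wz":0,"grip":0.3}]'
python3 -m pendant '[{"dx":0,"dy":0,"dz":0.015,"wx":0,"wy":0,"wz":0,"grip":0.3},{"dx":0,"dy":0,"dz":0.015,"wx":0,"wy":0,"wz":0,"grip":0.3}]'
```

```text
t: 7.48
tcp_pos: [556.1, 65.0, 61.6]
ee_rot: [0.177, -3.136, 0.0]
force: [-0.3, -0.6, -1.8]
opening: 0.465
t: 7.72
tcp_pos: [556.0, 65.0, 59.5]
ee_rot: [0.177, -3.136, -0.0]
force: [-0.7, 0.2, -1.9]
opening: 0.465
t: 7.98
tcp_pos: [556.1, 65.0, 58.0]
ee_rot: [0.177, -3.136, 0.0]
force: [0.2, -0.3, -1.2]
opening: 0.467
```

```bash
python3 -m pendant '[{"dx":0,"dy":0,"dz":0.015,"wx":0,"wy":0,"wz":0,"grip":0.3},{"dx":0,"dy":0,"dz":0.015,"wx":0,"wy":0,"wz":0,"grip":0.3}]'
python3 -m pendant '[{"dx":0,"dy":0,"dz":0.015,"wx":0,"wy":0,"wz":0,"grip":0.3},{"dx":0,"dy":0,"dz":0.015,"wx":0,"wy":0,"wz":0,"grip":0.3}]'
```

```text
t: 8.22
tcp_pos: [556.5, 65.0, 57.9]
ee_rot: [-0.177, 3.136, -0.0]
force: [-3.1, -0.9, 4.1]
opening: 0.465
t: 8.48
tcp_pos: [556.8, 65.0, 57.9]
ee_rot: [-0.177, 3.136, -0.0]
force: [-5.6, -1.2, 12.2]
opening: 0.465
```

```bash
python3 -m pendant '[{"dx":0,"dy":0,"dz":-0.02,"wx":0,"wy":0,"wz":0,"grip":0.4},{"dx":0,"dy":0,"dz":-0.02,"wx":0,"wy":0,"wz":0,"grip":0.65},{"dx":0,"dy":0,"dz":-0.02,"wx":0,"wy":0,"wz":0,"grip":0.65},{"dx":0,"dy":0,"dz":-0.02,"wx":0,"wy":0,"wz":0,"grip":0.65}]'
python3 -m pendant '[{"dx":0,"dy":0,"dz":-0.2,"wx":0,"wy":0,"wz":0,"grip":0.65},{"dx":0,"dy":0,"dz":-0.6,"wx":0,"wy":0,"wz":0,"grip":0.65},{"dx":0,"dy":0,"dz":-1,"wx":0,"wy":0,"wz":0,"grip":0.65},{"dx":0,"dy":0,"dz":-1,"wx":0,"wy":0,"wz":0,"grip":0.65}]'
python3 -c "
from h import *
go(584,415,170,96.3)
for n in ('scene','wrist'): cv2.imwrite(f'pics/{n}5.png',grab_frame(n)[:,:,::-1])"
```

```text
t: 8.98
tcp_pos: [556.1, 65.0, 56.9]
ee_rot: [0.177, -3.136, 0.0]
force: [0.0, 0.0, 1.4]
opening: 0.642
t: 9.48
tcp_pos: [559.4, 65.1, 163.4]
ee_rot: [-0.177, 3.126, -0.001]
force: [-0.4, -0.1, -0.9]
opening: 0.647
d [-0.639  3.449 -0.063] w [-0.     0.003  0.001] curyaw 96.5 pos [559.4  65.1 163.4] q [ 0.02 -0.04  1.9  -0.    1.26 -1.66] F [-0.4 -0.1 -0.9] op 0.647 t 9.47
```

View pics/scene5.png

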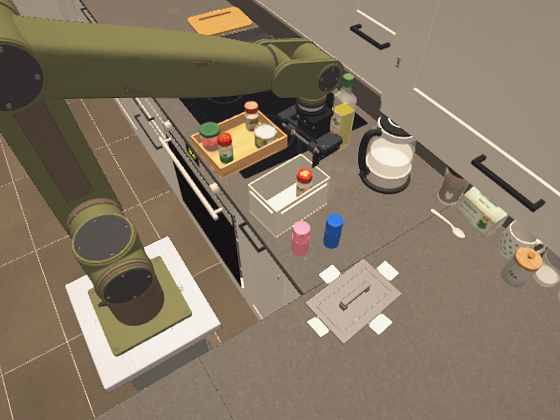

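View pics/wrist5.png

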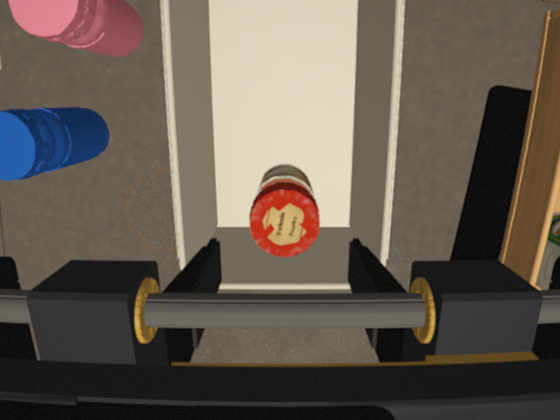

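```bash
python3 -c "
from h import *
c=get_calibration('scene');print(atz(c,(340,147),0))"
python3 -m pendant '[{"dx":0,"dy":0.4,"dz":-0.1,"wx":0,"wy":0,"wz":0,"grip":0.8},{"dx":-0.2,"dy":1,"dz":-0.1,"wx":0,"wy":0,"wz":0,"grip":0.8}]'
python3 -m pendant '[{"dx":-0.2,"dy":0.5,"dz":0,"wx":0,"wy":0,"wz":0,"grip":0.8},{"dx":-0.3,"dy":1,"dz":0,"wx":0,"wy":0,"wz":0,"grip":0.8}]'
python3 -m pendant '[{"dx":-0.1,"dy":0.5,"dz":0,"wx":0,"wy":0,"wz":0,"grip":0.8},{"dx":-0.12,"dy":1,"dz":0,"wx":0,"wy":0,"wz":0,"grip":0.8},{"dx":-0.12,"dy":1,"dz":0,"wx":0,"wy":0,"wz":0,"grip":0.8}]'
python3 -c "
from h import *
go(584,415,160,96.3)"
```

```text
[800.15608769 184.81187275   0.        ]
t: 9.82
tcp_pos: [564.0, 165.7, 166.6]
ee_rot: [0.172, -3.136, 0.001]
force: [0.8, 0.9, -0.3]
opening: 0.78
t: 10.07
tcp_pos: [582.6, 270.0, 165.3]
ee_rot: [0.177, -3.134, 0.002]
force: [0.1, -0.5, 0.1]
opening: 0.798
t: 10.45
tcp_pos: [582.1, 371.9, 164.8]
ee_rot: [0.184, -3.133, 0.002]
force: [0.6, -0.5, 0.3]
opening: 0.799
d [-0.069  0.426  0.048] w [-0.    -0.001  0.002] curyaw 96.7 pos [582.1 371.9 164.8] q [ 0.49  0.25  1.6   0.    1.3  -1.2 ] F [ 0.6 -0.5  0.3] op 0.799 t 10.45
```

```bash
python3 -m pendant '[{"dx":-0.05,"dy":0.2,"dz":-0.3,"wx":0,"wy":0,"wz":0,"grip":0.8},{"dx":-0.06,"dy":0.43,"dz":-0.3,"wx":0,"wy":0,"wz":0,"grip":0.8},{"dx":-0.06,"dy":0.43,"dz":-0.3,"wx":0,"wy":0,"wz":0,"grip":0.8},{"dx":-0.06,"dy":0.43,"dz":-0.3,"wx":0,"wy":0,"wz":0,"grip":0.8}]'
python3 -c "
from h import *
go(584,415,64,96.3)
c=get_calibration('wrist');cv2.imwrite(f'pics/wrist6.png',grab_frame('wrist')[:,:,::-1]);print(proj(c,[584,415,117]),atz(c,(285,209),117))
go(584,415,64,96.3)"
```

```text
t: 10.95
tcp_pos: [584.3, 411.7, 195.1]
ee_rot: [0.177, -3.134, 0.003]
force: [-0.0, -0.6, 0.0]
opening: 0.8
d [-0.004  0.035  1.311] w [-0.001 -0.001  0.001] curyaw 96.5 pos [584.3 411.7 195.1] q [ 0.54  0.28  1.51 -0.    1.36 -1.14] F [-0.  -0.6  0. ] op 0.8 t 10.95
[[287.92501688 215.20263798]] [579.86602361 412.52052279 117.        ]
d [-0.003  0.036  1.314] w [-0.    -0.001  0.001] curyaw 96.4 pos [584.4 411.6 195.4] q [ 0.54  0.28  1.51 -0.    1.36 -1.14] F [-0.1 -0.2 -0.2] op 0.797 t 11.0
```

View pics/wrist6.png

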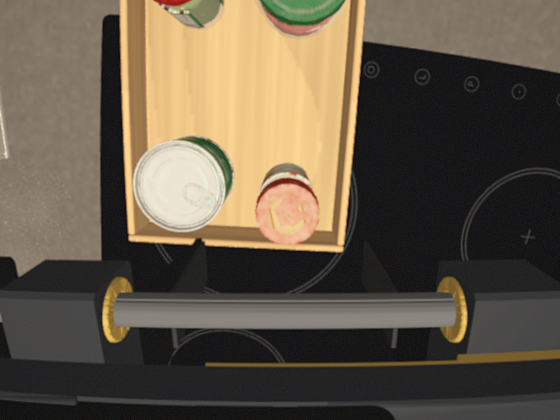

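The cap at (288,212) has the dark red rim of a spice jar, with a pale sticker on top. It is inside the crate and jar-sized, so it is one of the three wanted. Measured at about (582,414).

```bash
python3 -m pendant '[{"dx":0.01,"dy":0.025,"dz":0.4,"wx":0,"wy":0,"wz":0,"grip":0.8},{"dx":0.01,"dy":0.025,"dz":0.8,"wx":0,"wy":0,"wz":0,"grip":0.8},{"dx":0.01,"dy":0.025,"dz":1,"wx":0,"wy":0,"wz":0,"grip":0.8},{"dx":0.01,"dy":0.025,"dz":1,"wx":0,"wy":0,"wz":0,"grip":0.8}]'
python3 -c "
from h import *
go(583,414,64.5,96.3)"
```

```text
t: 11.5
tcp_pos: [582.7, 413.9, 94.8]
ee_rot: [0.176, -3.133, 0.003]
force: [-0.7, -0.2, -0.0]
opening: 0.802
d [-0.005  0.001  0.303] w [-0.001 -0.001  0.001] curyaw 96.4 pos [582.7 413.9  94.8] q [ 0.54  0.36  1.58 -0.    1.21 -1.14] F [-0.7 -0.2 -0. ] op 0.802 t 11.5
```

```bash
python3 -m pendant '[{"dx":0,"dy":0,"dz":0.15,"wx":0,"wy":0,"wz":0,"grip":0.8},{"dx":0,"dy":0,"dz":0.3,"wx":0,"wy":0,"wz":0,"grip":0.8},{"dx":0,"dy":0,"dz":0.3,"wx":0,"wy":0,"wz":0,"grip":0.8},{"dx":0,"dy":0,"dz":0.3,"wx":0,"wy":0,"wz":0,"grip":0.5},{"dx":0,"dy":0,"dz":0.3,"wx":0,"wy":0,"wz":0,"grip":0.3}]'
python3 -m pendant '[{"dx":0,"dy":0,"dz":0,"wx":0,"wy":0,"wz":0,"grip":0.3},{"dx":0,"dy":0,"dz":0,"wx":0,"wy":0,"wz":0,"grip":0.3},{"dx":0,"dy":0,"dz":0,"wx":0,"wy":0,"wz":0,"grip":0.3}]'
```

```text
t: 12.12
tcp_pos: [584.1, 415.4, 68.0]
ee_rot: [-0.177, 3.135, 0.001]
force: [-0.2, 0.6, -0.2]
opening: 0.648
t: 12.5
tcp_pos: [584.0, 415.2, 67.6]
ee_rot: [-0.177, 3.136, 0.0]
force: [0.4, -0.9, 1.4]
opening: 0.461
```

```bash
python3 -m pendant '[{"dx":0,"dy":0,"dz":-0.3,"wx":0,"wy":0,"wz":0,"grip":0.3},{"dx":0,"dy":0,"dz":-0.8,"wx":0,"wy":0,"wz":0,"grip":0.3},{"dx":0,"dy":0,"dz":-1,"wx":0,"wy":0,"wz":0,"grip":0.3}]'
python3 -m pendant '[{"dx":0.1,"dy":-0.2,"dz":-0.3,"wx":0,"wy":0,"wz":0,"grip":0.3},{"dx":0.2,"dy":-0.6,"dz":-0.4,"wx":0,"wy":0,"wz":0,"grip":0.3},{"dx":0.3,"dy":-1,"dz":-0.4,"wx":0,"wy":0,"wz":0,"grip":0.3}]'
python3 -m pendant '[{"dx":0.2,"dy":-0.5,"dz":0,"wx":0,"wy":0,"wz":0,"grip":0.3},{"dx":0.4,"dy":-1,"dz":0,"wx":0,"wy":0,"wz":0,"grip":0.3}]'
python3 -c "
from h import *
go(498,58,207,96.3)"
```

```text
t: 12.88
tcp_pos: [585.0, 416.0, 170.9]
ee_rot: [-0.177, 3.132, 0.004]
force: [0.6, 0.8, -1.0]
opening: 0.462
t: 13.25
tcp_pos: [565.1, 311.7, 207.6]
ee_rot: [-0.178, 3.135, 0.0]
force: [0.2, 0.3, -0.5]
opening: 0.469
t: 13.5
tcp_pos: [535.6, 206.9, 205.8]
ee_rot: [0.178, -3.135, 0.001]
force: [-0.4, -0.3, -0.5]
opening: 0.462
d [ 0.542 -1.437 -0.01 ] w [-0.    -0.001  0.001] curyaw 96.5 pos [535.6 206.9 205.8] q [ 0.28 -0.04  1.83 -0.    1.35 -1.41] F [-0.4 -0.3 -0.5] op 0.462 t 13.5
```

```bash
python3 -m pendant '[{"dx":0.2,"dy":-0.4,"dz":0,"wx":0,"wy":0,"wz":0,"grip":0.3},{"dx":0.4,"dy":-0.8,"dz":0,"wx":0,"wy":0,"wz":0,"grip":0.3}]'
python3 -m pendant '[{"dx":0.15,"dy":-0.4,"dz":0,"wx":0,"wy":0,"wz":0,"grip":0.3},{"dx":0.15,"dy":-0.63,"dz":0,"wx":0,"wy":0,"wz":0,"grip":0.3},{"dx":0.15,"dy":-0.63,"dz":0,"wx":0,"wy":0,"wz":0,"grip":0.3},{"dx":0.15,"dy":-0.63,"dz":0,"wx":0,"wy":0,"wz":0,"grip":0.3}]'
python3 -c "
from h import *
go(498,58,65,96.3)"
```

```text
t: 13.75
tcp_pos: [504.7, 123.1, 205.9]
ee_rot: [0.177, -3.135, 0.0]
force: [-0.0, 0.6, -0.1]
opening: 0.465
t: 14.25
tcp_pos: [497.8, 60.7, 206.5]
ee_rot: [0.177, -3.136, -0.001]
force: [-0.3, 0.6, -0.7]
opening: 0.462
d [ 0.    -0.027  1.415] w [ 0.    -0.     0.001] curyaw 96.5 pos [497.8  60.7 206.5] q [ 0.01 -0.21  1.98  0.    1.37 -1.67] F [-0.3  0.6 -0.7] op 0.462 t 14.25
```

```bash
python3 -m pendant '[{"dx":0,"dy":-0.025,"dz":0.4,"wx":0,"wy":0,"wz":0,"grip":0.3},{"dx":0,"dy":-0.025,"dz":0.8,"wx":0,"wy":0,"wz":0,"grip":0.3},{"dx":0,"dy":-0.025,"dz":1,"wx":0,"wy":0,"wz":0,"grip":0.3},{"dx":0,"dy":-0.025,"dz":1,"wx":0,"wy":0,"wz":0,"grip":0.3}]'
python3 -m pendant '[{"dx":0,"dy":0,"dz":0.1,"wx":0,"wy":0,"wz":0,"grip":0.3},{"dx":0,"dy":0,"dz":0.25,"wx":0,"wy":0,"wz":0,"grip":0.3},{"dx":0,"dy":0,"dz":0.38,"wx":0,"wy":0,"wz":0,"grip":0.3},{"dx":0,"dy":0,"dz":0.38,"wx":0,"wy":0,"wz":0,"grip":0.3},{"dx":0,"dy":0,"dz":0.38,"wx":0,"wy":0,"wz":0,"grip":0.3}]'
python3 -c "
from h import *
go(498,58,61,96.3)"
```

```text
t: 14.75
tcp_pos: [496.7, 58.7, 104.8]
ee_rot: [0.179, -3.131, -0.001]
force: [0.2, -0.2, 0.6]
opening: 0.46
t: 15.38
tcp_pos: [498.6, 57.7, 69.3]
ee_rot: [-0.177, 3.136, 0.0]
force: [0.2, -1.0, -0.9]
opening: 0.462
d [0.006 0.004 0.083] w [-0.     0.     0.001] curyaw 96.5 pos [498.6  57.7  69.3] q [ 0.01 -0.07  2.1   0.    1.1  -1.68] F [ 0.2 -1.  -0.9] op 0.462 t 15.38
```

```bash
python3 -m pendant '[{"dx":0,"dy":0,"dz":0.04,"wx":0,"wy":0,"wz":0,"grip":0.3},{"dx":0,"dy":0,"dz":0.07,"wx":0,"wy":0,"wz":0,"grip":0.3},{"dx":0,"dy":0,"dz":0.085,"wx":0,"wy":0,"wz":0,"grip":0.3},{"dx":0,"dy":0,"dz":0.085,"wx":0,"wy":0,"wz":0,"grip":0.3}]'
python3 -m pendant '[{"dx":0,"dy":0,"dz":0.015,"wx":0,"wy":0,"wz":0,"grip":0.3},{"dx":0,"dy":0,"dz":0.015,"wx":0,"wy":0,"wz":0,"grip":0.3}]'
```

```text
t: 15.88
tcp_pos: [498.5, 57.7, 60.7]
ee_rot: [-0.177, 3.136, -0.0]
force: [0.9, -0.5, -0.4]
opening: 0.464
t: 16.12
tcp_pos: [498.9, 57.7, 60.5]
ee_rot: [-0.177, 3.136, -0.0]
force: [-2.8, 0.1, 6.4]
opening: 0.465
```

Contact at the predicted height. Release and raise.

```bash
python3 -m pendant '[{"dx":0,"dy":0,"dz":-0.01,"wx":0,"wy":0,"wz":0,"grip":0.4},{"dx":0,"dy":0,"dz":-0.01,"wx":0,"wy":0,"wz":0,"grip":0.65},{"dx":0,"dy":0,"dz":-0.01,"wx":0,"wy":0,"wz":0,"grip":0.65},{"dx":0,"dy":0,"dz":-0.01,"wx":0,"wy":0,"wz":0,"grip":0.65}]'
python3 -m pendant '[{"dx":0,"dy":0,"dz":-0.2,"wx":0,"wy":0,"wz":0,"grip":0.65},{"dx":0,"dy":0,"dz":-0.6,"wx":0,"wy":0,"wz":0,"grip":0.65},{"dx":0,"dy":0,"dz":-1,"wx":0,"wy":0,"wz":0,"grip":0.65},{"dx":0,"dy":0,"dz":-1,"wx":0,"wy":0,"wz":0,"grip":0.65}]'
python3 -c "
from h import *
cv2.imwrite(f'pics/wrist7.png',grab_frame('wrist')[:,:,::-1])
go(433,320,170,6.3)
go(433,320,170)"
```

```text
t: 16.62
tcp_pos: [498.4, 57.7, 60.0]
ee_rot: [0.177, -3.136, -0.0]
force: [-0.0, 0.5, 0.4]
opening: 0.643
t: 17.12
tcp_pos: [501.0, 57.8, 164.4]
ee_rot: [-0.177, 3.129, -0.001]
force: [0.0, 0.2, -0.2]
opening: 0.65
d [ 0.366  2.68  -0.083] w [0.001 0.001 0.501] curyaw 96.5 pos [499.6  57.8 161.9] q [ 0.01 -0.17  2.03  0.    1.28 -1.68] F [ 0.  -0.  -0.6] op 0.65 t 17.18
d [ 0.366  2.68  -0.083] w [-0.     0.001  0.   ] curyaw 96.5 pos [499.6  57.8 161.9] q [ 0.01 -0.17  2.03  0.    1.28 -1.68] F [ 0.  -0.  -0.6] op 0.65 t 17.18
```

View pics/wrist7.png

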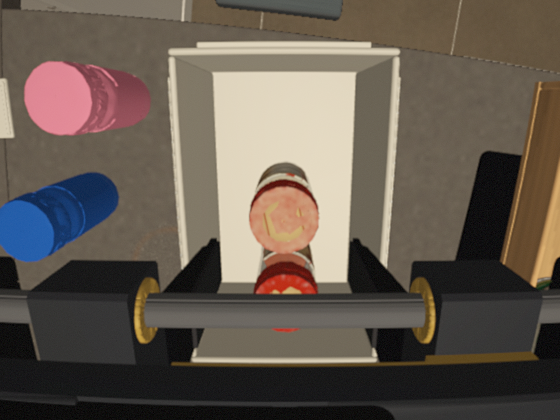

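```bash
python3 -m pendant '[{"dx":0.1,"dy":0.5,"dz":-0.1,"wx":0,"wy":0,"wz":0,"grip":0.65},{"dx":0.12,"dy":1,"dz":-0.15,"wx":0,"wy":0,"wz":0,"grip":0.65}]'
python3 -m pendant '[{"dx":0.1,"dy":0.5,"dz":0,"wx":0,"wy":0,"wz":0,"grip":0.65},{"dx":0.12,"dy":1,"dz":0,"wx":0,"wy":0,"wz":0,"grip":0.65}]'
python3 -m pendant '[{"dx":0.1,"dy":0.3,"dz":0,"wx":0,"wy":0,"wz":0.05,"grip":0.65},{"dx":0.12,"dy":0.66,"dz":0,"wx":0,"wy":0,"wz":0.1,"grip":0.65},{"dx":0.12,"dy":0.66,"dz":0,"wx":0,"wy":0,"wz":0.16,"grip":0.65},{"dx":0.12,"dy":0.66,"dz":0,"wx":0,"wy":0,"wz":0.222,"grip":0.65},{"dx":0.12,"dy":0.66,"dz":0,"wx":0,"wy":0,"wz":0.222,"grip":0.65}]'
python3 -c "
from h import *
cv2.imwrite(f'pics/wrist8.png',grab_frame('wrist')[:,:,::-1])
go(434,320,64.5,56.3)
c=get_calibration('wrist');print(proj(c,[434,320,117]))"
```

```text
t: 17.42
tcp_pos: [474.0, 156.2, 173.6]
ee_rot: [0.174, -3.134, 0.001]
force: [0.8, 0.2, -0.6]
opening: 0.65
t: 17.68
tcp_pos: [450.4, 254.8, 173.1]
ee_rot: [0.177, -3.134, 0.002]
force: [0.1, 0.6, -0.5]
opening: 0.653
t: 18.3
tcp_pos: [431.7, 317.6, 173.1]
ee_rot: [-0.902, -3.007, 0.004]
force: [0.7, 0.1, -0.7]
opening: 0.648
d [-0.005  0.034  1.09 ] w [-0.001 -0.     0.002] curyaw 56.7 pos [431.9 317.6 173.5] q [ 0.53 -0.1   1.94 -0.    1.3  -0.45] F [ 0.2 -0.2 -0.7] op 0.645 t 18.35
[[287.71870055 226.13127106]]
```

View pics/wrist8.png

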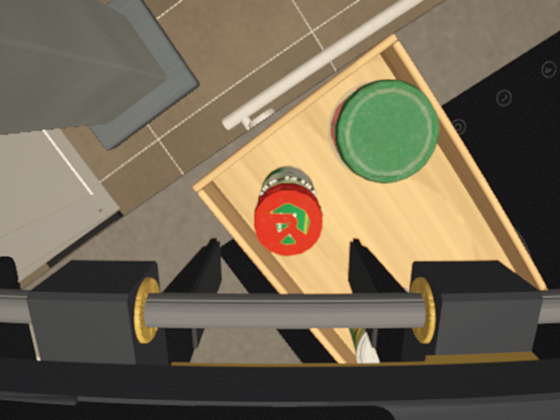

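```bash
python3 -c "
from h import *
go(432.5,321,64.5)"
python3 -m pendant '[{"dx":0.02,"dy":0.03,"dz":0.3,"wx":0,"wy":0,"wz":0,"grip":0.7},{"dx":0.02,"dy":0.03,"dz":0.7,"wx":0,"wy":0,"wz":0,"grip":0.7},{"dx":0.02,"dy":0.03,"dz":0.95,"wx":0,"wy":0,"wz":0,"grip":0.7},{"dx":0.02,"dy":0.03,"dz":0.95,"wx":0,"wy":0,"wz":0,"grip":0.7}]'
python3 -c "
from h import *
go(432.5,321,64.5)"
```

```text
d [0.013 0.035 1.09 ] w [-0.001 -0.    -0.   ] curyaw 56.7 pos [431.9 317.6 173.5] q [ 0.53 -0.1   1.94 -0.    1.3  -0.45] F [ 0.2 -0.2 -0.7] op 0.645 t 18.35
t: 18.85
tcp_pos: [430.6, 320.1, 77.0]
ee_rot: [-0.901, -3.005, 0.007]
force: [-0.9, -0.4, -0.0]
opening: 0.701
d [-0.011  0.018  0.125] w [-0.002 -0.001 -0.   ] curyaw 56.6 pos [430.6 320.1  77. ] q [ 0.54  0.01  2.02 -0.    1.12 -0.45] F [-0.9 -0.4 -0. ] op 0.701 t 18.85
```

```bash
python3 -m pendant '[{"dx":0,"dy":0.01,"dz":0.1,"wx":0,"wy":0,"wz":0,"grip":0.7},{"dx":0,"dy":0.01,"dz":0.13,"wx":0,"wy":0,"wz":0,"grip":0.7},{"dx":0,"dy":0.01,"dz":0.13,"wx":0,"wy":0,"wz":0,"grip":0.5},{"dx":0,"dy":0.01,"dz":0.13,"wx":0,"wy":0,"wz":0,"grip":0.3},{"dx":0,"dy":0.01,"dz":0.13,"wx":0,"wy":0,"wz":0,"grip":0.3}]'
python3 -m pendant '[{"dx":0,"dy":0,"dz":0,"wx":0,"wy":0,"wz":0,"grip":0.3},{"dx":0,"dy":0,"dz":0,"wx":0,"wy":0,"wz":0,"grip":0.3}]'
python3 -m pendant '[{"dx":0,"dy":0,"dz":-0.3,"wx":0,"wy":0,"wz":0,"grip":0.3},{"dx":0,"dy":0,"dz":-0.8,"wx":0,"wy":0,"wz":0,"grip":0.3},{"dx":0,"dy":0,"dz":-1,"wx":0,"wy":0,"wz":0,"grip":0.3}]'
python3 -c "
from h import *
go(440.3,51.6,207,96.3)"
```

```text
t: 19.48
tcp_pos: [433.4, 322.5, 67.6]
ee_rot: [0.905, 3.008, 0.001]
force: [0.0, -1.7, 2.1]
opening: 0.465
t: 19.73
tcp_pos: [433.5, 322.5, 67.6]
ee_rot: [0.905, 3.008, 0.001]
force: [-0.8, -0.7, 2.3]
opening: 0.466
t: 20.1
tcp_pos: [434.5, 323.2, 170.1]
ee_rot: [0.904, 3.005, 0.006]
force: [0.1, 0.6, -0.8]
opening: 0.459
d [-1.548 -2.232 -0.376] w [ 0.001  0.001 -0.221] curyaw 56.5 pos [434.5 323.2 170.1] q [ 0.54 -0.09  1.94  0.    1.28 -0.45] F [ 0.1  0.6 -0.8] op 0.459 t 20.1
```

```bash
python3 -m pendant '[{"dx":0,"dy":0,"dz":-0.2,"wx":0,"wy":0,"wz":-0.05,"grip":0.3},{"dx":-0.1,"dy":-0.2,"dz":-0.38,"wx":0,"wy":0,"wz":-0.1,"grip":0.3},{"dx":-0.4,"dy":-0.6,"dz":-0.38,"wx":0,"wy":0,"wz":-0.16,"grip":0.3},{"dx":-0.7,"dy":-1,"dz":-0.38,"wx":0,"wy":0,"wz":-0.221,"grip":0.3},{"dx":-0.7,"dy":-1,"dz":-0.38,"wx":0,"wy":0,"wz":-0.221,"grip":0.3}]'
python3 -c "
from h import *
go(440.3,51.6,207,96.3)"
```

```text
t: 20.72
tcp_pos: [436.0, 198.1, 203.8]
ee_rot: [0.168, -3.136, 0.001]
force: [-0.6, -0.1, -1.5]
opening: 0.462
d [ 0.114 -1.461 -0.031] w [-0.    -0.    -0.001] curyaw 96.1 pos [436.  198.1 203.8] q [ 0.31 -0.26  2.03 -0.    1.37 -1.36] F [-0.6 -0.1 -1.5] op 0.462 t 20.73
```

```bash
python3 -m pendant '[{"dx":0.06,"dy":-0.4,"dz":-0.04,"wx":0,"wy":0,"wz":0,"grip":0.3},{"dx":0.1,"dy":-0.8,"dz":-0.04,"wx":0,"wy":0,"wz":0,"grip":0.3}]'
python3 -m pendant '[{"dx":0,"dy":-0.3,"dz":0,"wx":0,"wy":0,"wz":0,"grip":0.3},{"dx":0.01,"dy":-0.65,"dz":0,"wx":0,"wy":0,"wz":0,"grip":0.3},{"dx":0.01,"dy":-0.65,"dz":0,"wx":0,"wy":0,"wz":0,"grip":0.3},{"dx":0.01,"dy":-0.65,"dz":0,"wx":0,"wy":0,"wz":0,"grip":0.3}]'
python3 -c "
from h import *
go(440.3,51.6,64,96.3)
c=get_calibration('wrist');cv2.imwrite(f'pics/wrist9.png',grab_frame('wrist')[:,:,::-1])"
```

```text
t: 20.98
tcp_pos: [435.0, 119.6, 208.5]
ee_rot: [0.174, -3.136, -0.0]
force: [0.3, -0.2, -0.8]
opening: 0.464
t: 21.48
tcp_pos: [441.2, 55.8, 208.5]
ee_rot: [0.172, -3.136, -0.001]
force: [-0.6, -0.4, -1.4]
opening: 0.462
d [ 0.012 -0.042  1.445] w [ 0. -0. -0.] curyaw 96.3 pos [441.2  55.8 208.5] q [ 0.   -0.35  2.09  0.    1.4  -1.68] F [-0.6 -0.4 -1.4] op 0.462 t 21.48
```

View pics/wrist9.png

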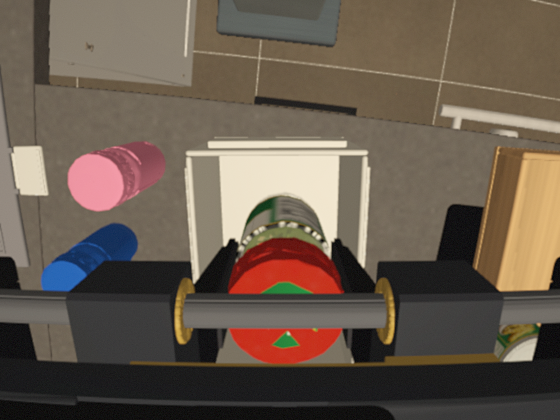

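```bash
python3 -m pendant '[{"dx":0.01,"dy":-0.035,"dz":0.2,"wx":0,"wy":0,"wz":0,"grip":0.3},{"dx":0.01,"dy":-0.035,"dz":0.6,"wx":0,"wy":0,"wz":0,"grip":0.3},{"dx":0.01,"dy":-0.035,"dz":1,"wx":0,"wy":0,"wz":0,"grip":0.3},{"dx":0.01,"dy":-0.035,"dz":1,"wx":0,"wy":0,"wz":0,"grip":0.3}]'
python3 -m pendant '[{"dx":0,"dy":0,"dz":0.1,"wx":0,"wy":0,"wz":0,"grip":0.3},{"dx":0,"dy":0,"dz":0.25,"wx":0,"wy":0,"wz":0,"grip":0.3},{"dx":0,"dy":0,"dz":0.38,"wx":0,"wy":0,"wz":0,"grip":0.3},{"dx":0,"dy":0,"dz":0.38,"wx":0,"wy":0,"wz":0,"grip":0.3},{"dx":0,"dy":0,"dz":0.38,"wx":0,"wy":0,"wz":0,"grip":0.3}]'
python3 -c "
from h import *
go(440.3,51.6,61,96.3)"
```

```text
t: 22.02
tcp_pos: [436.9, 51.9, 104.4]
ee_rot: [0.173, -3.127, -0.001]
force: [-1.3, -0.0, -0.9]
opening: 0.463
t: 22.65
tcp_pos: [441.0, 51.4, 71.4]
ee_rot: [-0.172, 3.136, -0.0]
force: [-0.0, -0.4, 0.0]
opening: 0.463
d [0.007 0.002 0.104] w [-0.  0. -0.] curyaw 96.3 pos [441.   51.4  71.4] q [-0.   -0.21  2.23 -0.    1.13 -1.69] F [-0.  -0.4  0. ] op 0.463 t 22.65
```

```bash
python3 -m pendant '[{"dx":0,"dy":0,"dz":0.04,"wx":0,"wy":0,"wz":0,"grip":0.3},{"dx":0,"dy":0,"dz":0.07,"wx":0,"wy":0,"wz":0,"grip":0.3},{"dx":0,"dy":0,"dz":0.1,"wx":0,"wy":0,"wz":0,"grip":0.3},{"dx":0,"dy":0,"dz":0.1,"wx":0,"wy":0,"wz":0,"grip":0.3}]'
python3 -m pendant '[{"dx":0,"dy":0,"dz":0.015,"wx":0,"wy":0,"wz":0,"grip":0.3},{"dx":0,"dy":0,"dz":0.015,"wx":0,"wy":0,"wz":0,"grip":0.3}]'
```

```text
t: 23.15
tcp_pos: [440.6, 51.5, 60.9]
ee_rot: [0.172, -3.136, -0.0]
force: [-0.1, -0.0, -1.3]
opening: 0.459
t: 23.4
tcp_pos: [441.2, 51.5, 60.6]
ee_rot: [-0.172, 3.136, -0.0]
force: [-1.7, 0.1, 5.2]
opening: 0.462
```

```bash
python3 -m pendant '[{"dx":0,"dy":0,"dz":-0.01,"wx":0,"wy":0,"wz":0,"grip":0.4},{"dx":0,"dy":0,"dz":-0.01,"wx":0,"wy":0,"wz":0,"grip":0.65},{"dx":0,"dy":0,"dz":-0.01,"wx":0,"wy":0,"wz":0,"grip":0.65},{"dx":0,"dy":0,"dz":-0.01,"wx":0,"wy":0,"wz":0,"grip":0.65}]'
python3 -m pendant '[{"dx":0,"dy":0,"dz":-0.2,"wx":0,"wy":0,"wz":0,"grip":0.65},{"dx":0,"dy":0,"dz":-0.6,"wx":0,"wy":0,"wz":0,"grip":0.65},{"dx":0,"dy":0,"dz":-1,"wx":0,"wy":0,"wz":0,"grip":0.65},{"dx":0,"dy":0,"dz":-1,"wx":0,"wy":0,"wz":0,"grip":0.65}]'
python3 -m pendant '[{"dx":0.1,"dy":0,"dz":-0.3,"wx":0,"wy":0,"wz":0,"grip":0.65},{"dx":0.3,"dy":0,"dz":-0.4,"wx":0,"wy":0,"wz":0,"grip":0.65}]'
python3 -c "
from h import *
for n in ('scene','side'): cv2.imwrite(f'pics/{n}10.png',grab_frame(n)[:,:,::-1])
go(466,-293,230,96.3)"
```

```text
t: 23.9
tcp_pos: [440.7, 51.5, 60.5]
ee_rot: [0.172, -3.137, 0.0]
force: [-0.5, -0.7, -0.5]
opening: 0.643
t: 24.4
tcp_pos: [443.3, 51.5, 164.7]
ee_rot: [-0.172, 3.129, -0.001]
force: [0.5, -0.8, -0.6]
opening: 0.645
t: 24.65
tcp_pos: [411.1, 48.2, 201.2]
ee_rot: [-0.172, 3.136, -0.0]
force: [0.0, 0.5, 0.2]
opening: 0.649
d [-0.179 -3.452 -0.291] w [-0.  0. -0.] curyaw 96.3 pos [410.4  48.2 200.8] q [-0.01 -0.43  2.16 -0.    1.41 -1.69] F [-0.1  0.1 -0.2] op 0.648 t 24.75
```

View pics/scene10.png

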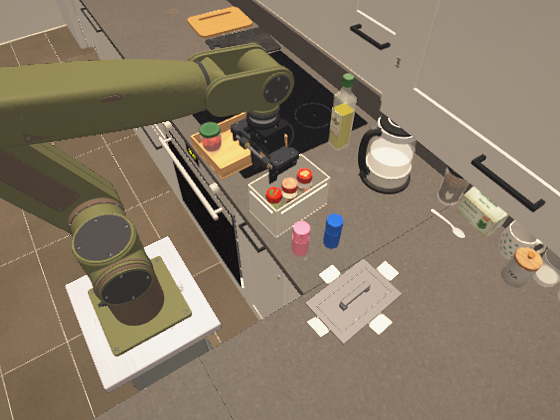

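View pics/side10.png

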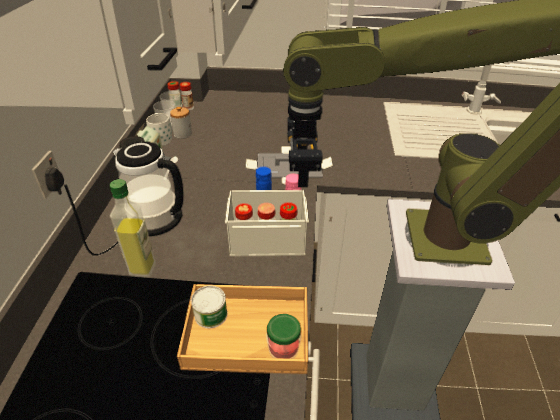

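All three jars stand in the box and only the jam jar and the tin are left in the crate. Now the lid. I'll look at it from the wrist camera on the way.

```bash
python3 -m pendant '[{"dx":0,"dy":-0.4,"dz":0,"wx":0,"wy":0,"wz":0,"grip":0.65},{"dx":0,"dy":-1,"dz":0,"wx":0,"wy":0,"wz":0,"grip":0.65}]'
python3 -m pendant '[{"dx":0,"dy":-0.5,"dz":0,"wx":0,"wy":0,"wz":0,"grip":0.65},{"dx":-0.1,"dy":-1,"dz":0,"wx":0,"wy":0,"wz":0,"grip":0.65}]'
python3 -m pendant '[{"dx":-0.1,"dy":-0.5,"dz":0,"wx":0,"wy":0,"wz":0,"grip":0.65},{"dx":-0.1,"dy":-1,"dz":0,"wx":0,"wy":0,"wz":0,"grip":0.65},{"dx":-0.1,"dy":-1,"dz":0,"wx":0,"wy":0,"wz":0,"grip":0.65}]'
python3 -c "
from h import *
import pickle
go(466,-293,200,96.3)
c=get_calibration('wrist');cv2.imwrite(f'pics/wrist11.png',grab_frame('wrist')[:,:,::-1]);pickle.dump(c,open('w11.pkl','wb'))"
```

```text
t: 25.0
tcp_pos: [421.8, -51.4, 199.1]
ee_rot: [0.178, -3.136, -0.001]
force: [1.6, 0.0, -0.4]
opening: 0.652
t: 25.25
tcp_pos: [442.5, -151.1, 198.9]
ee_rot: [0.171, -3.136, -0.001]
force: [-0.9, 0.5, 0.5]
opening: 0.65
t: 25.62
tcp_pos: [463.4, -250.2, 198.4]
ee_rot: [0.166, -3.135, -0.002]
force: [-0.2, 0.2, 0.4]
opening: 0.65
d [ 0.019 -0.429 -0.017] w [ 0.001 -0.001 -0.001] curyaw 96.1 pos [ 463.4 -250.2  198.4] q [-0.6  -0.14  1.94 -0.    1.34 -2.27] F [-0.2  0.2  0.4] op 0.65 t 25.62
```

View pics/wrist11.png

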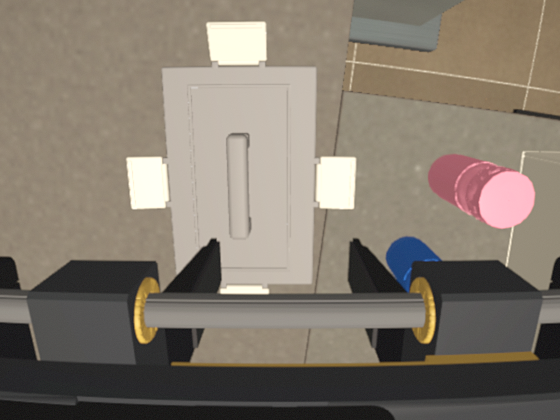

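```bash
python3 - <<'E'
from h import *;import pickle
c=pickle.load(open('w11.pkl','rb'))
L=[(-1,-1,164,69),(-1,1,316,67),(1,1,313,284),(1,-1,175.5,286)]
def f(p):
    r=[]
    for a,b,u,v in L:
        X,Y=a*106,b*70;cc,ss=np.cos(p[2]),np.sin(p[2])
        r.append(proj(c,[p[0]+cc*X-ss*Y,p[1]+ss*X+cc*Y,16])[0]-[u,v])
    return np.ravel(r)
s=least_squares(f,[465,-295,0],loss='soft_l1');print('lid',s.x,np.round(s.fun,1))
print(atz(c,(238.5,136),46),atz(c,(239.5,236),46))
go(s.x[0],s.x[1],120,90+np.degrees(s.x[2]))
E
```

```text
lid [ 4.66487309e+02 -2.89798173e+02  1.07477016e-01] [-3.8 -0.4  0.5  0.  -0.2  1.7  1.3 -0.4]
[ 419.23920588 -292.44725257   46.        ] [ 507.90518879 -284.81607307   46.        ]
d [ 0.01  -0.415  0.784] w [ 0.001 -0.001 -0.   ] curyaw 96.1 pos [ 463.2 -248.6  198.5] q [-0.59 -0.14  1.94  0.    1.35 -2.27] F [ 0.5 -0.1 -0.5] op 0.652 t 25.68
```

```bash
python3 -m pendant '[{"dx":0.01,"dy":-0.2,"dz":0.2,"wx":0,"wy":0,"wz":0,"grip":0.6},{"dx":0.01,"dy":-0.415,"dz":0.6,"wx":0,"wy":0,"wz":0,"grip":0.6},{"dx":0.01,"dy":-0.415,"dz":1,"wx":0,"wy":0,"wz":0,"grip":0.6},{"dx":0.01,"dy":-0.415,"dz":1,"wx":0,"wy":0,"wz":0,"grip":0.6}]'
python3 -c "
from h import *
import pickle
go(465.5,-290,40,96.2)
c=get_calibration('wrist');cv2.imwrite(f'pics/wrist12.png',grab_frame('wrist')[:,:,::-1]);pickle.dump(c,open('w12.pkl','wb'))
go(465.5,-290,40,96.2)"
```

```text
t: 26.18
tcp_pos: [464.5, -286.0, 96.0]
ee_rot: [0.173, -3.13, -0.01]
force: [0.1, -0.4, 0.3]
opening: 0.601
d [-0.009 -0.045  0.559] w [ 0.002 -0.002  0.001] curyaw 96.3 pos [ 464.5 -286.    96. ] q [-0.65  0.01  1.98  0.    1.16 -2.33] F [ 0.1 -0.4  0.3] op 0.601 t 26.18
d [ 0.008 -0.028  0.588] w [ 0.001 -0.001  0.001] curyaw 96.4 pos [ 466.2 -287.2   98.9] q [-0.65  0.    1.98  0.    1.16 -2.33] F [0.3 0.4 0. ] op 0.599 t 26.23
```

View pics/wrist12.png

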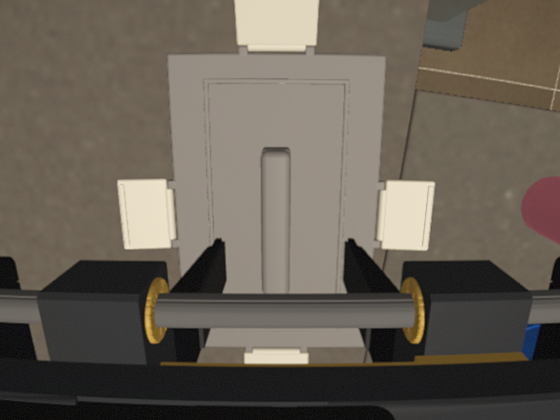

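```bash
python3 -m pendant '[{"dx":0.01,"dy":-0.03,"dz":0.2,"wx":0,"wy":0,"wz":0,"grip":0.6},{"dx":0.01,"dy":-0.03,"dz":0.45,"wx":0,"wy":0,"wz":0,"grip":0.6},{"dx":0.01,"dy":-0.03,"dz":0.6,"wx":0,"wy":0,"wz":0,"grip":0.6},{"dx":0.01,"dy":-0.03,"dz":0.6,"wx":0,"wy":0,"wz":0,"grip":0.6}]'
python3 -c "
from h import *
import pickle
go(465.5,-290,22,96.2)"
```

```text
t: 26.72
tcp_pos: [466.0, -291.7, 39.7]
ee_rot: [0.173, -3.135, -0.002]
force: [-0.6, 0.1, 0.3]
opening: 0.6
d [0.003 0.018 0.177] w [ 0.    -0.     0.001] curyaw 96.3 pos [ 466.  -291.7   39.7] q [-0.66  0.08  2.01  0.    1.05 -2.34] F [-0.6  0.1  0.3] op 0.6 t 26.73
```

```bash
python3 -m pendant '[{"dx":0,"dy":0.015,"dz":0.1,"wx":0,"wy":0,"wz":0,"grip":0.6},{"dx":0,"dy":0.015,"dz":0.16,"wx":0,"wy":0,"wz":0,"grip":0.6},{"dx":0,"dy":0.015,"dz":0.16,"wx":0,"wy":0,"wz":0,"grip":0.6}]'
python3 -c "
from h import *
import pickle
go(465.5,-290,22,96.2)
for n in ('side','wrist'):cv2.imwrite(f'pics/{n}13.png',grab_frame(n)[:,:,::-1])"
```

```text
t: 27.1
tcp_pos: [466.1, -290.6, 24.2]
ee_rot: [0.172, -3.136, -0.001]
force: [1.9, -0.1, 0.4]
opening: 0.603
d [0.006 0.006 0.022] w [ 0. -0.  0.] curyaw 96.3 pos [ 466.1 -290.6   24.2] q [-0.66  0.1   2.02 -0.    1.02 -2.34] F [ 1.9 -0.1  0.4] op 0.603 t 27.1
```

View pics/wrist13.png

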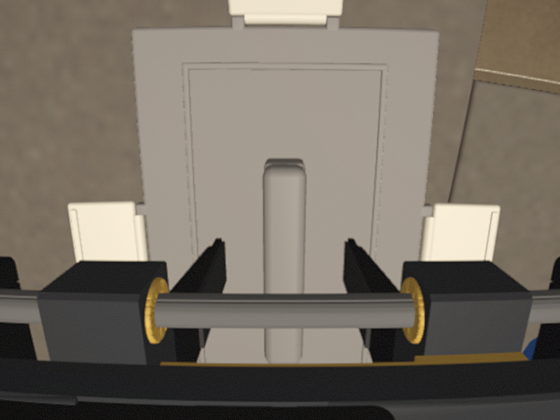

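```bash
python3 -m pendant '[{"dx":0,"dy":0,"dz":0,"wx":0,"wy":0,"wz":0,"grip":0.3},{"dx":0,"dy":0,"dz":0,"wx":0,"wy":0,"wz":0,"grip":0},{"dx":0,"dy":0,"dz":0,"wx":0,"wy":0,"wz":0,"grip":0},{"dx":0,"dy":0,"dz":0,"wx":0,"wy":0,"wz":0,"grip":0},{"dx":0,"dy":0,"dz":0,"wx":0,"wy":0,"wz":0,"grip":0}]'
python3 -m pendant '[{"dx":0,"dy":0,"dz":-0.1,"wx":0,"wy":0,"wz":0,"grip":0},{"dx":0,"dy":0,"dz":-0.3,"wx":0,"wy":0,"wz":0,"grip":0},{"dx":0,"dy":0,"dz":-0.7,"wx":0,"wy":0,"wz":0,"grip":0},{"dx":0,"dy":0,"dz":-1,"wx":0,"wy":0,"wz":0,"grip":0}]'
python3 -c "
from h import *
go(498,58,190,96.3)"
```

```text
t: 27.82
tcp_pos: [466.4, -290.8, 24.7]
ee_rot: [-0.172, 3.137, -0.0]
force: [0.2, 0.6, -0.3]
opening: 0.184
t: 28.32
tcp_pos: [466.9, -291.2, 127.7]
ee_rot: [-0.172, 3.135, -0.003]
force: [0.0, -0.4, -2.7]
opening: 0.188
d [-0.693  3.436 -0.628] w [-0.001  0.001 -0.   ] curyaw 96.3 pos [ 466.9 -291.2  127.7] q [-0.66 -0.03  1.96  0.    1.21 -2.34] F [ 0.  -0.4 -2.7] op 0.188 t 28.32
```

```bash
python3 -m pendant '[{"dx":0,"dy":0,"dz":-0.3,"wx":0,"wy":0,"wz":0,"grip":0},{"dx":0,"dy":0,"dz":-0.68,"wx":0,"wy":0,"wz":0,"grip":0},{"dx":0,"dy":0.4,"dz":-0.7,"wx":0,"wy":0,"wz":0,"grip":0},{"dx":-0.1,"dy":0.8,"dz":-0.7,"wx":0,"wy":0,"wz":0,"grip":0},{"dx":-0.2,"dy":1,"dz":-0.7,"wx":0,"wy":0,"wz":0,"grip":0}]'
python3 -m pendant '[{"dx":-0.1,"dy":0.4,"dz":0,"wx":0,"wy":0,"wz":0,"grip":0},{"dx":-0.2,"dy":0.8,"dz":0,"wx":0,"wy":0,"wz":0,"grip":0},{"dx":-0.2,"dy":1,"dz":0,"wx":0,"wy":0,"wz":0,"grip":0}]'
python3 -m pendant '[{"dx":-0.1,"dy":0.4,"dz":0,"wx":0,"wy":0,"wz":0,"grip":0},{"dx":-0.2,"dy":0.8,"dz":0,"wx":0,"wy":0,"wz":0,"grip":0},{"dx":-0.29,"dy":1,"dz":0,"wx":0,"wy":0,"wz":0,"grip":0}]'
python3 -m pendant '[{"dx":0,"dy":0.2,"dz":0,"wx":0,"wy":0,"wz":0,"grip":0},{"dx":0,"dy":0.35,"dz":0,"wx":0,"wy":0,"wz":0,"grip":0},{"dx":0,"dy":0.44,"dz":0,"wx":0,"wy":0,"wz":0,"grip":0},{"dx":0,"dy":0.44,"dz":0,"wx":0,"wy":0,"wz":0,"grip":0},{"dx":0,"dy":0.44,"dz":0,"wx":0,"wy":0,"wz":0,"grip":0}]'
python3 -c "
from h import *
import pickle
go(498,58,190,96.3)
c={}
for n in ('scene','side','wrist'):
  c[n]=get_calibration(n);cv2.imwrite(f'pics/{n}14.png',grab_frame(n)[:,:,::-1])
pickle.dump(c,open('c14.pkl','wb'))"
```

```text
t: 28.95
tcp_pos: [475.2, -187.6, 196.2]
ee_rot: [-0.174, 3.135, -0.001]
force: [0.2, 0.6, -3.9]
opening: 0.188
t: 29.32
tcp_pos: [484.3, -86.0, 195.9]
ee_rot: [-0.175, 3.135, -0.001]
force: [0.5, 0.1, -4.0]
opening: 0.186
t: 29.7
tcp_pos: [502.0, 16.3, 195.5]
ee_rot: [-0.174, 3.136, -0.001]
force: [0.4, 0.2, -2.8]
opening: 0.186
t: 30.32
tcp_pos: [497.3, 58.3, 194.7]
ee_rot: [-0.172, 3.137, -0.001]
force: [0.0, -0.1, -2.5]
opening: 0.188
d [-0.006 -0.003  0.047] w [-0.  0. -0.] curyaw 96.3 pos [497.3  58.3 194.7] q [ 0.01 -0.2   2.   -0.    1.34 -1.67] F [ 0.  -0.1 -2.5] op 0.188 t 30.32
```

View pics/wrist14.png

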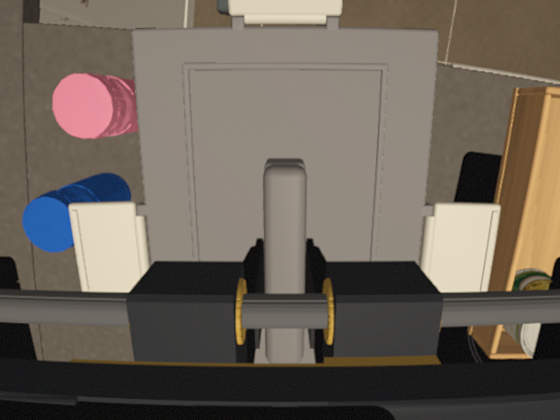

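View pics/scene14.png

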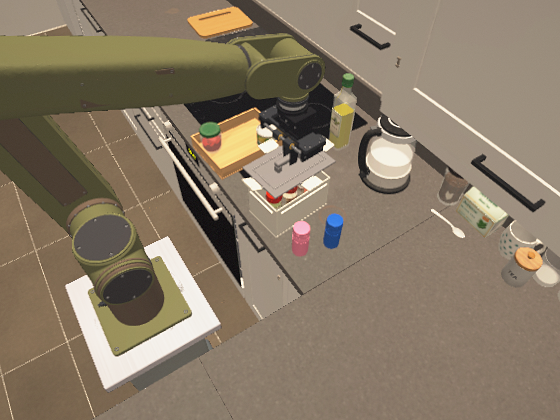

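```bash
python3 - <<'E'
from h import *;import pickle
C=pickle.load(open('c14.pkl','rb'));c=C['wrist'];c0=pickle.load(open('w11.pkl','rb'))
im=cv2.imread('pics/wrist14.png')[20:60,110:460];cv2.imwrite('pics/z14.png',cv2.resize(im,None,fx=2.2,fy=6))
L=[(-1,-1,133.5,32),(-1,1,438,32)]
z=186
P=[atz(c,(u,v),z)[:2] for _,_,u,v in L];print(P,np.linalg.norm(P[1]-P[0]))
d=P[1]-P[0];th=np.arctan2(-d[0],d[1]);m=(P[0]+P[1])/2;print(np.degrees(th),m+106*np.array([np.cos(th),np.sin(th)]))
t=6.2*np.pi/180
for z in(183,186,189):
    q=atz(c,(285,160),z+30)[:2]; print(z, q+47*np.array([np.cos(t),np.sin(t)]))
E
```

```text
[array([400.01492365, -19.73239067]), array([385.126131  , 116.45158087])] 136.9954387975577
6.239282951393423 [497.94265584  59.87977441]
183 [493.74608203  58.94281478]
186 [493.34560586  58.89171345]
189 [492.94512969  58.84061211]
```

View pics/z14.png

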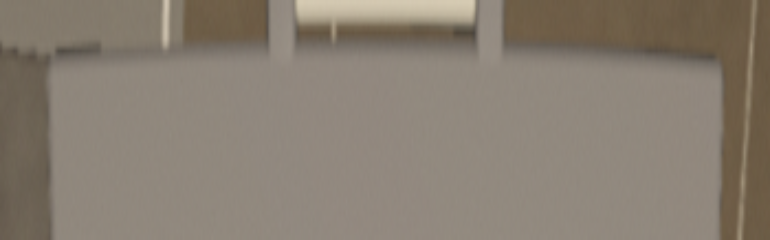

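```bash
python3 - <<'E'
import cv2,numpy as np
def z(n,x0,y0,x1,y1,f,out):
    a=cv2.imread(f'pics/{n}.png')[y0:y1,x0:x1]; a=cv2.resize(a,None,fx=f,fy=f,interpolation=2)
    for x in range(x0,x1,10): cv2.putText(a,str(x),((x-x0)*f,8),0,.3,(0,255,255)); a[:, (x-x0)*f]=a[:, (x-x0)*f]//2+np.array([0,60,60],np.uint8)
    for y in range(y0,y1,10): cv2.putText(a,str(y),(0,(y-y0)*f),0,.3,(0,255,255)); a[(y-y0)*f]=a[(y-y0)*f]//2+np.array([0,60,60],np.uint8)
    cv2.imwrite(out,a)
z('scene14',230,110,345,215,6,'pics/sz14.png')
z('side14',205,130,325,235,6,'pics/tz14.png')
E
```

```text
(no output)
```

View pics/sz14.png

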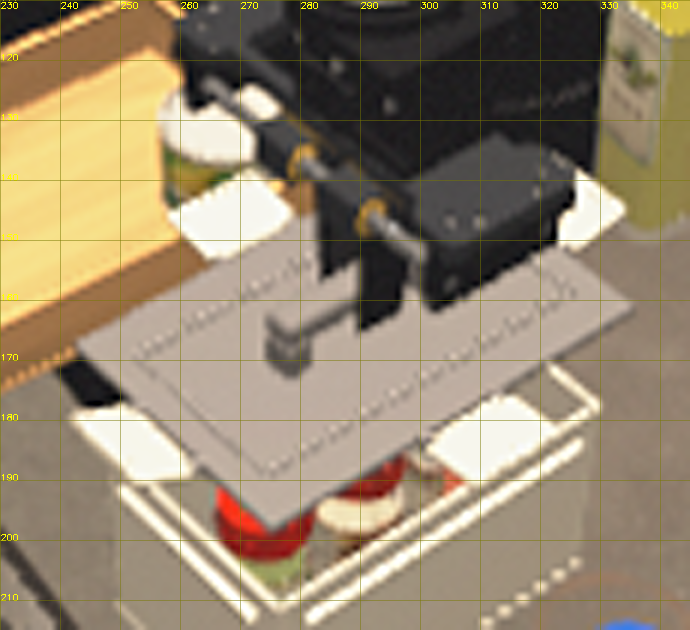

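View pics/tz14.png

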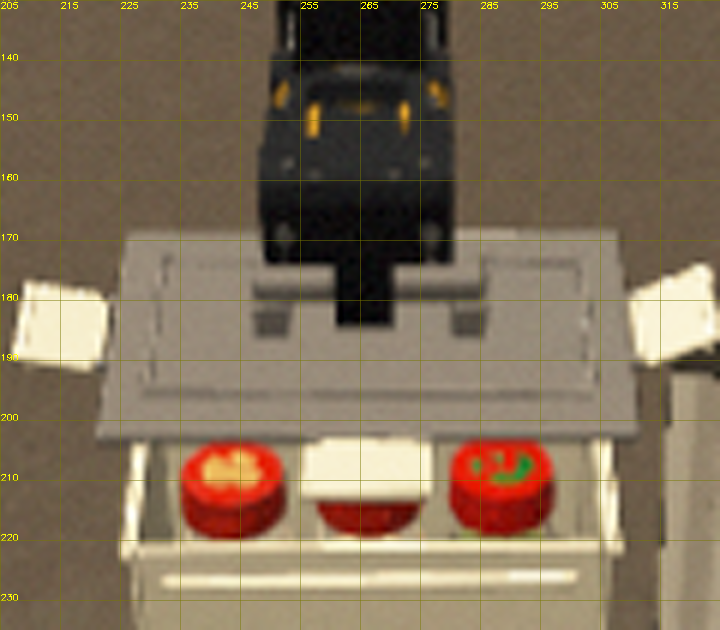

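```bash
python3 - <<'E'
from h import *;import pickle
C=pickle.load(open('c14.pkl','rb'))
L=[('scene',-1,1,243,167.5),('scene',-1,-1,274.7,197.8),('scene',1,-1,335.5,160.8),('side',1,-1,226.2,168.7),('side',-1,-1,307.7,168.7),('side',-1,1,311.4,202.2),('side',1,1,221.0,202.2)]
def f(p,cams=('scene','side')):
    r=[]
    for n,a,b,u,v in L:
        if n not in cams: continue
        X,Y=a*106,b*70;cc,ss=np.cos(p[2]),np.sin(p[2])
        r.append(proj(C[n],[p[0]+cc*X-ss*Y,p[1]+ss*X+cc*Y,p[3]])[0]-[u,v])
    return np.ravel(r)
for cams in(('scene','side'),('scene',),('side',)):
    s=least_squares(f,[497,58,.1,186],args=(cams,),loss='soft_l1');print(cams,s.x,np.round(s.fun,1))
E
```

```text
('scene', 'side') [4.96812219e+02 5.86919324e+01 1.06905489e-01 1.83456055e+02] [-1.6 -0.2 -0.3  0.7 -0.2  0.6 -0.8 -0.2 -0.1 -0.6 -0.1 -0.2 -0.6  0.3]
('scene',) [5.04271917e+02 6.65321588e+01 1.07441454e-01 1.73700316e+02] [-0.4 -0.4  0.6  0.  -0.2  0.4]
('side',) [4.96686063e+02 5.24734352e+01 1.01501698e-01 1.78384387e+02] [ 0.1 -0.   0.1 -0.2 -0.2 -0.   0.   0.2]
```

```bash
python3 -m pendant '[{"dx":-0.01,"dy":-0.007,"dz":0.1,"wx":0,"wy":0,"wz":0,"grip":0},{"dx":-0.01,"dy":-0.007,"dz":0.25,"wx":0,"wy":0,"wz":0,"grip":0},{"dx":-0.01,"dy":-0.007,"dz":0.38,"wx":0,"wy":0,"wz":0,"grip":0},{"dx":-0.01,"dy":-0.007,"dz":0.45,"wx":0,"wy":0,"wz":0,"grip":0},{"dx":-0.01,"dy":-0.007,"dz":0.45,"wx":0,"wy":0,"wz":0,"grip":0}]'
python3 -c "
from h import *
import pickle
go(498.2,57.8,135,96.3)
c={}
for n in ('scene','side','wrist'):
  c[n]=get_calibration(n);cv2.imwrite(f'pics/{n}15.png',grab_frame(n)[:,:,::-1])
def z(n,x0,y0,x1,y1,f,out):
    a=cv2.imread(f'pics/{n}.png')[y0:y1,x0:x1]; cv2.imwrite(out,cv2.resize(a,None,fx=f,fy=f,interpolation=2))
z('scene15',230,130,345,245,5,'pics/sz15.png')
z('side15',205,150,325,260,5,'pics/tz15.png')
"
```

```text
t: 31.1
tcp_pos: [497.8, 58.2, 148.6]
ee_rot: [0.172, -3.135, -0.0]
force: [-0.4, -0.1, -3.5]
opening: 0.189
d [-0.004 -0.004  0.136] w [ 0.    -0.001 -0.   ] curyaw 96.3 pos [497.8  58.2 148.6] q [ 0.01 -0.16  2.04  0.    1.26 -1.67] F [-0.4 -0.1 -3.5] op 0.189 t 31.1
```

View pics/sz15.png

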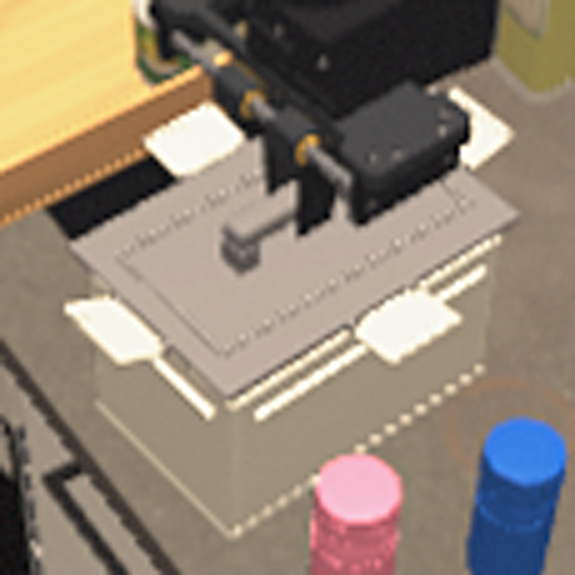

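View pics/tz15.png

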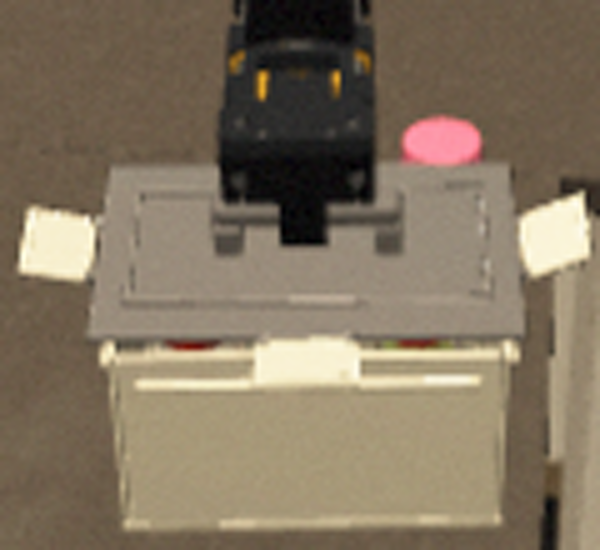

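```bash
python3 -m pendant '[{"dx":-0.005,"dy":-0.005,"dz":0.02,"wx":0,"wy":0,"wz":0,"grip":0},{"dx":-0.005,"dy":-0.005,"dz":0.04,"wx":0,"wy":0,"wz":0,"grip":0},{"dx":-0.005,"dy":-0.005,"dz":0.06,"wx":0,"wy":0,"wz":0,"grip":0},{"dx":-0.005,"dy":-0.005,"dz":0.06,"wx":0,"wy":0,"wz":0,"grip":0}]'
python3 -m pendant '[{"dx":0,"dy":0,"dz":0.02,"wx":0,"wy":0,"wz":0,"grip":0},{"dx":0,"dy":0,"dz":0.04,"wx":0,"wy":0,"wz":0,"grip":0},{"dx":0,"dy":0,"dz":0.04,"wx":0,"wy":0,"wz":0,"grip":0}]'
```

```text
t: 31.75
tcp_pos: [498.7, 57.7, 143.4]
ee_rot: [0.172, -3.136, -0.0]
force: [-0.9, -0.3, -3.2]
opening: 0.182
t: 32.12
tcp_pos: [498.7, 57.7, 139.3]
ee_rot: [0.172, -3.136, 0.0]
force: [0.1, 0.2, -3.7]
opening: 0.188
```

```bash
python3 -m pendant '[{"dx":0,"dy":0,"dz":0.02,"wx":0,"wy":0,"wz":0,"grip":0},{"dx":0,"dy":0,"dz":0.04,"wx":0,"wy":0,"wz":0,"grip":0},{"dx":0,"dy":0,"dz":0.04,"wx":0,"wy":0,"wz":0,"grip":0}]'
python3 -m pendant '[{"dx":0,"dy":0,"dz":0.015,"wx":0,"wy":0,"wz":0,"grip":0},{"dx":0,"dy":0,"dz":0.015,"wx":0,"wy":0,"wz":0,"grip":0}]'
```

```text
t: 32.5
tcp_pos: [498.7, 57.7, 135.4]
ee_rot: [0.172, -3.136, -0.0]
force: [-0.4, 0.8, -3.4]
opening: 0.187
t: 32.75
tcp_pos: [499.1, 57.7, 134.8]
ee_rot: [-0.172, 3.136, -0.0]
force: [-2.1, -0.4, 0.2]
opening: 0.19
```

```bash
python3 -m pendant '[{"dx":0,"dy":0,"dz":0,"wx":0,"wy":0,"wz":0,"grip":0.3},{"dx":0,"dy":0,"dz":0,"wx":0,"wy":0,"wz":0,"grip":0.45},{"dx":0,"dy":0,"dz":0,"wx":0,"wy":0,"wz":0,"grip":0.45}]'
python3 -m pendant '[{"dx":0,"dy":0,"dz":-0.1,"wx":0,"wy":0,"wz":0,"grip":0.45},{"dx":0,"dy":0,"dz":-0.3,"wx":0,"wy":0,"wz":0,"grip":0.45},{"dx":0,"dy":0,"dz":-0.5,"wx":0,"wy":0,"wz":0,"grip":0.45},{"dx":0,"dy":0,"dz":-0.5,"wx":0,"wy":0,"wz":0,"grip":0}]'
python3 -c "
from h import *
go(498.3-.11*102,58+.994*102,185,96.3)
c={}
for n in ('scene','side','wrist'):
  c[n]=get_calibration(n);cv2.imwrite(f'pics/{n}16.png',grab_frame(n)[:,:,::-1])
def z(n,x0,y0,x1,y1,f,out):
    a=cv2.imread(f'pics/{n}.png')[y0:y1,x0:x1]; cv2.imwrite(out,cv2.resize(a,None,fx=f,fy=f,interpolation=2))
z('scene16',230,130,345,245,5,'pics/sz16.png')
z('side16',205,150,325,260,5,'pics/tz16.png')
"
```

```text
t: 33.12
tcp_pos: [499.1, 57.7, 134.4]
ee_rot: [-0.172, 3.136, -0.0]
force: [-0.8, 0.8, -0.1]
opening: 0.423
t: 33.62
tcp_pos: [500.8, 57.7, 187.7]
ee_rot: [-0.172, 3.131, -0.0]
force: [-0.1, -0.4, 0.0]
opening: 0.396
d [0.025 1.026 0.026] w [-0.     0.002 -0.   ] curyaw 96.3 pos [500.8  57.7 187.7] q [ 0.01 -0.19  2.   -0.    1.32 -1.67] F [-0.1 -0.4  0. ] op 0.396 t 33.62
```

View pics/sz16.png

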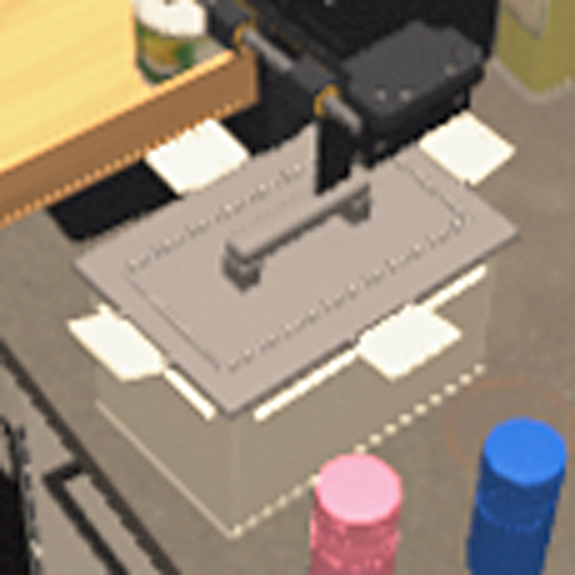

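View pics/tz16.png

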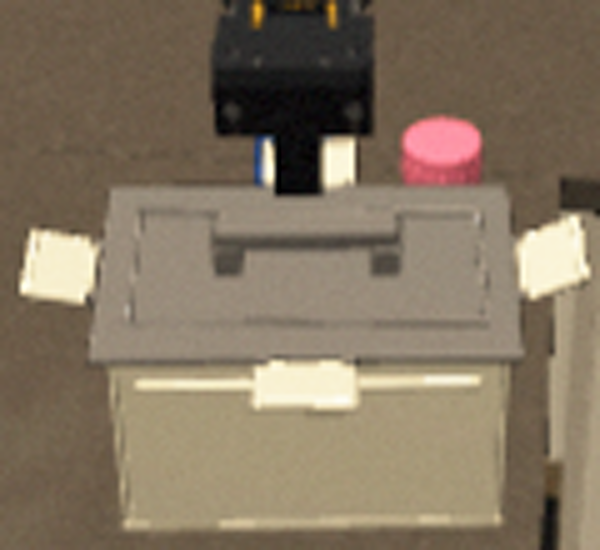

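View pics/wrist16.png

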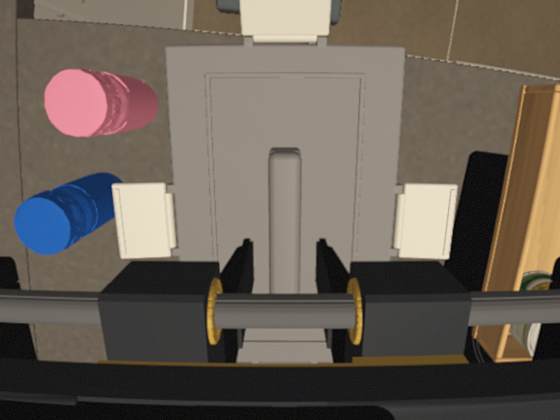

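```bash
python3 -m pendant '[{"dx":0,"dy":0.3,"dz":0,"wx":0,"wy":0,"wz":0,"grip":0},{"dx":0.01,"dy":0.7,"dz":0,"wx":0,"wy":0,"wz":0,"grip":0},{"dx":0.01,"dy":1,"dz":0,"wx":0,"wy":0,"wz":0,"grip":0},{"dx":0.01,"dy":1,"dz":0,"wx":0,"wy":0,"wz":0,"grip":0},{"dx":0.01,"dy":1,"dz":0.1,"wx":0,"wy":0,"wz":0,"grip":0}]'
python3 -c "
from h import *
go(498.3-.11*101,58+.994*101,150,96.3)
for n in ('scene',): cv2.imwrite(f'pics/{n}17.png',cv2.resize(grab_frame(n)[80:250,180:360,::-1],None,fx=4,fy=4))"
```

```text
t: 34.4
tcp_pos: [487.3, 156.6, 174.0]
ee_rot: [-0.172, 3.136, -0.001]
force: [0.2, -1.0, -0.7]
opening: 0.007
d [-0.001  0.018  0.24 ] w [-0.  0. -0.] curyaw 96.3 pos [487.3 156.6 174. ] q [ 0.21 -0.16  2.   -0.    1.3  -1.47] F [ 0.2 -1.  -0.7] op 0.007 t 34.4
```

View pics/scene17.png

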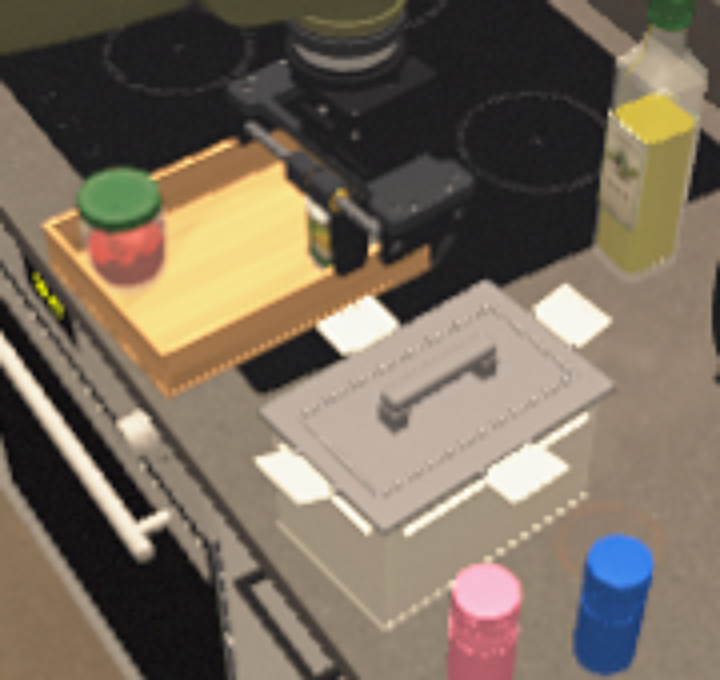

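```bash
python3 -m pendant '[{"dx":0,"dy":0.02,"dz":0.2,"wx":0,"wy":0,"wz":0,"grip":0},{"dx":0,"dy":0.02,"dz":0.35,"wx":0,"wy":0,"wz":0,"grip":0},{"dx":0,"dy":0.02,"dz":0.5,"wx":0,"wy":0,"wz":0,"grip":0},{"dx":0,"dy":0.02,"dz":0.6,"wx":0,"wy":0,"wz":0,"grip":0}]'
python3 -m pendant '[{"dx":0,"dy":0.02,"dz":0.08,"wx":0,"wy":0,"wz":0,"grip":0},{"dx":0,"dy":0.02,"dz":0.16,"wx":0,"wy":0,"wz":0,"grip":0},{"dx":0,"dy":0.02,"dz":0.22,"wx":0,"wy":0,"wz":0,"grip":0},{"dx":0,"dy":0.02,"dz":0.22,"wx":0,"wy":0,"wz":0,"grip":0}]'
python3 -c "
from h import *
go(498.3-.11*88,58+.994*88,94,96.3)
for n in ('scene',): cv2.imwrite(f'pics/{n}18.png',cv2.resize(grab_frame(n)[80:250,180:360,::-1],None,fx=4,fy=4))
for n in ('side',): cv2.imwrite(f'pics/{n}18.png',cv2.resize(grab_frame(n)[150:270,200:330,::-1],None,fx=4,fy=4))"
```

```text
t: 34.95
tcp_pos: [486.4, 158.7, 112.8]
ee_rot: [0.172, -3.136, 0.001]
force: [-0.6, -0.1, 0.4]
opening: 0.004
t: 35.45
tcp_pos: [486.2, 160.9, 91.6]
ee_rot: [0.172, -3.136, 0.0]
force: [-0.3, -0.8, -0.5]
opening: 0.006
d [-0.007 -0.156 -0.024] w [-0. -0. -0.] curyaw 96.3 pos [486.2 160.9  91.6] q [ 0.21 -0.07  2.06 -0.    1.15 -1.47] F [-0.3 -0.8 -0.5] op 0.006 t 35.45
```

View pics/scene18.png

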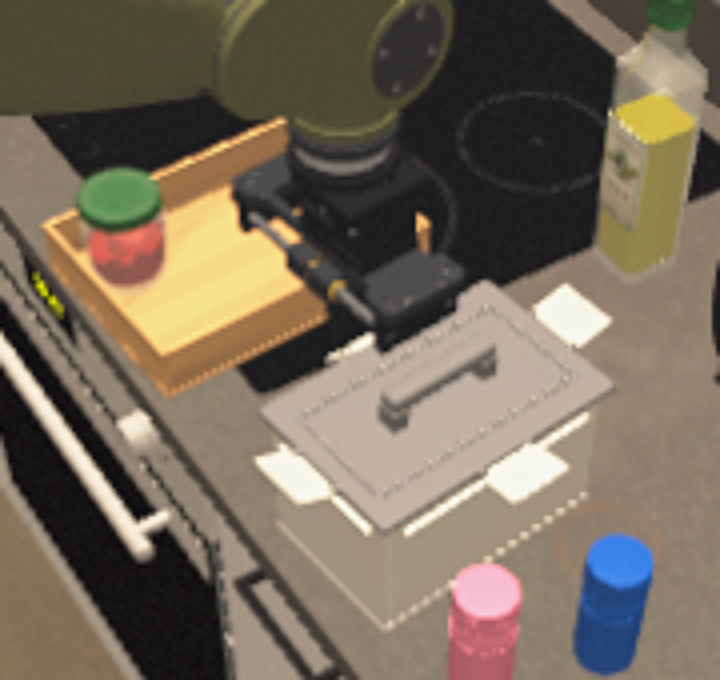

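View pics/side18.png

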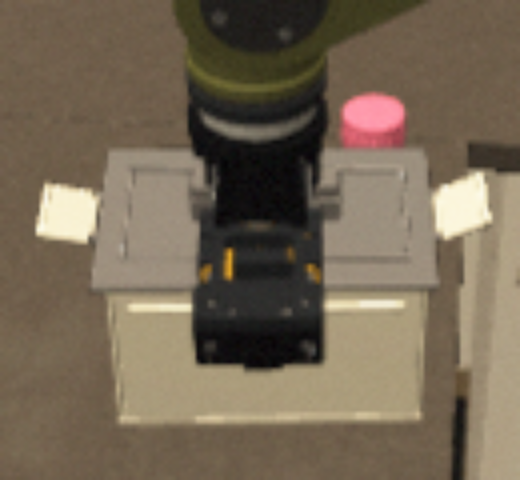

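```bash
python3 -m pendant '[{"dx":0,"dy":-0.05,"dz":0,"wx":0,"wy":0,"wz":0,"grip":0},{"dx":0,"dy":-0.1,"dz":0,"wx":0,"wy":0,"wz":0,"grip":0},{"dx":0,"dy":-0.13,"dz":0,"wx":0,"wy":0,"wz":0,"grip":0},{"dx":0,"dy":-0.13,"dz":0,"wx":0,"wy":0,"wz":0,"grip":0}]'
python3 -m pendant '[{"dx":0,"dy":-0.02,"dz":0,"wx":0,"wy":0,"wz":0,"grip":0},{"dx":0,"dy":-0.02,"dz":0,"wx":0,"wy":0,"wz":0,"grip":0}]'
python3 -m pendant '[{"dx":0,"dy":-0.02,"dz":0,"wx":0,"wy":0,"wz":0,"grip":0},{"dx":0,"dy":-0.02,"dz":0,"wx":0,"wy":0,"wz":0,"grip":0}]'
```

```text
t: 36.05
tcp_pos: [488.2, 147.5, 92.3]
ee_rot: [-0.172, 3.137, -0.001]
force: [0.4, -0.1, 0.3]
opening: 0.001
t: 36.3
tcp_pos: [488.4, 145.9, 92.4]
ee_rot: [-0.172, 3.136, -0.0]
force: [0.0, 0.6, 0.1]
opening: 0.006
t: 36.55
tcp_pos: [488.5, 143.9, 92.2]
ee_rot: [-0.172, 3.137, -0.0]
force: [0.4, 0.4, -0.1]
opening: 0.004
```

```bash
for i in 1; do python3 -m pendant '[{"dx":0,"dy":-0.02,"dz":0,"wx":0,"wy":0,"wz":0,"grip":0},{"dx":0,"dy":-0.02,"dz":0,"wx":0,"wy":0,"wz":0,"grip":0}]'; done
python3 -m pendant '[{"dx":0,"dy":-0.02,"dz":0,"wx":0,"wy":0,"wz":0,"grip":0},{"dx":0,"dy":-0.02,"dz":0,"wx":0,"wy":0,"wz":0,"grip":0}]'
python3 -c "
from h import *
for n in ('side',): cv2.imwrite(f'pics/{n}19.png',cv2.resize(grab_frame(n)[150:270,200:330,::-1],None,fx=4,fy=4))
cv2.imwrite(f'pics/wrist19.png',grab_frame('wrist')[:,:,::-1])"
```

```text
t: 36.8
tcp_pos: [488.6, 141.9, 92.1]
ee_rot: [0.172, -3.137, 0.0]
force: [-0.1, 0.3, -0.2]
opening: 0.005
t: 37.05
tcp_pos: [488.8, 140.0, 92.1]
ee_rot: [0.172, -3.137, 0.0]
force: [-0.8, 0.1, 0.1]
opening: 0.005
```

View pics/wrist19.png

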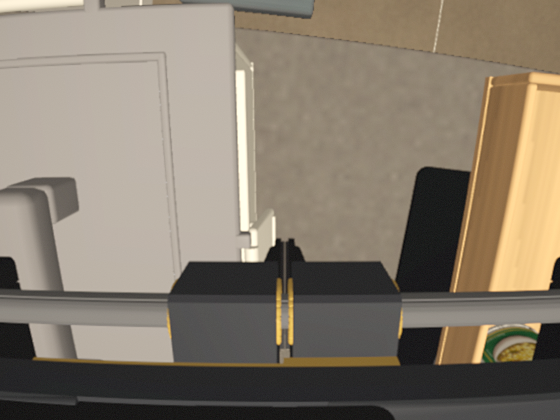

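```bash
python3 -m pendant '[{"dx":0,"dy":-0.02,"dz":0,"wx":0,"wy":0,"wz":0,"grip":0},{"dx":0,"dy":-0.02,"dz":0,"wx":0,"wy":0,"wz":0,"grip":0}]'
python3 -m pendant '[{"dx":0,"dy":-0.015,"dz":0,"wx":0,"wy":0,"wz":0,"grip":0},{"dx":0,"dy":-0.015,"dz":0,"wx":0,"wy":0,"wz":0,"grip":0}]'
python3 -m pendant '[{"dx":0,"dy":-0.01,"dz":0,"wx":0,"wy":0,"wz":0,"grip":0},{"dx":0,"dy":-0.01,"dz":0,"wx":0,"wy":0,"wz":0,"grip":0}]'
python3 -c "
from h import *
cv2.imwrite(f'pics/wrist20.png',grab_frame('wrist')[:,:,::-1])"
```

```text
t: 37.4
tcp_pos: [489.0, 138.3, 92.1]
ee_rot: [0.172, -3.137, -0.001]
force: [-0.5, 2.4, -0.5]
opening: 0.001
t: 37.65
tcp_pos: [489.0, 138.2, 92.1]
ee_rot: [0.172, -3.137, -0.006]
force: [-0.6, 8.4, -1.7]
opening: 0.007
t: 37.9
tcp_pos: [489.0, 138.1, 92.2]
ee_rot: [0.171, -3.137, -0.009]
force: [-0.9, 10.9, -1.4]
opening: 0.005
```

View pics/wrist20.png

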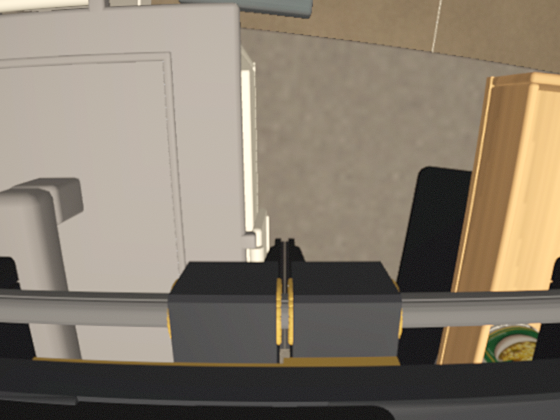

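```bash
python3 -m pendant '[{"dx":0,"dy":0.15,"dz":0,"wx":0,"wy":0,"wz":0,"grip":0},{"dx":0,"dy":0.3,"dz":0,"wx":0,"wy":0,"wz":0,"grip":0},{"dx":0,"dy":0.3,"dz":-0.3,"wx":0,"wy":0,"wz":0,"grip":0},{"dx":0,"dy":0.3,"dz":-0.8,"wx":0,"wy":0,"wz":0,"grip":0},{"dx":0,"dy":0.3,"dz":-1,"wx":0,"wy":0,"wz":0,"grip":0}]'
python3 -c "
from h import *
go(498.3+.994*136,58+.11*136,180,96.3)
for n in ('side',): cv2.imwrite(f'pics/{n}21.png',cv2.resize(grab_frame(n)[150:270,200:330,::-1],None,fx=4,fy=4))"
```

```text
t: 38.58
tcp_pos: [487.6, 166.2, 195.7]
ee_rot: [-0.173, 3.132, 0.0]
force: [0.7, -0.1, -1.2]
opening: 0.002
d [-1.347 -1.087  0.164] w [0.    0.002 0.   ] curyaw 96.3 pos [487.6 166.2 195.7] q [ 0.22 -0.17  1.97 -0.    1.34 -1.46] F [ 0.7 -0.1 -1.2] op 0.002 t 38.58
```

View pics/side21.png

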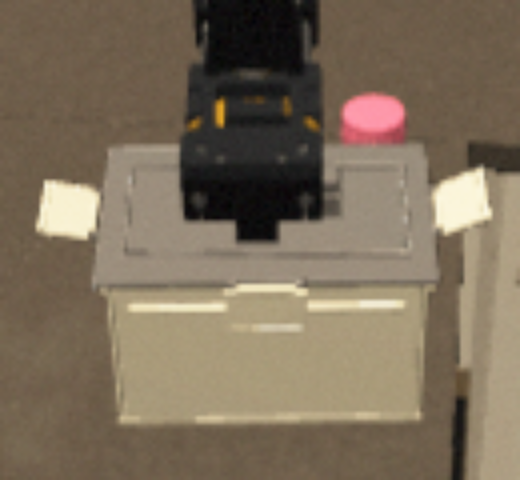

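```bash
python3 - <<'E'
from h import *
s=get_calibration('side');c=get_calibration('scene')
for p in((120,97),(165,88),(210,70),(240,40)): print('side',p,atz(s,p,420))
for p in((325,0),(410,90),(480,130),(560,205),(370,60)): print('scene',p,atz(c,p,420))
E
```

```text
side (120, 97) [801.26569239  95.78643932 420.        ]
side (165, 88) [717.53897914  45.26919694 420.        ]
side (210, 70) [641.29890436 -62.95391147 420.        ]
side (240, 40) [ 607.05158849 -284.60556823  420.        ]
scene (325, 0) [837.4396648 383.0422509 420.       ]
scene (410, 90) [728.66798886 -83.75804519 420.        ]
scene (480, 130) [ 757.13807275 -265.40974749  420.        ]
scene (560, 205) [ 720.14574036 -485.76065064  420.        ]
scene (370, 60) [732.66158274  60.50793452 420.        ]
```

View pics/side16.png

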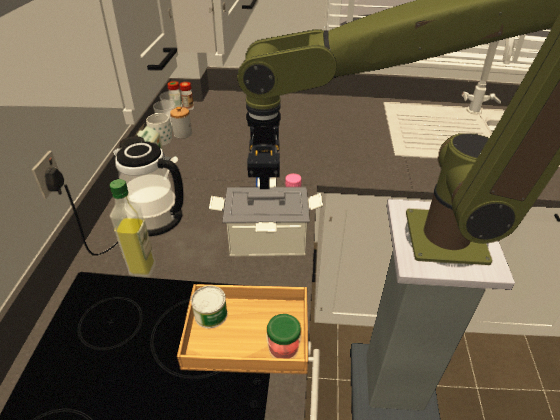

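View pics/scene16.png

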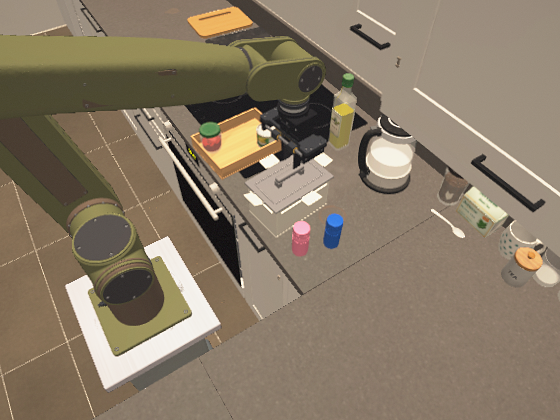

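```bash
python3 - <<'E'
from h import *
s=get_calibration('side');c=get_calibration('scene')
for z in (187,300,350,400,450,500,550): print(z,proj(s,[500.8,57.7,z])[0].round(),proj(c,[500.8,57.7,z])[0].round())
print([ (x,proj(s,[x,-0,420])[0].round(),proj(c,[x,0,420])[0].round()) for x in (600,650,700,750,800)])
print([ (y,proj(s,[600,y,420])[0].round(),proj(c,[600,y,420])[0].round()) for y in (100,0,-100,-200,-300,-400)])
im=cv2.imread('pics/side16.png')[0:120,40:320];cv2.imwrite('pics/cab1.png',cv2.resize(im,None,fx=2.8,fy=2.8))
im=cv2.imread('pics/scene16.png')[0:270,280:560];cv2.imwrite('pics/cab2.png',cv2.resize(im,None,fx=2.2,fy=2.2))
E
```

```text
187 [265. 183.] [290. 163.]
300 [264. 143.] [292. 130.]
350 [263. 123.] [292. 114.]
400 [263. 103.] [293.  97.]
450 [262.  80.] [294.  78.]
500 [262.  57.] [295.  58.]
550 [261.  32.] [296.  36.]
[(600, array([222.,  81.]), array([344.,  89.])), (650, array([200.,  81.]), array([360.,  82.])), (700, array([178.,  80.]), array([376.,  76.])), (750, array([157.,  79.]), array([392.,  70.])), (800, array([136.,  79.]), array([407.,  64.]))]
[(100, array([212., 101.]), array([318.,  68.])), (0, array([222.,  81.]), array([344.,  89.])), (-100, array([230.,  65.]), array([373., 112.])), (-200, array([237.,  51.]), array([405., 138.])), (-300, array([243.,  38.]), array([441., 168.])), (-400, array([249.,  28.]), array([482., 202.]))]
```

View pics/cab1.png

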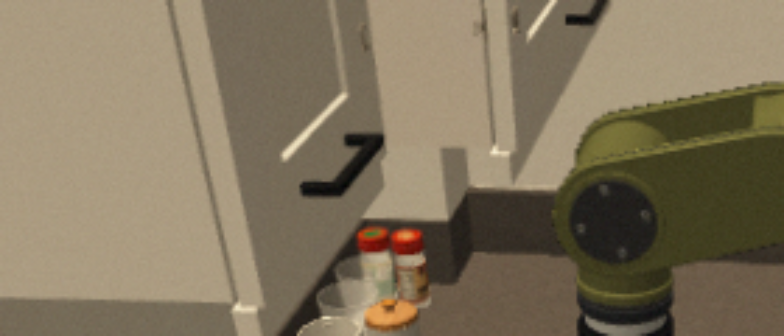

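View pics/cab2.png

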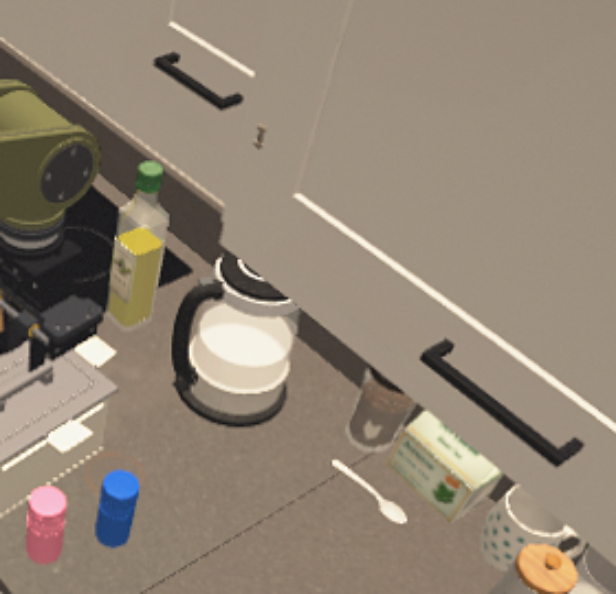

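```bash
python3 - <<'E'
from h import *
s=get_calibration('side');c=get_calibration('scene')
def d(cam,p,X,Z,q):
    # distance from pixel to projected line
    a,b=proj(cam,[[X,200,Z],[X,-100,Z]]);n=np.array([-(b-a)[1],(b-a)[0]]);return (np.array(p)-a)@n/np.linalg.norm(n)
f=lambda v:[d(c,(280,18),*v,0),d(c,(378,92),*v,0),d(s,(133,112),*v,0),d(s,(176,73),*v,0)]
r=least_squares(f,[750,420]);print(r.x,r.fun)
X,Z=r.x
print(proj(s,[[X,y,Z] for y in (200,100,0,-100,-200)]))
E
```

```text
[996.68803403 116.68468589] [ 1.13567    -0.24532979 -6.11490591  6.49544084]
[[ 57.43354733 229.53375632]
 [ 75.30508932 203.94247751]
 [ 91.20913519 181.4740691 ]
 [105.40955537 161.64057575]
 [118.13736472 144.03849143]]
```

```bash
python3 - <<'E'
from h import *
s=get_calibration('side');c=get_calibration('scene')
for z in(380,420,500,600):
    print(z,[atz(c,p,z)[:2].round() for p in((280,17),(318,46),(378,92),(382,110),(440,160))],[atz(s,p,z)[:2].round() for p in((126,110),(133,112),(176,73),(215,53),(222,66))])
E
```

```text
380 [array([708., 430.]), array([706., 236.]), array([704., -12.]), array([664., -70.]), array([ 656., -261.])] [array([804.,  77.]), array([784.,  85.]), array([ 751., -136.]), array([ 682., -288.]), array([ 642., -192.])]
420 [array([663., 362.]), array([661., 181.]), array([659., -51.]), array([ 622., -105.]), array([ 615., -283.])] [array([765., 154.]), array([748., 161.]), array([717., -39.]), array([ 654., -177.]), array([618., -90.])]
500 [array([573., 226.]), array([571.,  70.]), array([ 570., -129.]), array([ 538., -175.]), array([ 531., -328.])] [array([688., 307.]), array([674., 313.]), array([650., 154.]), array([599.,  44.]), array([570., 113.])]
600 [array([461.,  56.]), array([459., -68.]), array([ 458., -226.]), array([ 433., -263.]), array([ 428., -384.])] [array([591., 499.]), array([581., 503.]), array([565., 395.]), array([531., 320.]), array([511., 367.])]
```

```bash
python3 - <<'E'
from h import *
s=get_calibration('side');c=get_calibration('scene')
def tri(p,q):
    o1,d1=ray(c,p);o2,d2=ray(s,q)
    A=np.column_stack([d1,-d2]);t=np.linalg.lstsq(A,o2-o1,rcond=None)[0]
    a,b=o1+t[0]*d1,o2+t[1]*d2;return (a+b)/2,np.linalg.norm(a-b)
print(tri((353,28),(149,67)),tri((387,45),(174,50)))
print(tri((506,158),(255,0)))
print('cams',-np.array(c['R']).T@c['t'],-np.array(s['R']).T@s['t'])
print('deep corner',tri((382,110),(222,66)))
E
```

```text
(array([713.63567643, 113.43968413, 490.04543287]), np.float64(11.080983710467047)) (array([705.59254151,  -2.9508329 , 493.1694009 ]), np.float64(13.368538236148087))
(array([ 589.59666757, -396.43497605,  513.81252357]), np.float64(34.65832582890432))
cams [  25.89524972 -600.74812671  986.82068277] [384.47234206 907.94713797 812.83982679]
deep corner (array([ 622.68063055, -103.34916839,  416.47211053]), np.float64(4.648063651367918))
```

```bash
python3 -m pendant '[{"dx":-0.2,"dy":0,"dz":0.3,"wx":0,"wy":0,"wz":0,"grip":0},{"dx":-0.6,"dy":0,"dz":0.45,"wx":0,"wy":0,"wz":0,"grip":0},{"dx":-0.95,"dy":0,"dz":0.45,"wx":0,"wy":0,"wz":0,"grip":0},{"dx":-0.95,"dy":0,"dz":0.45,"wx":0,"wy":0,"wz":0,"grip":0}]'
python3 -c "
from h import *
go(498.3+.994*134,58+.11*134,150,96.3)"
```

```text
t: 39.12
tcp_pos: [580.9, 175.7, 144.7]
ee_rot: [0.171, -3.134, 0.001]
force: [0.3, 0.8, 0.5]
opening: 0.002
d [-0.39  -1.079 -0.053] w [-0.    -0.001 -0.   ] curyaw 96.3 pos [580.9 175.7 144.7] q [ 0.21  0.09  1.81 -0.    1.25 -1.47] F [0.3 0.8 0.5] op 0.002 t 39.12
```

```bash
python3 -m pendant '[{"dx":-0.2,"dy":0,"dz":-0.05,"wx":0,"wy":0,"wz":0,"grip":0},{"dx":-0.39,"dy":-0.1,"dz":-0.05,"wx":0,"wy":0,"wz":0,"grip":0},{"dx":-0.39,"dy":-0.4,"dz":-0.05,"wx":0,"wy":0,"wz":0,"grip":0},{"dx":-0.39,"dy":-0.6,"dz":-0.05,"wx":0,"wy":0,"wz":0,"grip":0},{"dx":-0.39,"dy":-0.6,"dz":-0.05,"wx":0,"wy":0,"wz":0,"grip":0}]'
python3 -c "
from h import *
go(498.3+.994*134,58+.11*134,150,96.3)
cv2.imwrite('pics/side22.png',grab_frame('side')[:,:,::-1])
cv2.imwrite('pics/scene22.png',grab_frame('scene')[:,:,::-1])"
```

```text
t: 39.75
tcp_pos: [625.1, 119.4, 151.6]
ee_rot: [0.169, -3.136, -0.0]
force: [-0.4, 0.1, 1.0]
opening: 0.001
d [-0.013 -0.471  0.016] w [ 0.    -0.    -0.001] curyaw 96.2 pos [625.1 119.4 151.6] q [ 0.1   0.14  1.74  0.    1.26 -1.57] F [-0.4  0.1  1. ] op 0.001 t 39.75
```

View pics/side22.png

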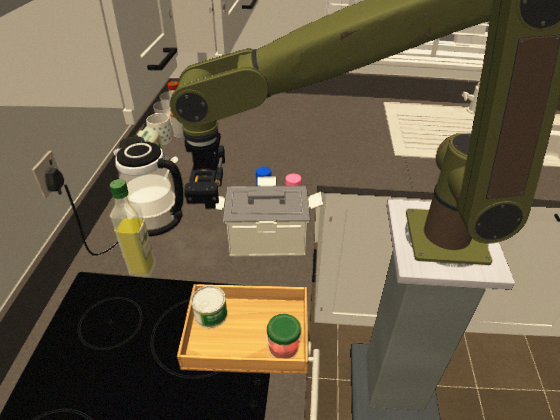

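View pics/scene22.png

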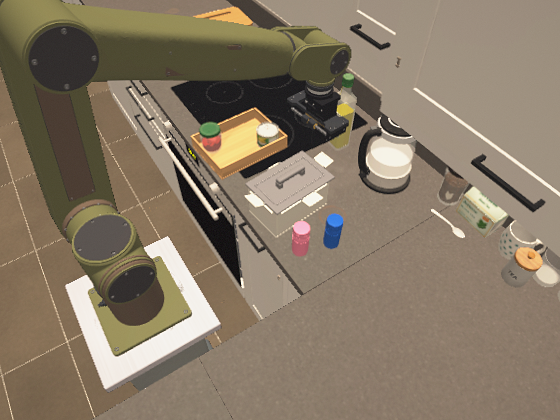

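```bash
python3 - <<'E'
from h import *
c=get_calibration('scene');s=get_calibration('side')
for z in (0,100,200): print(z,atz(c,(361,150),z),atz(s,(183,185),z))
print(atz(c,(385,188),0),atz(s,(150,228),0))
E
```

```text
0 [852.17357972 134.41531026   0.        ] [ 792.28540138 -160.49402875    0.        ]
100 [768.44222463  59.91713143 100.        ] [742.11400895 -29.04855431 100.        ]
200 [684.71086954 -14.5810474  200.        ] [691.94261652 102.39692012 200.        ]
[803.03311789 -41.84038703   0.        ] [832.03599291  47.9324252    0.        ]
```

```bash
python3 -m pendant '[{"dx":-0.01,"dy":-0.2,"dz":0,"wx":0,"wy":0,"wz":0,"grip":0},{"dx":-0.01,"dy":-0.4,"dz":0,"wx":0,"wy":0,"wz":0,"grip":0},{"dx":-0.01,"dy":-0.47,"dz":0,"wx":0,"wy":0,"wz":0,"grip":0},{"dx":-0.01,"dy":-0.47,"dz":0,"wx":0,"wy":0,"wz":0,"grip":0}]'
python3 -c "
from h import *
go(498.3+.994*134,58+.11*134,130,96.3)
cv2.imwrite('pics/side23.png',grab_frame('side')[60:260,120:360,::-1].repeat(3,0).repeat(3,1))"
```

```text
t: 40.35
tcp_pos: [632.1, 73.0, 152.2]
ee_rot: [-0.17, 3.137, 0.0]
force: [0.1, 0.8, 1.0]
opening: 0.003
d [ 0.006 -0.002  0.222] w [ 0.     0.    -0.001] curyaw 96.2 pos [632.1  73.  152.2] q [ 0.03  0.14  1.74  0.    1.26 -1.65] F [0.1 0.8 1. ] op 0.003 t 40.35
```

View pics/side23.png

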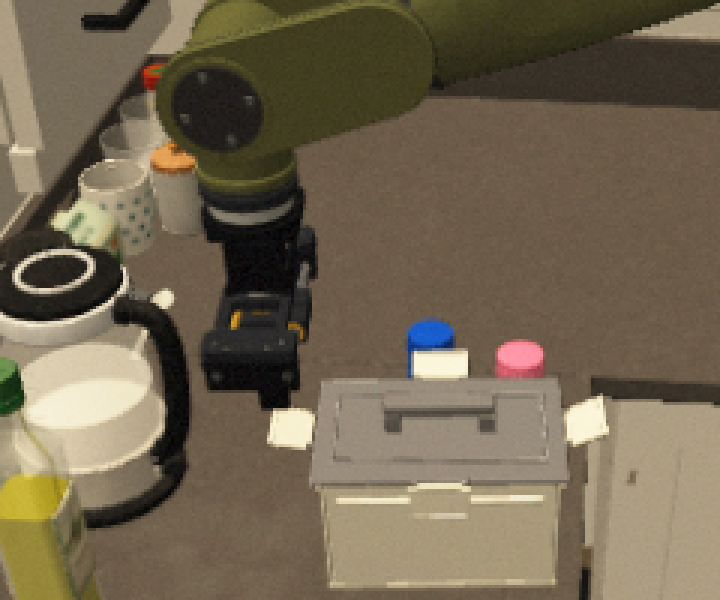

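```bash
python3 -m pendant '[{"dx":0,"dy":0,"dz":0.1,"wx":0,"wy":0,"wz":0,"grip":0},{"dx":0,"dy":0,"dz":0.2,"wx":0,"wy":0,"wz":0,"grip":0},{"dx":0,"dy":0,"dz":0.3,"wx":0,"wy":0,"wz":0,"grip":0},{"dx":0,"dy":0,"dz":0.4,"wx":0,"wy":0,"wz":0,"grip":0}]'
python3 -m pendant '[{"dx":0,"dy":0,"dz":0.08,"wx":0,"wy":0,"wz":0,"grip":0},{"dx":0,"dy":0,"dz":0.16,"wx":0,"wy":0,"wz":0,"grip":0},{"dx":0,"dy":0,"dz":0.18,"wx":0,"wy":0,"wz":0,"grip":0},{"dx":0,"dy":0,"dz":0.18,"wx":0,"wy":0,"wz":0,"grip":0}]'
python3 -c "
from h import *
go(498.3+.994*122,58+.11*122,94,96.3)
cv2.imwrite('pics/side24.png',grab_frame('side')[60:260,120:360,::-1].repeat(3,0).repeat(3,1))"
```

```text
t: 40.9
tcp_pos: [631.9, 74.1, 111.4]
ee_rot: [0.173, -3.137, -0.0]
force: [0.5, 0.6, 2.2]
opening: 0.007
t: 41.4
tcp_pos: [631.8, 73.8, 93.8]
ee_rot: [0.172, -3.136, -0.0]
force: [-0.5, 0.1, 0.6]
opening: 0.003
d [ 0.124 -0.011 -0.001] w [ 0. -0. -0.] curyaw 96.3 pos [631.8  73.8  93.8] q [ 0.03  0.19  1.78  0.    1.17 -1.65] F [-0.5  0.1  0.6] op 0.003 t 41.4
```

View pics/side24.png

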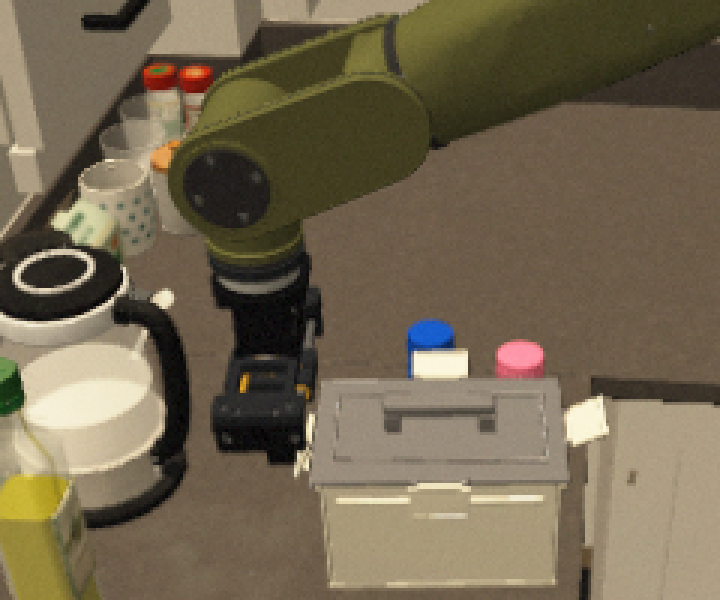

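```bash
python3 -m pendant '[{"dx":0.04,"dy":0,"dz":0,"wx":0,"wy":0,"wz":0,"grip":0},{"dx":0.08,"dy":0,"dz":0,"wx":0,"wy":0,"wz":0,"grip":0},{"dx":0.08,"dy":0,"dz":0,"wx":0,"wy":0,"wz":0,"grip":0}]'
python3 -m pendant '[{"dx":0.02,"dy":0,"dz":0,"wx":0,"wy":0,"wz":0,"grip":0},{"dx":0.02,"dy":0,"dz":0,"wx":0,"wy":0,"wz":0,"grip":0}]'
python3 -m pendant '[{"dx":0.02,"dy":0,"dz":0,"wx":0,"wy":0,"wz":0,"grip":0},{"dx":0.02,"dy":0,"dz":0,"wx":0,"wy":0,"wz":0,"grip":0}]'
```

```text
t: 41.82
tcp_pos: [623.6, 72.9, 94.3]
ee_rot: [0.172, -3.137, 0.0]
force: [-0.1, 0.4, 0.2]
opening: -0.002
t: 42.08
tcp_pos: [621.9, 72.7, 94.2]
ee_rot: [0.172, -3.137, 0.0]
force: [-0.1, 0.6, -0.5]
opening: 0.007
t: 42.32
tcp_pos: [619.8, 72.5, 94.1]
ee_rot: [0.172, -3.137, 0.0]
force: [-0.3, 0.2, -0.4]
opening: 0.003
```

```bash
python3 -m pendant '[{"dx":0.02,"dy":0,"dz":0,"wx":0,"wy":0,"wz":0,"grip":0},{"dx":0.02,"dy":0,"dz":0,"wx":0,"wy":0,"wz":0,"grip":0}]'
python3 -m pendant '[{"dx":0.015,"dy":0,"dz":0,"wx":0,"wy":0,"wz":0,"grip":0},{"dx":0.015,"dy":0,"dz":0,"wx":0,"wy":0,"wz":0,"grip":0}]'
```

```text
t: 42.58
tcp_pos: [618.0, 72.3, 94.2]
ee_rot: [-0.172, 3.137, 0.0]
force: [1.1, 0.3, -0.4]
opening: 0.003
t: 42.82
tcp_pos: [616.5, 72.1, 94.2]
ee_rot: [-0.172, 3.137, -0.0]
force: [0.9, 1.4, 0.9]
opening: 0.002
```

```bash
python3 -m pendant '[{"dx":0.015,"dy":0,"dz":0,"wx":0,"wy":0,"wz":0,"grip":0},{"dx":0.015,"dy":0,"dz":0,"wx":0,"wy":0,"wz":0,"grip":0}]'
python3 -m pendant '[{"dx":0.015,"dy":0,"dz":0,"wx":0,"wy":0,"wz":0,"grip":0},{"dx":0.015,"dy":0,"dz":0,"wx":0,"wy":0,"wz":0,"grip":0}]'
python3 -c "
from h import *
cv2.imwrite('pics/side25.png',grab_frame('side')[120:270,170:340,::-1].repeat(4,0).repeat(4,1))"
```

```text
t: 43.08
tcp_pos: [615.9, 72.1, 94.3]
ee_rot: [-0.172, 3.134, 0.0]
force: [5.6, 1.1, -2.5]
opening: 0.006
t: 43.32
tcp_pos: [615.9, 72.1, 94.6]
ee_rot: [-0.172, 3.131, 0.001]
force: [8.1, 1.9, -6.1]
opening: 0.006
```

View pics/side25.png

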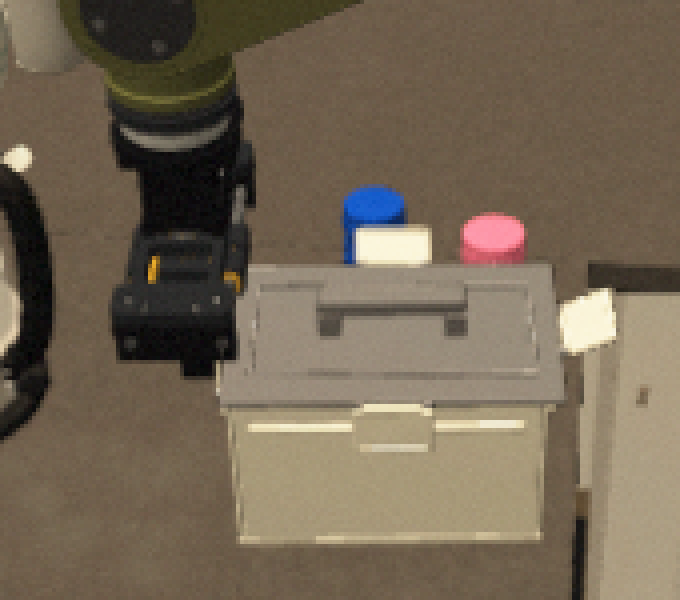

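```bash
python3 -m pendant '[{"dx":-0.1,"dy":0,"dz":0,"wx":0,"wy":0,"wz":0,"grip":0},{"dx":-0.2,"dy":0,"dz":-0.1,"wx":0,"wy":0,"wz":0,"grip":0},{"dx":-0.2,"dy":0,"dz":-0.4,"wx":0,"wy":0,"wz":0,"grip":0},{"dx":-0.15,"dy":0,"dz":-0.62,"wx":0,"wy":0,"wz":0,"grip":0},{"dx":-0.1,"dy":0,"dz":-0.62,"wx":0,"wy":0,"wz":0,"grip":0}]'
python3 -c "
from h import *
go(498.3+.994*75+.11*100,58+.11*75-.994*100,155,96.3)"
```

```text
t: 44.0
tcp_pos: [624.9, 73.0, 159.3]
ee_rot: [-0.172, 3.132, -0.0]
force: [-0.2, 0.0, -0.6]
opening: 0.003
d [ 0.524 -1.01   0.041] w [-0.     0.002 -0.   ] curyaw 96.3 pos [624.9  73.  159.3] q [ 0.03  0.12  1.75 -0.    1.27 -1.65] F [-0.2  0.  -0.6] op 0.003 t 44.0
```

```bash
python3 -m pendant '[{"dx":0.2,"dy":0,"dz":0,"wx":0,"wy":0,"wz":0,"grip":0},{"dx":0.52,"dy":-0.2,"dz":0,"wx":0,"wy":0,"wz":0,"grip":0},{"dx":0.52,"dy":-0.6,"dz":0,"wx":0,"wy":0,"wz":0,"grip":0},{"dx":0.52,"dy":-1,"dz":0,"wx":0,"wy":0,"wz":0,"grip":0}]'
python3 -m pendant '[{"dx":0.3,"dy":-0.02,"dz":0,"wx":0,"wy":0,"wz":0,"grip":0},{"dx":0.6,"dy":-0.02,"dz":0,"wx":0,"wy":0,"wz":0,"grip":0},{"dx":0.75,"dy":-0.02,"dz":0,"wx":0,"wy":0,"wz":0,"grip":0},{"dx":0.75,"dy":-0.02,"dz":0,"wx":0,"wy":0,"wz":0,"grip":0},{"dx":0.75,"dy":-0.02,"dz":0,"wx":0,"wy":0,"wz":0,"grip":0}]'
python3 -c "
from h import *
go(498.3+.11*100,58-.994*100,130,96.3)
cv2.imwrite('pics/scene26.png',grab_frame('scene')[100:270,200:380,::-1].repeat(4,0).repeat(4,1))"
```

```text
t: 44.5
tcp_pos: [581.3, -32.8, 155.0]
ee_rot: [0.174, -3.135, -0.001]
force: [0.6, 0.7, 0.0]
opening: 0.003
t: 45.12
tcp_pos: [509.0, -42.2, 156.3]
ee_rot: [-0.173, 3.136, -0.0]
force: [-0.9, -0.2, 0.3]
opening: 0.004
d [-0.004  0.008  0.263] w [-0.  0.  0.] curyaw 96.3 pos [509.  -42.2 156.3] q [-0.19 -0.14  2.02  0.    1.27 -1.87] F [-0.9 -0.2  0.3] op 0.004 t 45.12
```

View pics/scene26.png

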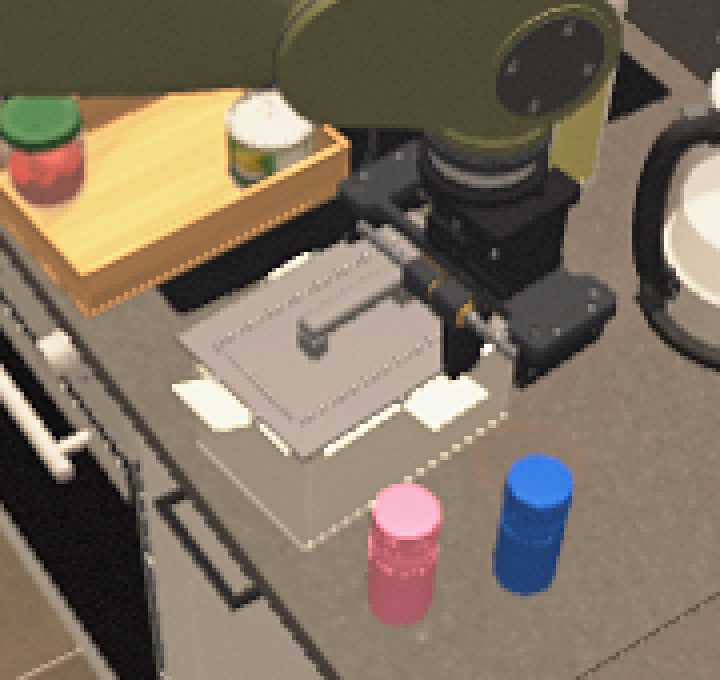

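```bash
python3 -m pendant '[{"dx":0,"dy":0,"dz":0.1,"wx":0,"wy":0,"wz":0,"grip":0},{"dx":0,"dy":0,"dz":0.2,"wx":0,"wy":0,"wz":0,"grip":0},{"dx":0,"dy":0,"dz":0.3,"wx":0,"wy":0,"wz":0,"grip":0},{"dx":0,"dy":0,"dz":0.42,"wx":0,"wy":0,"wz":0,"grip":0}]'
python3 -m pendant '[{"dx":0,"dy":-0.02,"dz":0.08,"wx":0,"wy":0,"wz":0,"grip":0},{"dx":0,"dy":-0.02,"dz":0.16,"wx":0,"wy":0,"wz":0,"grip":0},{"dx":0,"dy":-0.02,"dz":0.2,"wx":0,"wy":0,"wz":0,"grip":0},{"dx":0,"dy":-0.02,"dz":0.2,"wx":0,"wy":0,"wz":0,"grip":0}]'
python3 -c "
from h import *
go(498.3+.11*80.8,58-.994*80.8,94,96.3)"
```

```text
t: 45.68
tcp_pos: [508.5, -42.3, 113.4]
ee_rot: [-0.172, 3.137, 0.0]
force: [-1.4, 0.1, 1.4]
opening: 0.001
t: 46.18
tcp_pos: [508.4, -44.4, 93.7]
ee_rot: [0.172, -3.136, -0.0]
force: [-0.8, 0.1, -1.0]
opening: 0.004
d [-0.013  0.221 -0.003] w [ 0. -0. -0.] curyaw 96.3 pos [508.4 -44.4  93.7] q [-0.19 -0.08  2.07 -0.    1.15 -1.87] F [-0.8  0.1 -1. ] op 0.004 t 46.17
```

```bash
python3 -m pendant '[{"dx":0,"dy":0.06,"dz":0,"wx":0,"wy":0,"wz":0,"grip":0},{"dx":0,"dy":0.12,"dz":0,"wx":0,"wy":0,"wz":0,"grip":0},{"dx":0,"dy":0.17,"dz":0,"wx":0,"wy":0,"wz":0,"grip":0},{"dx":0,"dy":0.17,"dz":0,"wx":0,"wy":0,"wz":0,"grip":0}]'
python3 -m pendant '[{"dx":0,"dy":0.02,"dz":0,"wx":0,"wy":0,"wz":0,"grip":0},{"dx":0,"dy":0.02,"dz":0,"wx":0,"wy":0,"wz":0,"grip":0}]'
python3 -m pendant '[{"dx":0,"dy":0.02,"dz":0,"wx":0,"wy":0,"wz":0,"grip":0},{"dx":0,"dy":0.02,"dz":0,"wx":0,"wy":0,"wz":0,"grip":0}]'
```

```text
t: 46.68
tcp_pos: [506.8, -26.8, 94.3]
ee_rot: [-0.173, 3.137, 0.001]
force: [-0.3, 0.4, 0.4]
opening: 0.001
t: 46.92
tcp_pos: [506.7, -25.4, 94.3]
ee_rot: [-0.172, 3.137, 0.0]
force: [-0.5, 0.3, 0.6]
opening: 0.005
t: 47.18
tcp_pos: [506.8, -24.1, 94.3]
ee_rot: [-0.172, 3.136, -0.002]
force: [1.2, -5.2, -0.8]
opening: 0.003
```

```bash
python3 -m pendant '[{"dx":0,"dy":0.02,"dz":0,"wx":0,"wy":0,"wz":0,"grip":0},{"dx":0,"dy":0.02,"dz":0,"wx":0,"wy":0,"wz":0,"grip":0}]'
python3 -c "
from h import *
cv2.imwrite('pics/wrist27.png',grab_frame('wrist')[:,:,::-1])"
```

```text
t: 47.42
tcp_pos: [506.7, -23.9, 94.4]
ee_rot: [-0.173, 3.136, -0.008]
force: [1.3, -11.5, -0.9]
opening: 0.007
```

View pics/wrist27.png

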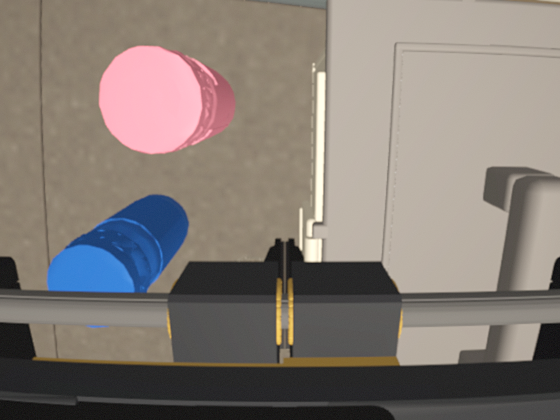

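```bash
python3 -m pendant '[{"dx":0,"dy":-0.15,"dz":0,"wx":0,"wy":0,"wz":0,"grip":0},{"dx":0,"dy":-0.22,"dz":-0.1,"wx":0,"wy":0,"wz":0,"grip":0},{"dx":0,"dy":-0.22,"dz":-0.4,"wx":0,"wy":0,"wz":0,"grip":0},{"dx":0.1,"dy":-0.22,"dz":-0.64,"wx":0,"wy":0,"wz":0,"grip":0},{"dx":0.4,"dy":-0.22,"dz":-0.64,"wx":0,"wy":0,"wz":0,"grip":0}]'
python3 -m pendant '[{"dx":0.5,"dy":0,"dz":0,"wx":0,"wy":0,"wz":0,"grip":0},{"dx":0.94,"dy":0.1,"dz":0,"wx":0,"wy":0,"wz":0,"grip":0},{"dx":0.94,"dy":0.5,"dz":0,"wx":0,"wy":0,"wz":0,"grip":0},{"dx":0.94,"dy":0.8,"dz":0,"wx":0,"wy":0,"wz":0,"grip":0},{"dx":0.94,"dy":0.8,"dz":0,"wx":0,"wy":0,"wz":0,"grip":0}]'
python3 -c "
from h import *
go(498.3-.994*134,58-.11*134,155,96.3)"
```

```text
t: 48.1
tcp_pos: [470.7, -48.0, 161.8]
ee_rot: [-0.172, 3.132, -0.001]
force: [-0.3, 0.8, -0.2]
opening: 0.007
t: 48.72
tcp_pos: [366.4, 22.6, 158.8]
ee_rot: [-0.177, 3.136, 0.001]
force: [0.1, -0.1, 0.2]
opening: 0.006
d [-0.01   0.207  0.038] w [0.    0.    0.001] curyaw 96.5 pos [366.4  22.6 158.8] q [-0.09 -0.53  2.3   0.    1.37 -1.77] F [ 0.1 -0.1  0.2] op 0.006 t 48.73
```

```bash
python3 -m pendant '[{"dx":-0.01,"dy":0.1,"dz":0,"wx":0,"wy":0,"wz":0,"grip":0},{"dx":-0.01,"dy":0.2,"dz":0,"wx":0,"wy":0,"wz":0,"grip":0},{"dx":-0.01,"dy":0.2,"dz":0.1,"wx":0,"wy":0,"wz":0,"grip":0},{"dx":-0.01,"dy":0.2,"dz":0.1,"wx":0,"wy":0,"wz":0,"grip":0}]'
python3 -c "
from h import *
go(498.3-.994*134,58-.11*134,94,96.3)
cv2.imwrite('pics/side28.png',grab_frame('side')[60:260,150:390,::-1].repeat(3,0).repeat(3,1))"
```

```text
t: 49.22
tcp_pos: [364.6, 41.3, 146.7]
ee_rot: [0.172, -3.134, -0.0]
force: [-0.7, 0.3, -0.8]
opening: 0.006
d [-0.009  0.018  0.527] w [ 0.    -0.001 -0.   ] curyaw 96.3 pos [364.6  41.3 146.7] q [-0.03 -0.52  2.31 -0.    1.35 -1.71] F [-0.7  0.3 -0.8] op 0.006 t 49.23
```

View pics/side28.png

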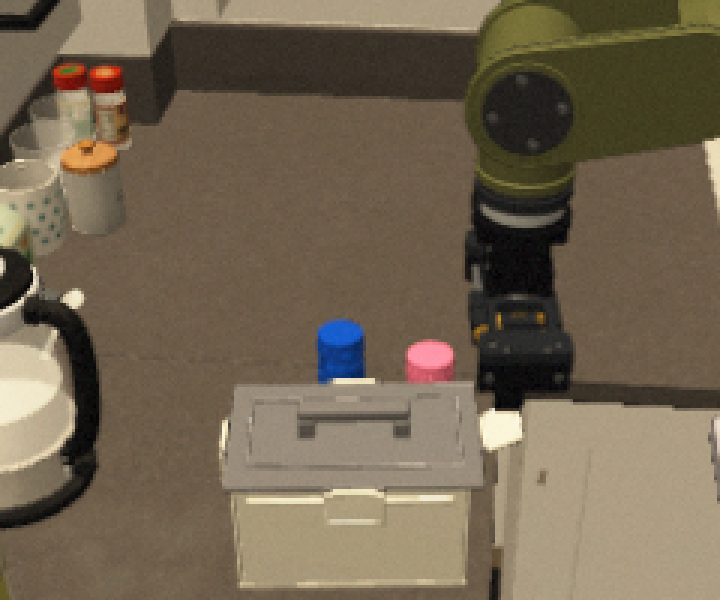

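```bash
python3 -m pendant '[{"dx":0,"dy":0.02,"dz":0.1,"wx":0,"wy":0,"wz":0,"grip":0},{"dx":0,"dy":0.02,"dz":0.2,"wx":0,"wy":0,"wz":0,"grip":0},{"dx":0,"dy":0.02,"dz":0.3,"wx":0,"wy":0,"wz":0,"grip":0},{"dx":0,"dy":0.02,"dz":0.35,"wx":0,"wy":0,"wz":0,"grip":0}]'
python3 -m pendant '[{"dx":0,"dy":0,"dz":0.08,"wx":0,"wy":0,"wz":0,"grip":0},{"dx":0,"dy":0,"dz":0.16,"wx":0,"wy":0,"wz":0,"grip":0},{"dx":0,"dy":0,"dz":0.18,"wx":0,"wy":0,"wz":0,"grip":0},{"dx":0,"dy":0,"dz":0.18,"wx":0,"wy":0,"wz":0,"grip":0}]'
python3 -c "
from h import *
go(498.3-.994*118,58-.11*118,94,96.3)
cv2.imwrite('pics/side29.png',grab_frame('side')[60:260,150:390,::-1].repeat(3,0).repeat(3,1))"
```

```text
t: 49.78
tcp_pos: [364.8, 43.4, 112.3]
ee_rot: [0.172, -3.136, -0.0]
force: [-1.2, 0.0, 2.2]
opening: 0.005
t: 50.28
tcp_pos: [364.8, 43.5, 94.8]
ee_rot: [0.172, -3.136, -0.0]
force: [0.0, -0.1, 0.1]
opening: 0.008
d [-0.163 -0.002  0.007] w [ 0. -0. -0.] curyaw 96.3 pos [364.8  43.5  94.8] q [-0.03 -0.46  2.37 -0.    1.24 -1.71] F [ 0.  -0.1  0.1] op 0.008 t 50.27
```

View pics/side29.png

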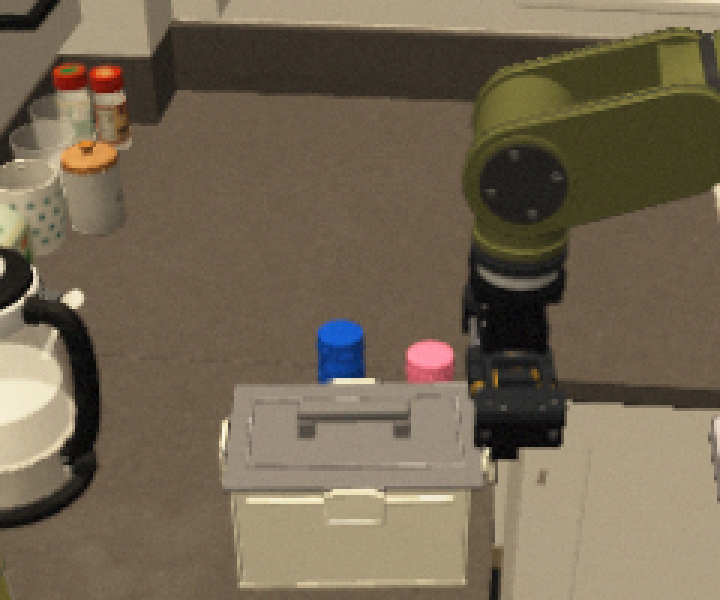

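```bash
python3 -m pendant '[{"dx":-0.05,"dy":0,"dz":0,"wx":0,"wy":0,"wz":0,"grip":0},{"dx":-0.1,"dy":0,"dz":0,"wx":0,"wy":0,"wz":0,"grip":0},{"dx":-0.13,"dy":0,"dz":0,"wx":0,"wy":0,"wz":0,"grip":0},{"dx":-0.13,"dy":0,"dz":0,"wx":0,"wy":0,"wz":0,"grip":0}]'
python3 -m pendant '[{"dx":-0.02,"dy":0,"dz":0,"wx":0,"wy":0,"wz":0,"grip":0},{"dx":-0.02,"dy":0,"dz":0,"wx":0,"wy":0,"wz":0,"grip":0}]'
python3 -m pendant '[{"dx":-0.02,"dy":0,"dz":0,"wx":0,"wy":0,"wz":0,"grip":0},{"dx":-0.02,"dy":0,"dz":0,"wx":0,"wy":0,"wz":0,"grip":0}]'
```

```text
t: 50.82
tcp_pos: [376.3, 44.7, 95.2]
ee_rot: [0.173, -3.13, 0.001]
force: [-11.3, -1.2, 8.4]
opening: 0.008
t: 51.08
tcp_pos: [376.3, 44.7, 95.3]
ee_rot: [0.173, -3.124, 0.001]
force: [-19.4, -2.2, 13.9]
opening: 0.004
t: 51.32
tcp_pos: [376.4, 44.7, 95.3]
ee_rot: [0.173, -3.118, 0.002]
force: [-28.5, -3.9, 20.8]
opening: 0.009
```

```bash
python3 -m pendant '[{"dx":0.1,"dy":0,"dz":0,"wx":0,"wy":0,"wz":0,"grip":0},{"dx":0.3,"dy":0,"dz":0,"wx":0,"wy":0,"wz":0,"grip":0},{"dx":0.4,"dy":0,"dz":-0.2,"wx":0,"wy":0,"wz":0,"grip":0},{"dx":0.4,"dy":0,"dz":-0.6,"wx":0,"wy":0,"wz":0,"grip":0},{"dx":0.4,"dy":0,"dz":-0.9,"wx":0,"wy":0,"wz":0,"grip":0}]'
python3 -c "
from h import *
go(498.3-.994*118,58-.11*118,94,96.3)
import pickle
C={}
for n in ('scene','side','wrist'):
    C[n]=get_calibration(n); cv2.imwrite(f'pics/{n}30.png',grab_frame(n)[:,:,::-1])
pickle.dump(C,open('c30.pkl','wb'))
a=cv2.imread('pics/scene30.png')[145:245,235:345]; cv2.imwrite('pics/sz30.png',cv2.resize(a,None,fx=6,fy=6,interpolation=2))
a=cv2.imread('pics/side30.png')[170:265,215:320]; cv2.imwrite('pics/tz30.png',cv2.resize(a,None,fx=6,fy=6,interpolation=2))"
```

```text
t: 51.95
tcp_pos: [343.1, 41.0, 187.2]
ee_rot: [-0.172, 3.133, -0.0]
force: [0.9, -0.2, 0.4]
opening: 0.005
d [-0.378 -0.001  0.933] w [-0.     0.001 -0.   ] curyaw 96.3 pos [343.1  41.  187.2] q [-0.04 -0.62  2.31  0.    1.45 -1.72] F [ 0.9 -0.2  0.4] op 0.005 t 51.95
```

View pics/sz30.png

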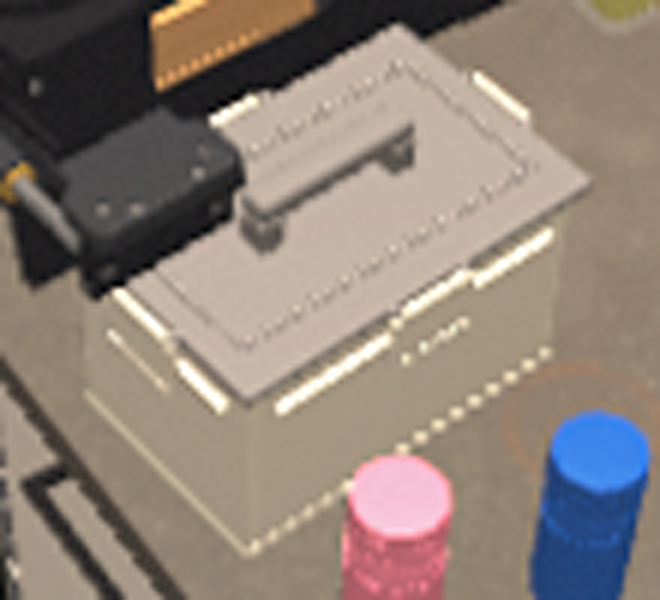

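View pics/tz30.png

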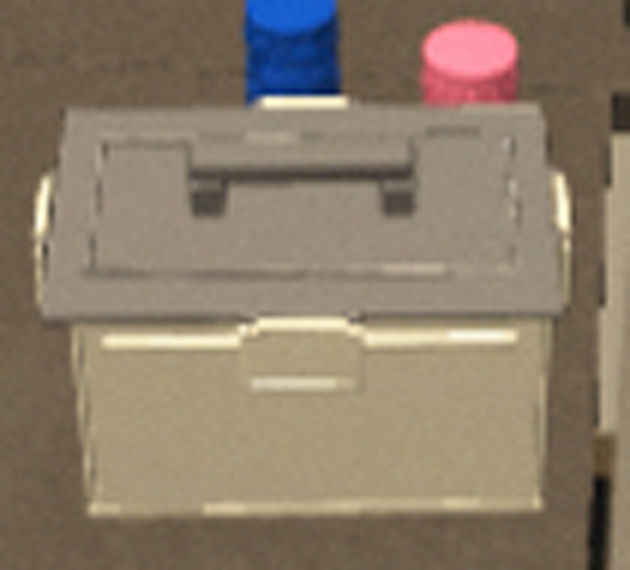

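View pics/wrist30.png

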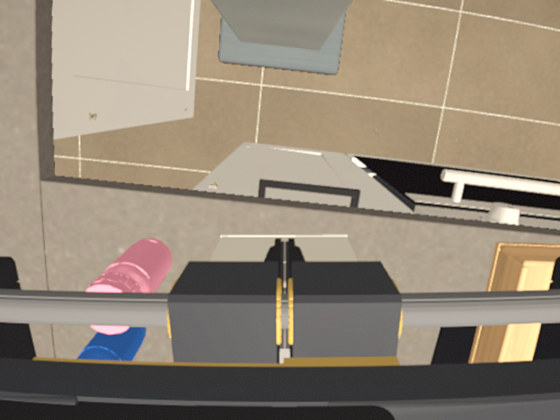

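```bash
python3 - <<'E'
from h import *;import pickle
C=pickle.load(open('c30.pkl','rb'))
th=.108;ux=np.array([np.cos(th),np.sin(th)]);uy=np.array([-ux[1],ux[0]])
for O in ((498.3,58),(497,57.2)):
  O=np.array(O)
  def P(n,u,v,z): return proj(C[n],[*(O+u*ux+v*uy),z])[0].round(1)
  for a in (1.57,1.4,1.2):
    r=34*np.cos(a)+2*np.sin(a);z=123-34*np.sin(a)+2*np.cos(a)
    print(a,'c2',P('scene',-110-r,25,z),P('scene',-110-r,-25,z),'c3',P('scene',-25,-74-r,z),P('scene',25,-74-r,z),'c1 side',P('side',25,74+r,z),P('side',-25,74+r,z),'c0 side',P('side',110+r,25,z),P('side',110+r,-25,z),'c2 side',P('side',-110-r,25,z),P('side',-110-r,-25,z))
  print('plate scene',[P('scene',a*106,b*70,126) for a,b in((-1,-1),(1,-1),(1,1))],'side',[P('side',a*106,b*70,126) for a,b in((1,1),(-1,1),(1,-1),(-1,-1))])
E
python3 - <<'E'
import cv2
a=cv2.imread('pics/side30.png')[190:240,215:240]; b=cv2.imread('pics/side30.png')[190:240,295:320]
cv2.imwrite('pics/c02.png',cv2.hconcat([cv2.resize(x,None,fx=12,fy=11,interpolation=2) for x in(a,b)]))
E
```

```text
1.57 c2 [251.8 201.4] [262.9 212.3] c3 [299.4 208.1] [312.8 199.4] c1 side [255.9 233.6] [276.2 233.4] c0 side [222.3 220.2] [224.  207.8] c2 side [310.1 219.6] [308.8 207.2]
1.4 c2 [250.2 202.2] [261.3 213.1] c3 [300.7 209.2] [314.2 200.4] c1 side [255.8 234.9] [276.2 234.8] c0 side [220.1 220. ] [221.8 207.5] c2 side [312.3 219.3] [311.  206.9]
1.2 c2 [248.3 202.8] [259.3 213.8] c3 [302.3 210.1] [315.8 201.3] c1 side [255.7 236.1] [276.2 235.9] c0 side [217.5 219.3] [219.3 206.9] c2 side [314.9 218.7] [313.5 206.3]
plate scene [array([275.1, 212.8]), array([333.6, 175.9]), array([300.9, 149.3])] side [array([221.9, 220.9]), array([309.6, 220.3]), array([226.6, 186.3]), array([306.1, 185.8])]
1.57 c2 [251.6 201.7] [262.7 212.7] c3 [299.1 208.5] [312.6 199.8] c1 side [256.4 233.4] [276.7 233.2] c0 side [222.9 220. ] [224.5 207.6] c2 side [310.6 219.4] [309.3 207. ]
1.4 c2 [249.9 202.5] [261.  213.5] c3 [300.5 209.5] [314.  200.8] c1 side [256.4 234.7] [276.8 234.6] c0 side [220.6 219.8] [222.3 207.4] c2 side [312.8 219.2] [311.5 206.8]
1.2 c2 [248.  203.1] [259.1 214.2] c3 [302.1 210.5] [315.6 201.7] c1 side [256.3 235.9] [276.8 235.7] c0 side [218.  219.2] [219.8 206.8] c2 side [315.4 218.5] [314.  206.1]
plate scene [array([274.8, 213.2]), array([333.4, 176.3]), array([300.7, 149.6])] side [array([222.5, 220.7]), array([310.1, 220.1]), array([227.1, 186.1]), array([306.6, 185.7])]
```

View pics/c02.png

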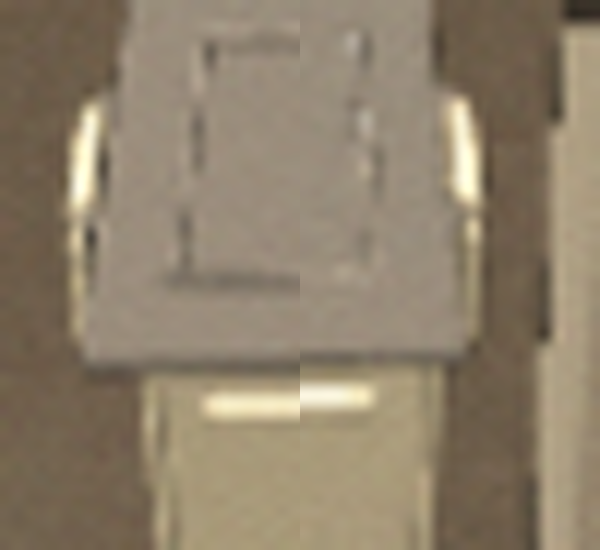

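```bash
python3 -m pendant '[{"dx":-0.4,"dy":0,"dz":0,"wx":0,"wy":0,"wz":0,"grip":0},{"dx":-1,"dy":0,"dz":0,"wx":0,"wy":0,"wz":0,"grip":0}]'
python3 -m pendant '[{"dx":-0.5,"dy":0,"dz":0,"wx":0,"wy":0,"wz":0,"grip":0},{"dx":-1,"dy":0,"dz":0,"wx":0,"wy":0,"wz":0,"grip":0}]'
python3 -m pendant '[{"dx":-0.3,"dy":0,"dz":0,"wx":0,"wy":0,"wz":0,"grip":0},{"dx":-0.35,"dy":0,"dz":0.2,"wx":0,"wy":0,"wz":0,"grip":0},{"dx":-0.35,"dy":0,"dz":0.33,"wx":0,"wy":0,"wz":0,"grip":0},{"dx":-0.35,"dy":0,"dz":0.33,"wx":0,"wy":0,"wz":0,"grip":0}]'
python3 -c "
from h import *
go(498.3+.994*136,58+.11*136,150,96.3)"
```

```text
t: 52.35
tcp_pos: [442.2, 52.1, 184.0]
ee_rot: [-0.172, 3.137, -0.0]
force: [0.1, -0.2, 1.2]
opening: 0.003
t: 52.6
tcp_pos: [542.1, 63.1, 182.7]
ee_rot: [0.172, -3.134, -0.0]
force: [-0.3, -0.4, -0.5]
opening: 0.004
t: 53.1
tcp_pos: [573.1, 66.6, 149.0]
ee_rot: [0.172, -3.132, -0.0]
force: [-0.5, 0.7, -0.1]
opening: 0.007
d [-0.607 -0.002 -0.013] w [ 0.    -0.002 -0.   ] curyaw 96.3 pos [573.1  66.6 149. ] q [ 0.02  0.02  1.88  0.    1.25 -1.66] F [-0.5  0.7 -0.1] op 0.007 t 53.1
```

```bash
python3 -m pendant '[{"dx":-0.3,"dy":0,"dz":0,"wx":0,"wy":0,"wz":0,"grip":0},{"dx":-0.58,"dy":0,"dz":0,"wx":0,"wy":0,"wz":0,"grip":0},{"dx":-0.58,"dy":0,"dz":0.2,"wx":0,"wy":0,"wz":0,"grip":0},{"dx":-0.58,"dy":0,"dz":0.5,"wx":0,"wy":0,"wz":0,"grip":0},{"dx":-0.58,"dy":0,"dz":0.56,"wx":0,"wy":0,"wz":0,"grip":0}]'
python3 -c "
from h import *
go(498.3+.994*136,58+.11*136,94,96.3)
cv2.imwrite('pics/wrist31.png',grab_frame('wrist')[:,:,::-1])"
```

```text
t: 53.72
tcp_pos: [629.8, 72.8, 92.3]
ee_rot: [0.172, -3.13, -0.0]
force: [-0.8, -0.1, -0.4]
opening: 0.007
d [-0.037 -0.003 -0.017] w [ 0.    -0.002 -0.   ] curyaw 96.3 pos [629.8  72.8  92.3] q [ 0.03  0.2   1.78 -0.    1.17 -1.65] F [-0.8 -0.1 -0.4] op 0.007 t 53.73
```

View pics/wrist31.png

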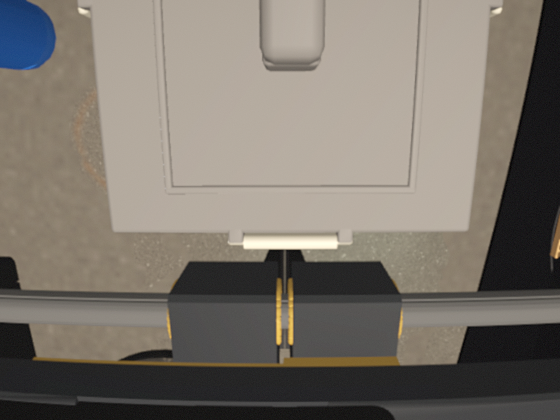

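```bash
python3 -m pendant '[{"dx":-0.03,"dy":0,"dz":0,"wx":0,"wy":0.02,"wz":0,"grip":0},{"dx":-0.03,"dy":0,"dz":0,"wx":0,"wy":0.035,"wz":0,"grip":0},{"dx":-0.03,"dy":0,"dz":0,"wx":0,"wy":0.035,"wz":0,"grip":0}]'
python3 -c "
from h import *
o=observe();R=Ro.from_rotvec(o['ee_rot']).as_matrix();print(R.round(3),o['tcp_pos'])"
```

```text
t: 54.15
tcp_pos: [637.2, 73.3, 97.1]
ee_rot: [0.166, -3.029, 0.009]
force: [-0.6, 0.2, 0.1]
opening: -0.001
[[-0.988 -0.109 -0.107]
 [-0.109  0.994 -0.012]
 [ 0.108 -0.    -0.994]] [637.16486096  73.34104171  97.11846575]
```

```bash
python3 -m pendant '[{"dx":0.06,"dy":0,"dz":0.02,"wx":0,"wy":0,"wz":0,"grip":0},{"dx":0.12,"dy":0,"dz":0.03,"wx":0,"wy":0,"wz":0,"grip":0},{"dx":0.16,"dy":0,"dz":0.05,"wx":0,"wy":0,"wz":0,"grip":0},{"dx":0.16,"dy":0,"dz":0.05,"wx":0,"wy":0,"wz":0,"grip":0}]'
python3 -m pendant '[{"dx":0.03,"dy":0,"dz":0,"wx":0,"wy":0,"wz":0,"grip":0},{"dx":0.03,"dy":0,"dz":0,"wx":0,"wy":0,"wz":0,"grip":0}]'
python3 -m pendant '[{"dx":0.02,"dy":0,"dz":0,"wx":0,"wy":0,"wz":0,"grip":0},{"dx":0.02,"dy":0,"dz":0,"wx":0,"wy":0,"wz":0,"grip":0}]'
```

```text
t: 54.65
tcp_pos: [620.3, 71.5, 93.6]
ee_rot: [0.166, -3.029, 0.009]
force: [2.4, 0.2, 0.7]
opening: 0.01
t: 54.9
tcp_pos: [617.2, 71.2, 93.4]
ee_rot: [0.166, -3.027, 0.009]
force: [1.4, -0.0, 1.6]
opening: 0.002
t: 55.15
tcp_pos: [615.8, 71.0, 93.6]
ee_rot: [0.166, -3.029, 0.009]
force: [4.3, 0.2, -0.6]
opening: 0.004
```

```bash
python3 -m pendant '[{"dx":0.015,"dy":0,"dz":0,"wx":0,"wy":0,"wz":0,"grip":0},{"dx":0.015,"dy":0,"dz":0,"wx":0,"wy":0,"wz":0,"grip":0}]'
python3 -m pendant '[{"dx":0.015,"dy":0,"dz":0,"wx":0,"wy":0,"wz":0,"grip":0},{"dx":0.015,"dy":0,"dz":0,"wx":0,"wy":0,"wz":0,"grip":0}]'
```

```text
t: 55.4
tcp_pos: [615.6, 71.0, 93.7]
ee_rot: [0.166, -3.032, 0.009]
force: [8.9, 0.4, -3.1]
opening: 0.005
t: 55.65
tcp_pos: [615.5, 71.0, 93.8]
ee_rot: [0.166, -3.036, 0.008]
force: [12.4, 1.4, -5.8]
opening: 0.007
```

```bash
python3 -m pendant '[{"dx":-0.1,"dy":0,"dz":0,"wx":0,"wy":0,"wz":0,"grip":0},{"dx":-0.18,"dy":0,"dz":0,"wx":0,"wy":-0.02,"wz":0,"grip":0},{"dx":-0.18,"dy":0,"dz":-0.2,"wx":0,"wy":-0.034,"wz":0,"grip":0},{"dx":-0.12,"dy":0,"dz":-0.5,"wx":0,"wy":-0.034,"wz":0,"grip":0},{"dx":-0.05,"dy":0,"dz":-0.64,"wx":0,"wy":-0.034,"wz":0,"grip":0}]'
python3 -m pendant '[{"dx":0.3,"dy":0,"dz":0,"wx":0,"wy":0,"wz":0,"grip":0},{"dx":0.5,"dy":0.2,"dz":-0.1,"wx":0,"wy":0,"wz":0,"grip":0},{"dx":0.8,"dy":0.6,"dz":-0.3,"wx":0,"wy":0,"wz":0,"grip":0},{"dx":1,"dy":1,"dz":-0.5,"wx":0,"wy":0,"wz":0,"grip":0}]'
python3 -m pendant '[{"dx":0.2,"dy":0.4,"dz":0,"wx":0,"wy":0,"wz":0,"grip":0},{"dx":0.5,"dy":0.9,"dz":0,"wx":0,"wy":0,"wz":0,"grip":0}]'
python3 -c "
from h import *
go(400,300,250,96.3)"
```

```text
t: 56.28
tcp_pos: [624.0, 72.0, 158.1]
ee_rot: [0.172, -3.133, 0.0]
force: [0.6, 0.7, -0.2]
opening: 0.007
t: 56.78
tcp_pos: [511.7, 160.8, 206.5]
ee_rot: [0.17, -3.13, 0.001]
force: [-0.4, 0.7, 0.3]
opening: 0.003
t: 57.02
tcp_pos: [453.2, 245.0, 207.0]
ee_rot: [0.17, -3.132, 0.001]
force: [0.2, 0.8, -0.1]
opening: 0.0
d [ 0.471  0.604 -0.428] w [-0.    -0.001 -0.001] curyaw 96.2 pos [453.2 245.  207. ] q [ 0.39 -0.17  1.95  0.    1.36 -1.29] F [ 0.2  0.8 -0.1] op 0.0 t 57.02
```

```bash
python3 -m pendant '[{"dx":0.4,"dy":0.4,"dz":-0.2,"wx":0,"wy":0,"wz":0,"grip":0},{"dx":0.8,"dy":0.8,"dz":-0.4,"wx":0,"wy":0,"wz":0,"grip":0},{"dx":0.8,"dy":1,"dz":-0.4,"wx":0,"wy":0,"wz":0,"grip":0},{"dx":0.8,"dy":1,"dz":-0.4,"wx":0,"wy":0,"wz":0,"grip":0}]'
python3 -c "
from h import *
for n in ('scene','side'): cv2.imwrite(f'pics/{n}32.png',grab_frame(n)[:,:,::-1])
a=cv2.imread('pics/scene32.png')[100:245,190:345]; cv2.imwrite('pics/sz32.png',cv2.resize(a,None,fx=5,fy=4.1*1,interpolation=2))
a=cv2.imread('pics/side32.png')[170:385,175:325]; cv2.imwrite('pics/tz32.png',cv2.resize(a,None,fx=2.7,fy=2.7,interpolation=2))
go(300,400,250)"
```

```text
t: 57.52
tcp_pos: [363.6, 335.5, 246.7]
ee_rot: [0.175, -3.132, 0.003]
force: [1.2, -0.2, 0.4]
opening: 0.005
d [ 0.567  0.723 -0.036] w [-0.001 -0.002 -0.   ] curyaw 96.3 pos [364.3 334.3 246.2] q [ 0.63 -0.24  1.95  0.    1.44 -1.05] F [0.7 0.4 0.2] op 0.005 t 57.62
```

View pics/sz32.png

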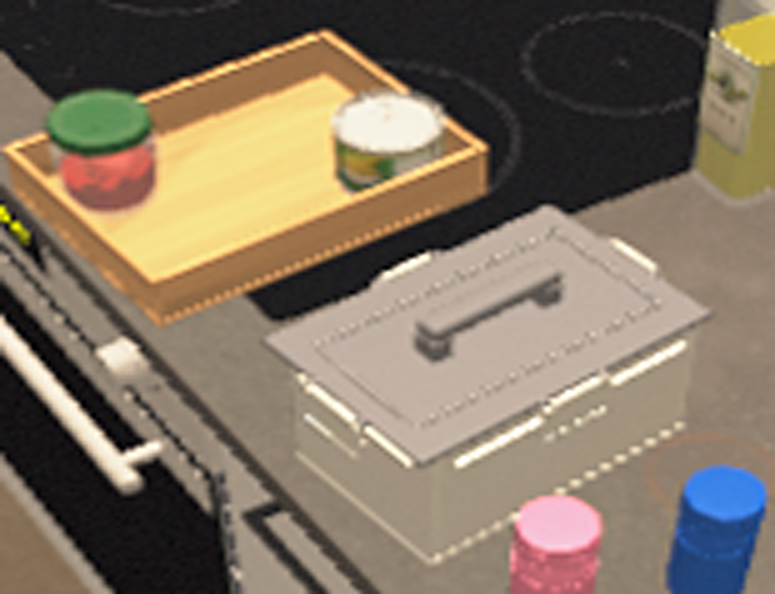

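View pics/side32.png

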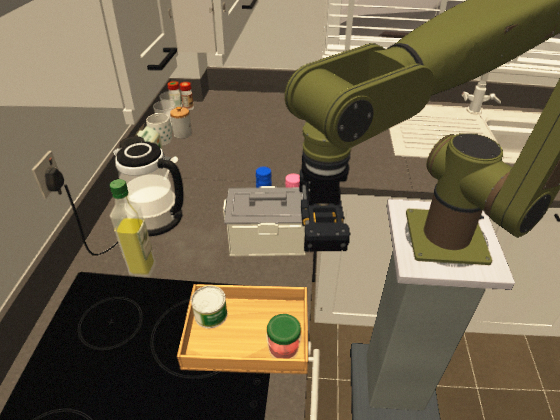

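The final views show the lid flat on the box with all four clips down. The jam jar and tin stand in the crate and the robot is clear of everything, so I'm handing in.

```bash
python3 -c "
from rig import *
print(job_done(), observe()['t'])"
```

```text
the job is handed in; nothing more can be done
the job is handed in; nothing more can be done
```

The job is handed in, at about 58 s of the 210 s allowed. All three red-capped jars stand upright in the white box, the grey lid is seated on it, and all four clips are folded down.

**Jars:** I lowered each jar until it touched the box floor. All three stood upright in the pictures taken before the lid went on. The blue and pink look-alikes were not touched.

**Lid:** It went down with no contact on the way and stopped at the height expected for fully seated. The last pictures show it square on the box.

**Clips:** I pushed each clip until it stopped hard, with forces between 8 and 35 N.
- **Clip2:** the finger stopped about 4 mm further out than at clip0. A second look showed its lower edge where a fully folded clip should be, so I put the difference down to a small offset in my estimate of the lid's centre.
- **Clip0:** in the pictures it looked slightly short of fully down, at about 1.48 rad. I pushed it again with the hand tilted and it stopped hard at the same place. I could not see its face directly afterwards.

**Crate:** The jam jar and the tin are both standing in it. The tin moved about 1 cm early in the run; I saw no contact with it, so this was probably the announced knock.

**Not visible at the end:** The jars could not be checked again with the lid on. I got no verdict or reading of the state after handing in.

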